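Put away the embroidery templates with card between them

TASK

Put all the acrylic templates on the light box away as one square pile on the wooden block, centred on it and lying along it, in any order, with one grey card squarely between each template and the next (a template at the bottom and on top, an unneeded card left flat on the table), then lay the steel bar weight on the middle of the pile. The templates must not be picked up from the middle of the light box: slide each one along the top until its end sticks out past the box's edge, grip it there, and never let one fall onto the table. Leave the other things on the table alone.

Things in the scene. Friction and masses are not known exactly. Their poses are not given: they have to be found in the camera images.
- template_green: Dark green acrylic embroidery template with four white discs on top: flat rigid plate 140 (x) x 44 (y) x 4 mm, 33 g. Origin: centre of its underside, z up, x along its length. Starts lying flat on the light box, its length roughly across the box (along the box's y); may be absent (None)
- template_blue: Dark blue acrylic embroidery template with three white oblongs on top: flat rigid plate 140 (x) x 44 (y) x 4 mm, 33 g. Origin: centre of its underside, z up, x along its length. Starts lying flat on the light box, its length roughly across the box (along the box's y); may be absent (None)
- template_red: Dark red acrylic embroidery template with five white diamonds on top: flat rigid plate 140 (x) x 44 (y) x 4 mm, 33 g. Origin: centre of its underside, z up, x along its length. Starts lying flat on the light box, its length roughly across the box (along the box's y); may be absent (None)
- template_yellow: Yellow acrylic embroidery template with a dark zigzag on top: flat rigid plate 140 (x) x 44 (y) x 4 mm, 33 g. Origin: centre of its underside, z up, x along its length. Starts lying flat on the light box, its length roughly across the box (along the box's y); may be absent (None)
- card_a: grey card: stiff flat board 140 (x) x 38 (y) x 5 mm, 25 g, as long as the templates and 3 mm narrower on each side. Origin: centre of its underside, z up, x along its length. Starts flat on the table. Thick enough to be pinched across its 38 mm width with the fingertips close to the table
- card_b: grey card: stiff flat board 140 (x) x 38 (y) x 5 mm, 25 g, as long as the templates and 3 mm narrower on each side. Origin: centre of its underside, z up, x along its length. Starts flat on the table. Thick enough to be pinched across its 38 mm width with the fingertips close to the table. Interchangeable with the other cards
- card_c: grey card: stiff flat board 140 (x) x 38 (y) x 5 mm, 25 g, as long as the templates and 3 mm narrower on each side. Origin: centre of its underside, z up, x along its length. Starts flat on the table. Thick enough to be pinched across its 38 mm width with the fingertips close to the table. Interchangeable with the other cards
- weight: steel bar weight, 80 (x) x 32 x 32 mm, two blue bands, 0.3 to 0.6 kg. Origin: its centre (16 mm above what it lies on), x along its length; any of its four long faces may be down
- lightbox: light box: flat grey box with a white top, 400 (x) x 240 (y) x 50 mm high, fixed. Origin: centre of its underside on the table, so its top is 50 mm above the table. All its edges are plain and square (no rim). The long edge on its -y side (at y = -120 mm in its own frame) faces the wooden block, and the table beyond it is clear there
- block: dark wooden block on which the pile is built: 130 (x) x 26 (y) x 24 mm high, fixed, flat top. Origin: centre of its underside on the table, x along its length. It is narrower than the templates and cards, which stick out 9 and 6 mm on each long side, so fingers can pass below them
- spool_gold: reel of gold thread, 38 mm across, 46 mm high, a bystander, to be left alone; origin on its underside
- spool_blue: reel of blue thread, 38 mm across, 46 mm high, a bystander, to be left alone; origin on its underside
- pin_tin: round brass tin, 68 mm across, 36 mm high, a bystander, to be left alone; origin on its underside
- chalk_dish: white chalk dish, 110 x 70 x 22 mm, a bystander, to be left alone; origin on its underside
Mind the look-alikes: they are no part of the job. What is shaped like the template_blue but pink is not meant.

How it is judged:
On the way, in this order (a step that is already met when the one before it is completed fails the run):
1. a template lies squarely on the wooden block, let go ((((horizontal distance between template_green and block below 0.008 m and angle between the x axis of template_green and the x axis of block, either way round below 0.12 rad and angle between template_green's own z axis and vertical below 0.08 rad and linear speed of template_green below 0.03 m/s) and z of template_green in the frame of block between 0.0225 and 0.0262 m and contact force between the fingers and template_green below 0.05 N) or ((horizontal distance between template_blue and block below 0.008 m and angle between the x axis of template_blue and the x axis of block, either way round below 0.12 rad and angle between template_blue's own z axis and vertical below 0.08 rad and linear speed of template_blue below 0.03 m/s) and z of template_blue in the frame of block between 0.0225 and 0.0262 m and contact force between the fingers and template_blue below 0.05 N) or ((horizontal distance between template_red and block below 0.008 m and angle between the x axis of template_red and the x axis of block, either way round below 0.12 rad and angle between template_red's own z axis and vertical below 0.08 rad and linear speed of template_red below 0.03 m/s) and z of template_red in the frame of block between 0.0225 and 0.0262 m and contact force between the fingers and template_red below 0.05 N) or ((horizontal distance between template_yellow and block below 0.008 m and angle between the x axis of template_yellow and the x axis of block, either way round below 0.12 rad and angle between template_yellow's own z axis and vertical below 0.08 rad and linear speed of template_yellow below 0.03 m/s) and z of template_yellow in the frame of block between 0.0225 and 0.0262 m and contact force between the fingers and template_yellow below 0.05 N))), for 0.2 s.
2. all the templates lie squarely in the pile, with a card between each and the next, all let go (horizontal distance between each of template_green, template_blue, template_red, template_yellow and block below 0.008 m and angle between the x axis of each of template_green, template_blue, template_red, template_yellow and the x axis of block, either way round below 0.12 rad and angle between each of template_green, template_blue, template_red, template_yellow's own z axis and vertical below 0.08 rad and linear speed of each of template_green, template_blue, template_red, template_yellow below 0.03 m/s and (z of template_green in the frame of block between 0.0225 and 0.0262 m or z of template_blue in the frame of block between 0.0225 and 0.0262 m or z of template_red in the frame of block between 0.0225 and 0.0262 m or z of template_yellow in the frame of block between 0.0225 and 0.0262 m) and (z of template_blue in the frame of template_green between 0.0072 and 0.0108 m or z of template_blue in the frame of template_green between -0.0108 and -0.0072 m or z of template_blue in the frame of template_green between 0.016 and 0.02 m or z of template_blue in the frame of template_green between -0.02 and -0.016 m or z of template_blue in the frame of template_green between 0.0248 and 0.0292 m or z of template_blue in the frame of template_green between -0.0292 and -0.0248 m) and (z of template_red in the frame of template_green between 0.0072 and 0.0108 m or z of template_red in the frame of template_green between -0.0108 and -0.0072 m or z of template_red in the frame of template_green between 0.016 and 0.02 m or z of template_red in the frame of template_green between -0.02 and -0.016 m or z of template_red in the frame of template_green between 0.0248 and 0.0292 m or z of template_red in the frame of template_green between -0.0292 and -0.0248 m) and (z of template_red in the frame of template_blue between 0.0072 and 0.0108 m or z of template_red in the frame of template_blue between -0.0108 and -0.0072 m or z of template_red in the frame of template_blue between 0.016 and 0.02 m or z of template_red in the frame of template_blue between -0.02 and -0.016 m or z of template_red in the frame of template_blue between 0.0248 and 0.0292 m or z of template_red in the frame of template_blue between -0.0292 and -0.0248 m) and (z of template_yellow in the frame of template_green between 0.0072 and 0.0108 m or z of template_yellow in the frame of template_green between -0.0108 and -0.0072 m or z of template_yellow in the frame of template_green between 0.016 and 0.02 m or z of template_yellow in the frame of template_green between -0.02 and -0.016 m or z of template_yellow in the frame of template_green between 0.0248 and 0.0292 m or z of template_yellow in the frame of template_green between -0.0292 and -0.0248 m) and (z of template_yellow in the frame of template_blue between 0.0072 and 0.0108 m or z of template_yellow in the frame of template_blue between -0.0108 and -0.0072 m or z of template_yellow in the frame of template_blue between 0.016 and 0.02 m or z of template_yellow in the frame of template_blue between -0.02 and -0.016 m or z of template_yellow in the frame of template_blue between 0.0248 and 0.0292 m or z of template_yellow in the frame of template_blue between -0.0292 and -0.0248 m) and (z of template_yellow in the frame of template_red between 0.0072 and 0.0108 m or z of template_yellow in the frame of template_red between -0.0108 and -0.0072 m or z of template_yellow in the frame of template_red between 0.016 and 0.02 m or z of template_yellow in the frame of template_red between -0.02 and -0.016 m or z of template_yellow in the frame of template_red between 0.0248 and 0.0292 m or z of template_yellow in the frame of template_red between -0.0292 and -0.0248 m) and (((horizontal distance between card_a and block below 0.008 m and angle between the x axis of card_a and the x axis of block, either way round below 0.12 rad and angle between card_a's own z axis and vertical below 0.08 rad and linear speed of card_a below 0.03 m/s) and (z of template_green in the frame of card_a between 0.0035 and 0.0068 m or z of template_blue in the frame of card_a between 0.0035 and 0.0068 m or z of template_red in the frame of card_a between 0.0035 and 0.0068 m or z of template_yellow in the frame of card_a between 0.0035 and 0.0068 m)) or (horizontal distance between card_a and block above 0.07 m and height (world z) of card_a below 0.012 m)) and (((horizontal distance between card_b and block below 0.008 m and angle between the x axis of card_b and the x axis of block, either way round below 0.12 rad and angle between card_b's own z axis and vertical below 0.08 rad and linear speed of card_b below 0.03 m/s) and (z of template_green in the frame of card_b between 0.0035 and 0.0068 m or z of template_blue in the frame of card_b between 0.0035 and 0.0068 m or z of template_red in the frame of card_b between 0.0035 and 0.0068 m or z of template_yellow in the frame of card_b between 0.0035 and 0.0068 m)) or (horizontal distance between card_b and block above 0.07 m and height (world z) of card_b below 0.012 m)) and (((horizontal distance between card_c and block below 0.008 m and angle between the x axis of card_c and the x axis of block, either way round below 0.12 rad and angle between card_c's own z axis and vertical below 0.08 rad and linear speed of card_c below 0.03 m/s) and (z of template_green in the frame of card_c between 0.0035 and 0.0068 m or z of template_blue in the frame of card_c between 0.0035 and 0.0068 m or z of template_red in the frame of card_c between 0.0035 and 0.0068 m or z of template_yellow in the frame of card_c between 0.0035 and 0.0068 m)) or (horizontal distance between card_c and block above 0.07 m and height (world z) of card_c below 0.012 m)) and contact force between the fingers and template_green below 0.05 N and contact force between the fingers and template_blue below 0.05 N and contact force between the fingers and template_red below 0.05 N and contact force between the fingers and template_yellow below 0.05 N), for 0.2 s.
At the end, for the whole second after the job is handed in: At rest on the block: all templates with one card between each and the next, each within 8 mm of the block's centre and 0.12 rad of its direction, a template lowest and on top; spare card flat on the table over 70 mm from the block; weight on the top template within 15 mm of the centre (horizontal distance between each of template_green, template_blue, template_red, template_yellow and block below 0.008 m and angle between the x axis of each of template_green, template_blue, template_red, template_yellow and the x axis of block, either way round below 0.12 rad and angle between each of template_green, template_blue, template_red, template_yellow's own z axis and vertical below 0.08 rad and linear speed of each of template_green, template_blue, template_red, template_yellow, weight below 0.03 m/s and (z of template_green in the frame of block between 0.0225 and 0.0262 m or z of template_blue in the frame of block between 0.0225 and 0.0262 m or z of template_red in the frame of block between 0.0225 and 0.0262 m or z of template_yellow in the frame of block between 0.0225 and 0.0262 m) and (z of template_blue in the frame of template_green between 0.0072 and 0.0108 m or z of template_blue in the frame of template_green between -0.0108 and -0.0072 m or z of template_blue in the frame of template_green between 0.016 and 0.02 m or z of template_blue in the frame of template_green between -0.02 and -0.016 m or z of template_blue in the frame of template_green between 0.0248 and 0.0292 m or z of template_blue in the frame of template_green between -0.0292 and -0.0248 m) and (z of template_red in the frame of template_green between 0.0072 and 0.0108 m or z of template_red in the frame of template_green between -0.0108 and -0.0072 m or z of template_red in the frame of template_green between 0.016 and 0.02 m or z of template_red in the frame of template_green between -0.02 and -0.016 m or z of template_red in the frame of template_green between 0.0248 and 0.0292 m or z of template_red in the frame of template_green between -0.0292 and -0.0248 m) and (z of template_red in the frame of template_blue between 0.0072 and 0.0108 m or z of template_red in the frame of template_blue between -0.0108 and -0.0072 m or z of template_red in the frame of template_blue between 0.016 and 0.02 m or z of template_red in the frame of template_blue between -0.02 and -0.016 m or z of template_red in the frame of template_blue between 0.0248 and 0.0292 m or z of template_red in the frame of template_blue between -0.0292 and -0.0248 m) and (z of template_yellow in the frame of template_green between 0.0072 and 0.0108 m or z of template_yellow in the frame of template_green between -0.0108 and -0.0072 m or z of template_yellow in the frame of template_green between 0.016 and 0.02 m or z of template_yellow in the frame of template_green between -0.02 and -0.016 m or z of template_yellow in the frame of template_green between 0.0248 and 0.0292 m or z of template_yellow in the frame of template_green between -0.0292 and -0.0248 m) and (z of template_yellow in the frame of template_blue between 0.0072 and 0.0108 m or z of template_yellow in the frame of template_blue between -0.0108 and -0.0072 m or z of template_yellow in the frame of template_blue between 0.016 and 0.02 m or z of template_yellow in the frame of template_blue between -0.02 and -0.016 m or z of template_yellow in the frame of template_blue between 0.0248 and 0.0292 m or z of template_yellow in the frame of template_blue between -0.0292 and -0.0248 m) and (z of template_yellow in the frame of template_red between 0.0072 and 0.0108 m or z of template_yellow in the frame of template_red between -0.0108 and -0.0072 m or z of template_yellow in the frame of template_red between 0.016 and 0.02 m or z of template_yellow in the frame of template_red between -0.02 and -0.016 m or z of template_yellow in the frame of template_red between 0.0248 and 0.0292 m or z of template_yellow in the frame of template_red between -0.0292 and -0.0248 m) and (((horizontal distance between card_a and block below 0.008 m and angle between the x axis of card_a and the x axis of block, either way round below 0.12 rad and angle between card_a's own z axis and vertical below 0.08 rad and linear speed of card_a below 0.03 m/s) and (z of template_green in the frame of card_a between 0.0035 and 0.0068 m or z of template_blue in the frame of card_a between 0.0035 and 0.0068 m or z of template_red in the frame of card_a between 0.0035 and 0.0068 m or z of template_yellow in the frame of card_a between 0.0035 and 0.0068 m)) or (horizontal distance between card_a and block above 0.07 m and height (world z) of card_a below 0.012 m)) and (((horizontal distance between card_b and block below 0.008 m and angle between the x axis of card_b and the x axis of block, either way round below 0.12 rad and angle between card_b's own z axis and vertical below 0.08 rad and linear speed of card_b below 0.03 m/s) and (z of template_green in the frame of card_b between 0.0035 and 0.0068 m or z of template_blue in the frame of card_b between 0.0035 and 0.0068 m or z of template_red in the frame of card_b between 0.0035 and 0.0068 m or z of template_yellow in the frame of card_b between 0.0035 and 0.0068 m)) or (horizontal distance between card_b and block above 0.07 m and height (world z) of card_b below 0.012 m)) and (((horizontal distance between card_c and block below 0.008 m and angle between the x axis of card_c and the x axis of block, either way round below 0.12 rad and angle between card_c's own z axis and vertical below 0.08 rad and linear speed of card_c below 0.03 m/s) and (z of template_green in the frame of card_c between 0.0035 and 0.0068 m or z of template_blue in the frame of card_c between 0.0035 and 0.0068 m or z of template_red in the frame of card_c between 0.0035 and 0.0068 m or z of template_yellow in the frame of card_c between 0.0035 and 0.0068 m)) or (horizontal distance between card_c and block above 0.07 m and height (world z) of card_c below 0.012 m)) and horizontal distance between weight and block below 0.015 m and (z of weight in the frame of template_green between 0.0175 and 0.0225 m or z of weight in the frame of template_blue between 0.0175 and 0.0225 m or z of weight in the frame of template_red between 0.0175 and 0.0225 m or z of weight in the frame of template_yellow between 0.0175 and 0.0225 m)); the robot touches nothing.
It fails at once if a template is lifted off the light box without having been slid out past its edge (its centre 10 to 30 mm above the top while it sticks out less than about 15 mm) ((z of template_green in the frame of lightbox between 0.06 and 0.08 m and y of template_green in the frame of lightbox between -0.065 and 0.065 m and x of template_green in the frame of lightbox between -0.145 and 0.145 m) or (z of template_blue in the frame of lightbox between 0.06 and 0.08 m and y of template_blue in the frame of lightbox between -0.065 and 0.065 m and x of template_blue in the frame of lightbox between -0.145 and 0.145 m) or (z of template_red in the frame of lightbox between 0.06 and 0.08 m and y of template_red in the frame of lightbox between -0.065 and 0.065 m and x of template_red in the frame of lightbox between -0.145 and 0.145 m) or (z of template_yellow in the frame of lightbox between 0.06 and 0.08 m and y of template_yellow in the frame of lightbox between -0.065 and 0.065 m and x of template_yellow in the frame of lightbox between -0.145 and 0.145 m)).
It fails at once if a template falls onto the table (height (world z) of any of template_green, template_blue, template_red, template_yellow below 0.012 m).
It fails at once if a bystander is pushed over 40 mm from its place (distance of any of spool_gold, spool_blue, pin_tin, chalk_dish from where it was at the start of the episode above 0.04 m).
Of template_green, template_blue, template_red, template_yellow only 3 to 4 are there at a start; the rules pass over those that are not, and their reading is None.
At some moment in a run one of weight may be knocked a few centimetres aside while the robot is not near it.
It also fails if it takes over 210 s, if anything falls off the work surface, if the arm or the gripper's body presses on something with over 40 N, if the wrist force passes 120 N, or if a joint passes its speed limit or range.

ROBOT

A 6-joint arm with a two-finger parallel gripper is mounted at the origin on the work surface. World frame = base frame: x ahead of the robot, y to its left, z up, the work surface at z = 0. Lengths are in m, angles in rad, forces in N, time in s.
With the tool pointing down it reaches from about 0.35 to 0.85 m from the base axis. Payload 8.1 kg.
Tool frame: the origin (TCP) lies between the finger pads; the fingertips stand 14 mm ahead of it and the grasp point (between the pads) lies 5 mm behind it; z points along the fingers, y is the direction in which the jaws open and shut (so a half turn about z gives the same grasp; the last joint's range is limited). The gripper opens to 93 mm and grips with 3 to 60 N. Pads are 15 mm wide; open, the fingers measure 128 mm over their backs; the gripper's body (75 mm by 188 mm) begins 65 mm behind the grasp point.
Start: joints at [1.225, 0.13, 1.488, -0, 1.523, -0.085], TCP at [0.155, 0.58, 0.233] pointing down, gripper open.
Joint ranges: [-2.96, 2.96], [-0.89, 2.26], [0.02, 2.5], [-1.34, 4.48], [0, 2.73], [-2.66, 2.66]. Speed limits (rad/s): [2.39, 2.39, 2.79, 3.14, 3.14, 3.14].

INTERFACE

Orientations are given as a rotation vector (axis times angle).
In Python, from plant import robot gives the robot as it stands.
- The arm moves only by the tool step_arm, never from a script. Its argument "targets" is a list of rows, each an object of numbers: "tx", "ty", "tz": the shift along the tool's x, y, z in mm; "ax", "ay", "az": the turn, a rotation vector about the tool's x, y, z in rad; "grip": the closure in counts, from 0 (fully open) to 255 (shut). In form: [{"tx": .., "ty": .., "tz": .., "ax": .., "ay": .., "az": .., "grip": ..}, ...]. A call has 1 to 20 rows; each row shifts and turns the commanded pose from where the row before left it, along the tool's axes as they then stand; what a row does not reach is not made up. A row lasts 1/10 s, in which the tool goes at most 50 mm and 8.59 degrees, less where a joint would pass 70% of its speed; a pose out of reach is approached as far as the arm can. A call with a gripper value outside its range is refused whole. The fingers move at their own pace and stop on an object; "squeeze" is the grip in N (left out, the last holds). Time passes only in rows, so rows that do not move let the fingers close. It gives the time, the measured TCP pose, the force and the opening at its end, in the units of the state.
- robot.read_state(): the state, without advancing time (a new reading comes with each control period).
- robot.read_camera(name): name is "scene" or "top"; returns a dict with "frame" (384x512x3 uint8, blue, green, red), "fx", "fy", "cx", "cy" (pixels), "R" (3x3) and "t" (3): a world point X has camera coordinates R X + t. Camera axes: x right, y down, z forward; pixel columns grow to the right and rows downward; lengths in m; the calibration is good to about 2 mm. A picture is of the moment at which its call begins. There is no depth.
- robot.close_job(): hands the job in, once; it reports no verdict.
The state is a dict: "t": time; "q": joint angles; "dq": joint speeds; "joint_torque": joint torques, N m; "tool_pos": TCP position; "orientation": TCP orientation; "force": force on the tool from outside, world axes, zero at the start; "wrist_torque": the same for the moment, N m; "opening": finger opening in m.
Only numpy, scipy, OpenCV 4.12 (cv2) and the standard library are available. Lean on these libraries where they do the work, as an engineer would, in place of code of your own. Each camera call takes 0.05 s, during which the arm holds its last target.

## Working session

There is one attempt and no reset: what is moved stays moved. The work goes in short steps, Python scripts to look and compute and a tool call to move; the robot and the scene stay as the last step left them, time stands still between calls to the robot, and variables do not carry over. Pictures are saved under pics/ and viewed, and the job is handed in when it is done.

Besides the shell and the picture viewer there is one more tool, called as name([rows], argument=value, ...), one row to a line, values as JSON. step_arm: Moves the arm, as the interface text tells. Its arguments: {"type":"object","properties":{"targets":{"type":"array"},"squeeze":{"type":"number"}},"required":["targets"]}

```bash
ls -la; mkdir -p pics; python3 - <<'E'
from plant import robot
import cv2,numpy as np
s=robot.read_state(); print({k:np.round(v,3).tolist() for k,v in s.items()})
for n in("scene","top"):
    c=robot.read_camera(n); cv2.imwrite(f"pics/{n}0.png",c["frame"])
    print(n,c["fx"],c["fy"],c["cx"],c["cy"],np.round(c["R"],4).tolist(),np.round(c["t"],4).tolist())
    np.savez(f"{n}0.npz",**c)
E
```

```text
total 12
drwxr-xr-x  3 agent agent 4096 Dec  7 09:42 .
drwxr-xr-x 23 root  root  4096 Dec  7 09:42 ..
drwxr-xr-x  2 agent agent 4096 Dec  7 09:42 pics
{'t': 0.0, 'q': [1.225, 0.131, 1.489, 0.0, 1.523, -0.085], 'dq': [-0.0, 0.001, -0.001, -0.0, -0.001, -0.001], 'joint_torque': [-0.001, -55.984, -49.176, 0.077, 0.035, -0.0], 'tool_pos': [0.154, 0.579, 0.232], 'orientation': [-0.408, -3.115, 0.003], 'force': [0.479, -0.713, 0.578], 'wrist_torque': [-0.004, -0.04, -0.006], 'opening': 0.093}
scene 405.1963022491753 405.1963022491753 257.92691147642716 193.9245344130065 [[0.657, 0.7537, -0.0167], [0.3742, -0.3452, -0.8607], [-0.6545, 0.5593, -0.5088]] [-0.2894, -0.1282, 1.5923]
top 494.1258354223753 494.1258354223753 255.6056532375383 190.17279136998525 [[-0.016, -0.9999, -0.0048], [-0.9924, 0.0164, -0.1223], [0.1224, 0.0028, -0.9925]] [-0.0317, 0.4852, 1.3118]
```

```bash
python3 - <<'E'
import cv2
for n in("scene","top"):
    cv2.imwrite(f"pics/{n}0b.png",cv2.resize(cv2.imread(f"pics/{n}0.png"),(800,600),interpolation=cv2.INTER_CUBIC))
E
```

```text
(no output)
```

View pics/scene0b.png

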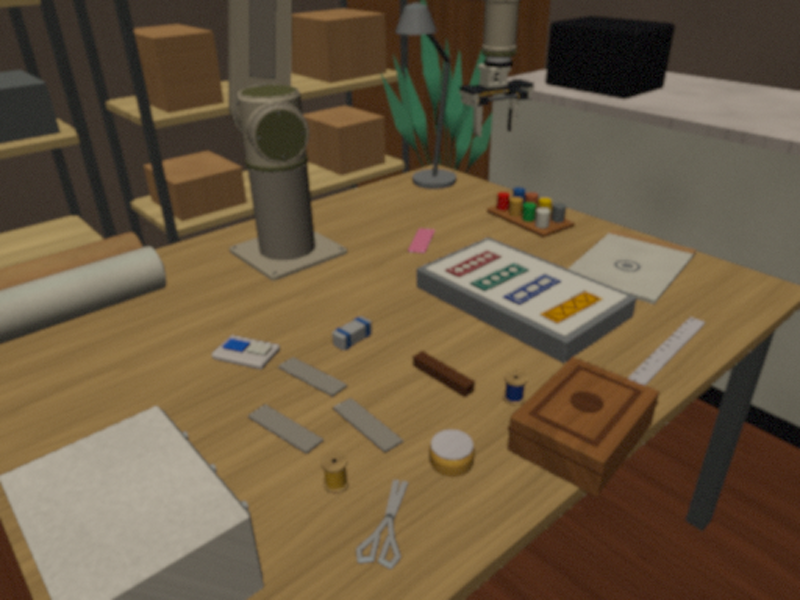

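View pics/top0b.png

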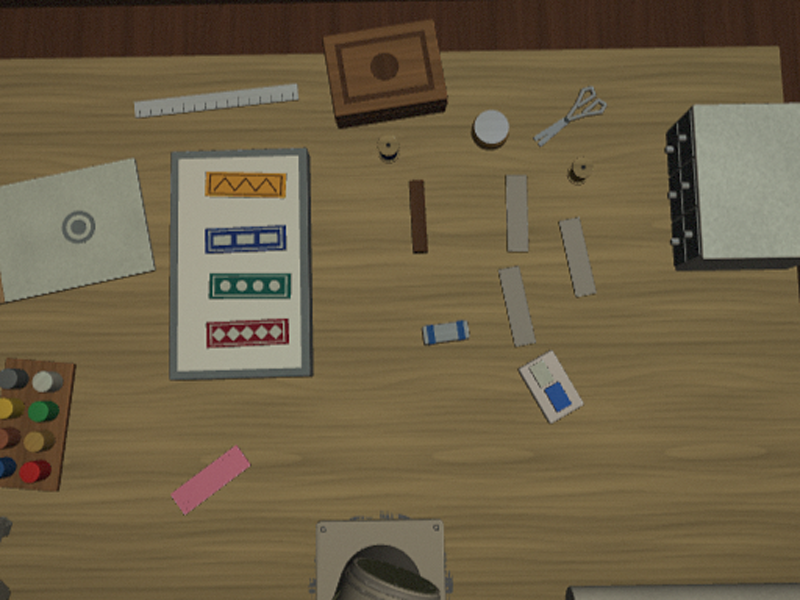

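In the top view (800x600 scale) all four templates lie on the light box: yellow (246,185), blue (246,239), green (250,286) and red (248,333).

- **Block:** the dark block is at (418,216).
- **Cards:** (517,213), (577,257) and (517,306).
- **Weight:** at (446,332), a bar with two blue bands.
- **Look-alikes I'll leave alone:** the pink strip (211,480), the white ruler (216,100), and the flat white pack with a blue patch (550,387).
- **Bystanders:** spools (388,150) and (580,170), tin (490,129).

Next I'll measure.

```bash
cat > h.py <<'E'
import cv2,numpy as np
def ray(c,px,z):
    px=np.atleast_2d(np.asarray(px,float)); d=np.c_[(px[:,0]-c["cx"])/c["fx"],(px[:,1]-c["cy"])/c["fy"],np.ones(len(px))]
    R=np.asarray(c["R"]);C=-R.T@np.asarray(c["t"]); w=d@R
    s=(z-C[2])/w[:,2]; return C+w*s[:,None]
def proj(c,X):
    p=np.atleast_2d(X)@np.asarray(c["R"]).T+np.asarray(c["t"]); return np.c_[p[:,0]/p[:,2]*c["fx"]+c["cx"],p[:,1]/p[:,2]*c["fy"]+c["cy"]]
def fit(c,mask,z):
    """centre, axis angle (deg), L,W of biggest blob on plane z by min-area rect of hull"""
    n,l,st,ce=cv2.connectedComponentsWithStats(mask.astype(np.uint8)); 
    if n<2: return None
    i=1+np.argmax(st[1:,4]); m=(l==i).astype(np.uint8)
    ct=max(cv2.findContours(m,cv2.RETR_EXTERNAL,cv2.CHAIN_APPROX_NONE)[0],key=cv2.contourArea)
    f=np.zeros_like(m);cv2.drawContours(f,[ct],-1,1,-1)
    v,u=np.nonzero(f); P=ray(c,np.c_[u,v],z)[:,:2]; mu=P.mean(0); ev,E=np.linalg.eigh(np.cov((P-mu).T))
    a=np.degrees(np.arctan2(E[1,1],E[0,1])); a=(a+90)%180-90
    return np.round(mu*1000,1).tolist(),round(a,1),np.round(np.sqrt(12*ev[::-1])*1000,1).tolist(),ce[i].round(1).tolist()
def win(c,center,r,px=True):
    m=np.zeros(c["frame"].shape[:2],bool);x,y=map(int,center);m[max(0,y-r):y+r,max(0,x-r):x+r]=1;return m
def hsv(c): return [a.astype(int) for a in cv2.split(cv2.cvtColor(cv2.GaussianBlur(c["frame"],(3,3),0),cv2.COLOR_BGR2HSV))]
E
python3 - <<'E'
from h import *
c=dict(np.load("top0.npz")); H,S,V=hsv(c)
print("cam",-c["R"].T@c["t"])
for n,p in dict(yellow=(246,185),blue=(246,239),green=(250,286),red=(248,333),block=(418,216),ca=(517,213),cb=(577,257),cc=(517,306),weight=(446,332),wband=(461,330),table=(450,450),top=(240,210),spool=(388,150),pink=(211,480)).items():
    x,y=int(p[0]/1.5625),int(p[1]/1.5625); print(n,x,y,[(int(H[j,i]),int(S[j,i]),int(V[j,i])) for i,j in((x,y),(x-12,y),(x,y-12),(x,y+6))])
E
```

```text
cam [ 0.3204746  -0.04329424  1.36115106]
yellow 157 118 [(18, 186, 160), (18, 188, 152), (26, 32, 166), (17, 184, 125)]
blue 157 152 [(33, 33, 145), (32, 33, 146), (27, 31, 167), (110, 68, 94)]
green 160 183 [(83, 168, 70), (82, 121, 76), (27, 30, 168), (71, 48, 100)]
red 158 213 [(35, 33, 145), (19, 42, 133), (28, 29, 168), (1, 110, 107)]
block 267 138 [(13, 134, 63), (20, 109, 129), (13, 136, 62), (12, 131, 64)]
ca 330 136 [(22, 40, 120), (21, 106, 120), (22, 41, 119), (22, 40, 120)]
cb 369 164 [(22, 40, 122), (21, 108, 130), (23, 42, 122), (22, 38, 121)]
cc 330 195 [(23, 42, 121), (20, 108, 118), (22, 40, 120), (23, 36, 119)]
weight 285 212 [(66, 10, 124), (104, 80, 108), (20, 107, 122), (21, 39, 91)]
wband 295 211 [(106, 172, 101), (70, 13, 122), (20, 109, 129), (106, 41, 69)]
table 288 288 [(20, 109, 122), (20, 110, 118), (20, 108, 113), (20, 107, 122)]
top 153 134 [(27, 32, 167), (27, 31, 166), (18, 189, 154), (26, 32, 168)]
spool 248 96 [(21, 106, 115), (20, 109, 115), (20, 110, 114), (20, 72, 53)]
pink 135 307 [(175, 108, 161), (175, 108, 160), (15, 104, 125), (175, 108, 161)]
```

```bash
python3 - <<'E'
import cv2
im=cv2.imread("pics/top0.png")
a=cv2.resize(im[90:250,100:400],None,fx=2.66,fy=2.66,interpolation=cv2.INTER_CUBIC);cv2.imwrite("pics/crop0.png",a);print(a.shape)
E
```

```text
(426, 798, 3)
```

View pics/crop0.png

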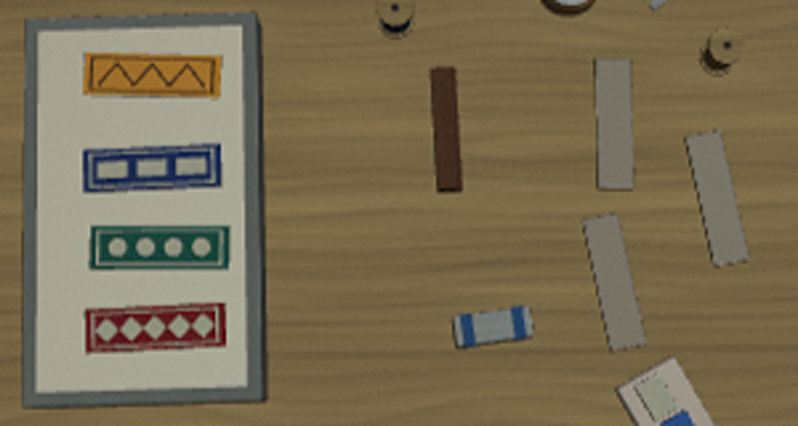

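The crop matches the descriptions: yellow zigzag, blue with 3 oblongs, green with 4 discs, red with 5 diamonds. It also shows the plain brown block, 3 plain grey cards and the two-banded bar. Next step is pose fitting.

```bash
cat >> h.py <<'E'
def masks(c):
    H,S,V=hsv(c)
    return dict(
     yellow=(H>12)&(H<24)&(S>140)&(V>90), blue=(H>100)&(H<130)&(S>60), green=(H>65)&(H<95)&(S>60),
     red=((H<10)|(H>168))&(S>120)&(V<125), block=(H<18)&(S>115)&(V<80), card=(S<65)&(V>95)&(V<135),
     white=(S<60)&(V>138), wt=(S<75)&(V>85)|(H>95)&(H<125)&(S>60), bands=(H>95)&(H<125)&(S>60))
def see(c,only=None):
    M=masks(c);o={}
    f=lambda n,p,r,m,z:o.__setitem__(n,fit(c,M[m]&win(c,(p[0]/1.5625,p[1]/1.5625),r),z))
    f("yellow",(246,185),30,"yellow",.054);f("blue",(246,239),30,"blue",.054);f("green",(250,286),30,"green",.054);f("red",(248,333),30,"red",.054)
    f("block",(418,216),32,"block",.024)
    f("ca",(517,213),28,"card",.005);f("cb",(577,257),30,"card",.005);f("cc",(517,306),29,"card",.005)
    f("white",(240,265),90,"white",.05);f("wt",(446,332),24,"wt",.032)
    return o
E
python3 - <<'E'
from h import *
c=dict(np.load("top0.npz"))
for k,v in see(c).items(): print(k,v)
# box outer corners by picking grey frame
for p in ((172,151),(307,149),(311,375),(170,379)): print(p,ray(c,[p[0]/1.5625,p[1]/1.5625],.05).round(4))
M=masks(c); im=c["frame"].copy()
for n,col in dict(card=(0,255,255),block=(0,0,255),wt=(255,0,0),white=(0,255,0)).items(): im[M[n]]=col
cv2.imwrite("pics/m0.png",im)
E
```

```text
yellow ([684.4, 224.6], np.float64(87.9), [138.1, 40.6], [157.2, 117.7])
blue ([587.2, 225.5], np.float64(-89.1), [135.4, 36.4], [156.4, 153.1])
green ([508.3, 217.4], np.float64(88.9), [139.0, 37.2], [159.1, 181.8])
red ([435.3, 256.7], np.float64(-80.0), [16.9, 10.6], [144.3, 209.3])
block ([629.4, -73.9], np.float64(2.2), [128.5, 24.4], [267.2, 138.3])
ca ([637.1, -251.7], np.float64(-0.2), [138.7, 36.8], [330.5, 136.0])
cb ([555.6, -356.5], np.float64(10.1), [139.2, 36.7], [369.2, 164.1])
cc ([469.2, -245.8], np.float64(10.6), [138.7, 36.7], [330.5, 195.6])
white ([546.4, 236.9], np.float64(0.7), [368.2, 208.8], [149.7, 169.5])
wt ([424.1, -117.5], np.float64(-83.1), [80.7, 33.5], [284.9, 211.9])
(172, 151) [[0.7471 0.3552 0.05  ]]
(307, 149) [[0.7465 0.1182 0.05  ]]
(311, 375) [[0.352  0.1119 0.05  ]]
(170, 379) [[0.3491 0.3505 0.05  ]]
```

View pics/m0.png

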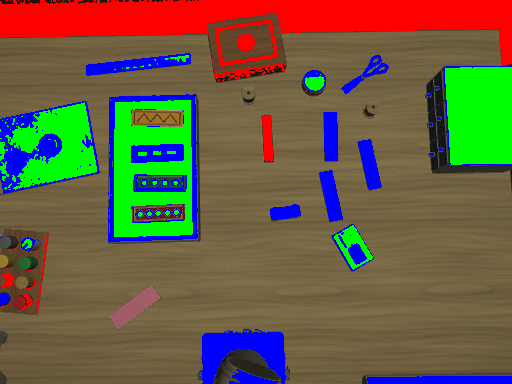

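```bash
cat >> h.py <<'E'
def tmpl(c,xy,z=.054,r=0.034,ry=.085):
    """template on white top near world xy: not-white blob"""
    H,S,V=hsv(c); nw=~((S<50)&(V>157))
    x,y=xy; q=proj(c,[[x-r,y-ry,z],[x+r,y-ry,z],[x+r,y+ry,z],[x-r,y+ry,z]])
    m=np.zeros(nw.shape,np.uint8);cv2.fillConvexPoly(m,q.round().astype(int),1)
    return fit(c,nw&(m>0),z)
E
python3 - <<'E'
from h import *
c=dict(np.load("top0.npz"))
for n,p in dict(yellow=(.684,.2246),blue=(.589,.2255),green=(.508,.217),red=(.430,.222)).items(): print(n,tmpl(c,p))
c=dict(np.load("scene0.npz"));M=masks(c)
# cross-check with scene camera: project expected points
for n,p in dict(yellow=(.684,.2246,.054),block=(.6294,-.0739,.024),ca=(.637,-.2517,.005),wt=(.424,-.1175,.032)).items(): print(n,proj(c,p).round(1)*1.5625)
E
```

```text
yellow ([684.2, 226.3], np.float64(87.9), [144.1, 49.4], [156.6, 117.8])
blue ([587.4, 225.5], np.float64(-88.2), [145.2, 50.4], [156.5, 152.8])
green ([506.3, 217.5], np.float64(89.5), [145.0, 48.9], [159.3, 182.6])
red ([426.0, 220.4], np.float64(-87.9), [145.2, 48.6], [157.9, 212.6])
yellow [[570.3125 305.    ]]
block [[441.25    366.09375]]
ca [[365.78125 421.25   ]]
wt [[351.71875 325.3125 ]]
```

```bash
cat > go.py <<'E'
import sys,numpy as np
from scipy.spatial.transform import Rotation as Ro
from plant import robot
def st():
    s=robot.read_state();R=Ro.from_rotvec(s["orientation"]).as_matrix();return s,R
def to(x,y,z,th):
    """deltas: tool az to reach jaw angle th (deg), then shift in tool axes AFTER the turn (mm)"""
    s,R=st(); t=np.radians(th); yt=np.array([np.cos(t),np.sin(t),0]); zt=np.array([0,0,-1.]); xt=np.cross(yt,zt)
    Rt=np.c_[xt,yt,zt]; d=Ro.from_matrix(R.T@Rt).as_rotvec(); D=(np.array([x,y,z])-s["tool_pos"]*1)*1000
    print("t",round(float(s["t"]),2),"pos",np.round(np.array(s["tool_pos"])*1000,1),"jaw",round(float(np.degrees(np.arctan2(R[1,1],R[0,1]))),1),"turn",np.round(d,3),"shift after turn",np.round(Rt.T@D,1),"before",np.round(R.T@D,1),"op",round(s["opening"]*1000,1),"F",np.round(s["force"],1))
if __name__=="__main__": to(*map(float,sys.argv[1:5]))
E
python3 go.py 0.684 0.194 0.12 -2.1
```

```text
t 0.1 pos [154.5 579.3 231.7] jaw 75.1 turn [-1.000e-03  1.000e-03  1.347e+00] shift after turn [-365.6  543.2  111.7] before [-610.9 -235.5  112. ] op 93.1 F [-0.5  0.6  0.7]
```

step_arm([
  {"az": 0.15, "grip": 90},
  {"az": 0.15, "grip": 90},
  {"az": 0.15, "grip": 90},
  {"az": 0.15, "grip": 90},
  {"az": 0.15, "grip": 90},
  {"az": 0.15, "grip": 90},
  {"az": 0.15, "grip": 90},
  {"az": 0.15, "grip": 90},
  {"az": 0.15, "grip": 90},
], squeeze=15)

```text
schema error: expected keys tx, ty, tz, ax, ay, az, grip
```

```bash
python3 go.py 0.684 0.194 0.12 -2.1
```

```text
t 0.1 pos [154.5 579.3 231.7] jaw 75.1 turn [-1.000e-03  1.000e-03  1.347e+00] shift after turn [-365.6  543.2  111.7] before [-610.9 -235.5  112. ] op 93.1 F [-0.5  0.6  0.7]
```

step_arm([
  {"tx": 0, "ty": 0, "tz": 0, "ax": 0, "ay": 0, "az": 0.15, "grip": 90},
  {"tx": 0, "ty": 0, "tz": 0, "ax": 0, "ay": 0, "az": 0.15, "grip": 90},
  {"tx": 0, "ty": 0, "tz": 0, "ax": 0, "ay": 0, "az": 0.15, "grip": 90},
  {"tx": 0, "ty": 0, "tz": 0, "ax": 0, "ay": 0, "az": 0.15, "grip": 90},
  {"tx": 0, "ty": 0, "tz": 0, "ax": 0, "ay": 0, "az": 0.15, "grip": 90},
  {"tx": 0, "ty": 0, "tz": 0, "ax": 0, "ay": 0, "az": 0.15, "grip": 90},
  {"tx": 0, "ty": 0, "tz": 0, "ax": 0, "ay": 0, "az": 0.15, "grip": 90},
  {"tx": 0, "ty": 0, "tz": 0, "ax": 0, "ay": 0, "az": 0.15, "grip": 90},
  {"tx": 0, "ty": 0, "tz": 0, "ax": 0, "ay": 0, "az": 0.147, "grip": 90},
], squeeze=15)

```text
t: 1.0
tool_pos: [0.1546, 0.5794, 0.232]
orientation: [2.269, 2.173, -0.002]
force: [-0.1, -0.4, -0.5]
opening: 0.06
```

```bash
python3 go.py 0.684 0.194 0.12 -2.1
```

```text
t 1.0 pos [154.6 579.4 232. ] jaw -2.5 turn [-0.     0.001 -0.007] shift after turn [-365.7  543.2  112. ] before [-362.   545.6  112.2] op 60.0 F [-0.1 -0.4 -0.5]
```

step_arm([
  {"tx": -22, "ty": 33, "tz": 7, "ax": 0, "ay": 0, "az": -0.007, "grip": 90},
  {"tx": -26, "ty": 39, "tz": 7, "ax": 0, "ay": 0, "az": 0, "grip": 90},
  {"tx": -26, "ty": 39, "tz": 7, "ax": 0, "ay": 0, "az": 0, "grip": 90},
  {"tx": -26, "ty": 39, "tz": 7, "ax": 0, "ay": 0, "az": 0, "grip": 90},
  {"tx": -26, "ty": 39, "tz": 7, "ax": 0, "ay": 0, "az": 0, "grip": 90},
  {"tx": -26, "ty": 39, "tz": 7, "ax": 0, "ay": 0, "az": 0, "grip": 90},
  {"tx": -26, "ty": 39, "tz": 7, "ax": 0, "ay": 0, "az": 0, "grip": 90},
  {"tx": -26, "ty": 39, "tz": 7, "ax": 0, "ay": 0, "az": 0, "grip": 90},
  {"tx": -26, "ty": 39, "tz": 7, "ax": 0, "ay": 0, "az": 0, "grip": 90},
  {"tx": -26, "ty": 39, "tz": 7, "ax": 0, "ay": 0, "az": 0, "grip": 90},
  {"tx": -26, "ty": 39, "tz": 7, "ax": 0, "ay": 0, "az": 0, "grip": 90},
  {"tx": -26, "ty": 39, "tz": 7, "ax": 0, "ay": 0, "az": 0, "grip": 90},
  {"tx": -26, "ty": 39, "tz": 7, "ax": 0, "ay": 0, "az": 0, "grip": 90},
  {"tx": -26, "ty": 39, "tz": 7, "ax": 0, "ay": 0, "az": 0, "grip": 90},
  {"tx": 0, "ty": 0, "tz": 0, "ax": 0, "ay": 0, "az": 0, "grip": 90},
])

```text
t: 2.5
tool_pos: [0.6857, 0.1981, 0.1307]
orientation: [-2.26, -2.182, 0.007]
force: [-1.7, 0.1, 0.6]
opening: 0.0605
```

```bash
python3 go.py 0.684 0.194 0.066 -2.1
```

```text
t 2.5 pos [685.7 198.1 130.7] jaw -2.0 turn [-0.003  0.003  0.002] shift after turn [-4.2 -1.6 64.7] before [-4.  -1.4 64.7] op 60.5 F [-1.7  0.1  0.6]
```

step_arm([
  {"tx": -2, "ty": -1, "tz": 16, "ax": 0, "ay": 0, "az": 0, "grip": 90},
  {"tx": -2, "ty": 0, "tz": 16, "ax": 0, "ay": 0, "az": 0, "grip": 90},
  {"tx": 0, "ty": 0, "tz": 16, "ax": 0, "ay": 0, "az": 0, "grip": 90},
  {"tx": 0, "ty": 0, "tz": 10, "ax": 0, "ay": 0, "az": 0, "grip": 90},
  {"tx": 0, "ty": 0, "tz": 5, "ax": 0, "ay": 0, "az": 0, "grip": 90},
  {"tx": 0, "ty": 0, "tz": 0, "ax": 0, "ay": 0, "az": 0, "grip": 90},
  {"tx": 0, "ty": 0, "tz": 0, "ax": 0, "ay": 0, "az": 0, "grip": 90},
])

```text
t: 3.2
tool_pos: [0.6827, 0.1999, 0.0724]
orientation: [2.254, 2.188, 0.001]
force: [0.8, 0.9, -0.1]
opening: 0.0605
```

```bash
cat > snap.py <<'E'
import sys,cv2,numpy as np
from plant import robot
n=sys.argv[1]
for k in ("top","scene"):
    c=robot.read_camera(k);np.savez(f"{k}.npz",**c);cv2.imwrite(f"pics/{k}{n}.png",cv2.resize(c["frame"],(800,600),interpolation=cv2.INTER_CUBIC))
E
python3 go.py 0.684 0.194 0.066 -2.1; python3 snap.py 1
```

```text
t 3.2 pos [682.7 199.9  72.4] jaw -1.7 turn [ 0.001 -0.     0.007] shift after turn [-5.8  1.6  6.4] before [-5.8  1.5  6.4] op 60.5 F [ 0.8  0.9 -0.1]
```

```bash
python3 - <<'E'
import cv2
a=cv2.imread("pics/top1.png")[60:420,130:480];b=cv2.imread("pics/scene1.png")[150:510,400:750]
cv2.imwrite("pics/v1.png",cv2.hconcat([a,b]))
E
```

```text
(no output)
```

View pics/v1.png

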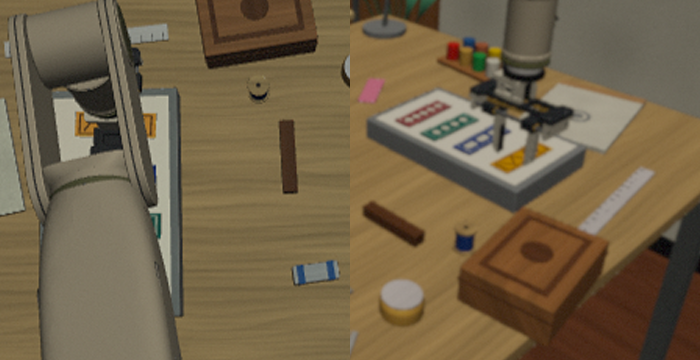

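```bash
python3 go.py 0.684 0.194 0.066 -2.1
```

```text
t 3.3 pos [683.1 199.8  72.9] jaw -1.7 turn [ 0.002 -0.     0.007] shift after turn [-5.7  1.1  6.9] before [-5.7  1.1  6.9] op 60.1 F [0.5 0.2 0.6]
```

step_arm([
  {"tx": -6, "ty": 1, "tz": 4, "ax": 0, "ay": 0, "az": 0.007, "grip": 90},
  {"tx": 0, "ty": 0, "tz": 3, "ax": 0, "ay": 0, "az": 0, "grip": 90},
  {"tx": 0, "ty": 0, "tz": 0, "ax": 0, "ay": 0, "az": 0, "grip": 90},
])

```text
t: 3.6
tool_pos: [0.6833, 0.193, 0.0645]
orientation: [2.263, 2.179, -0.0]
force: [0.3, -0.0, -0.1]
opening: 0.0604
```

```bash
python3 go.py 0.684 0.194 0.0655 -2.1;python3 go.py 0.684 0.194 0.0655 -2.1
```

```text
t 3.6 pos [683.3 193.   64.5] jaw -2.2 turn [ 0.     0.    -0.001] shift after turn [ 1.1  0.6 -1. ] before [ 1.1  0.6 -1. ] op 60.4 F [ 0.3 -0.  -0.1]
t 3.6 pos [683.3 193.   64.5] jaw -2.2 turn [ 0.     0.    -0.001] shift after turn [ 1.1  0.6 -1. ] before [ 1.1  0.6 -1. ] op 60.4 F [ 0.3 -0.  -0.1]
```

step_arm([
  {"tx": 0, "ty": 0, "tz": -0.5, "ax": 0, "ay": 0, "az": 0, "grip": 255},
  {"tx": 0, "ty": 0, "tz": 0, "ax": 0, "ay": 0, "az": 0, "grip": 255},
  {"tx": 0, "ty": 0, "tz": 0, "ax": 0, "ay": 0, "az": 0, "grip": 255},
  {"tx": 0, "ty": 0, "tz": 0, "ax": 0, "ay": 0, "az": 0, "grip": 255},
  {"tx": 0, "ty": 0, "tz": 0, "ax": 0, "ay": 0, "az": 0, "grip": 255},
], squeeze=12)

```text
t: 4.1
tool_pos: [0.6831, 0.1935, 0.0651]
orientation: [-2.262, -2.18, 0.0]
force: [-0.5, -0.2, -0.2]
opening: 0.0436
```

```bash
python3 go.py 0.684 0.096 0.065 -2.1
```

```text
t 4.1 pos [683.1 193.5  65.1] jaw -2.1 turn [-0.  0. -0.] shift after turn [-97.5   4.5   0.1] before [-97.4   4.5   0.1] op 43.6 F [-0.5 -0.2 -0.2]
```

step_arm([
  {"tx": -8, "ty": 0, "tz": 0, "ax": 0, "ay": 0, "az": 0, "grip": 255},
  {"tx": -14, "ty": 0, "tz": 0, "ax": 0, "ay": 0, "az": 0, "grip": 255},
  {"tx": -14, "ty": 0, "tz": 0, "ax": 0, "ay": 0, "az": 0, "grip": 255},
  {"tx": -14, "ty": 0, "tz": 0, "ax": 0, "ay": 0, "az": 0, "grip": 255},
  {"tx": -14, "ty": 0, "tz": 0, "ax": 0, "ay": 0, "az": 0, "grip": 255},
  {"tx": -14, "ty": 0, "tz": 0, "ax": 0, "ay": 0, "az": 0, "grip": 255},
  {"tx": -12, "ty": 0, "tz": 0, "ax": 0, "ay": 0, "az": 0, "grip": 255},
  {"tx": -7, "ty": 0, "tz": 0, "ax": 0, "ay": 0, "az": 0, "grip": 255},
  {"tx": 0, "ty": 0, "tz": 0, "ax": 0, "ay": 0, "az": 0, "grip": 255},
])

```text
t: 5.0
tool_pos: [0.6796, 0.0953, 0.0652]
orientation: [2.263, 2.178, -0.0]
force: [0.2, -0.4, 0.9]
opening: 0.044
```

```bash
python3 go.py 0.680 0.096 0.065 -2.1; python3 snap.py 2; python3 - <<'E'
import cv2
a=cv2.imread("pics/top2.png")[60:420,130:480];b=cv2.imread("pics/scene2.png")[150:510,400:750]
cv2.imwrite("pics/v2.png",cv2.hconcat([a,b]))
E
```

```text
t 5.0 pos [679.6  95.3  65.2] jaw -2.2 turn [-0.     0.    -0.002] shift after turn [0.7 0.3 0.2] before [0.7 0.3 0.2] op 44.0 F [ 0.2 -0.4  0.9]
```

View pics/v2.png

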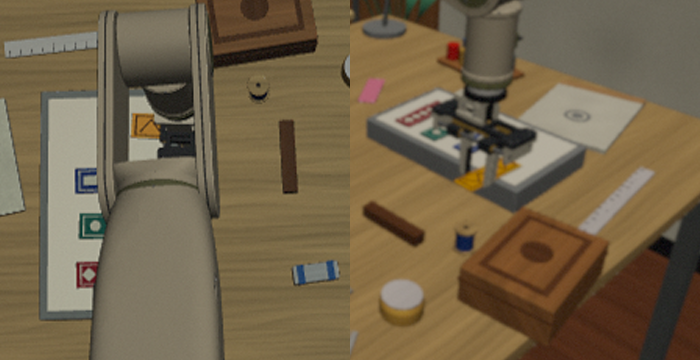

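step_arm([
  {"tx": 0, "ty": 0, "tz": 0, "ax": 0, "ay": 0, "az": 0, "grip": 115},
  {"tx": 0, "ty": 0, "tz": 0, "ax": 0, "ay": 0, "az": 0, "grip": 115},
  {"tx": 0, "ty": 0, "tz": 3.5, "ax": 0, "ay": 0, "az": 0, "grip": 115},
  {"tx": 0, "ty": 0, "tz": 0, "ax": 0, "ay": 0, "az": 0, "grip": 115},
  {"tx": 0, "ty": 0, "tz": 0, "ax": 0, "ay": 0, "az": 0, "grip": 255},
  {"tx": 0, "ty": 0, "tz": 0, "ax": 0, "ay": 0, "az": 0, "grip": 255},
  {"tx": 0, "ty": 0, "tz": 0, "ax": 0, "ay": 0, "az": 0, "grip": 255},
], squeeze=40)

```text
t: 5.8
tool_pos: [0.6796, 0.0965, 0.0616]
orientation: [2.262, 2.18, -0.0]
force: [0.3, -1.3, -0.7]
opening: 0.043
```

```bash
python3 go.py 0.680 0.096 0.065 -2.1; python3 - <<'E'
from h import *
from plant import robot
c=robot.read_camera("top");H,S,V=hsv(c);m=masks(c)["yellow"];
row=int(proj(c,[[.681,.17,.054]])[0,1]);
v,u=np.nonzero(m[row-5:row+6,140:200]);
for r in range(row-5,row+6): 
    k=np.nonzero(m[r,140:200])[0]
    if len(k): print(r,140+k.min(), ray(c,[140+k.min()-.7,r],.054).round(4)[0])
E
```

```text
t 5.8 pos [679.6  96.5  61.6] jaw -2.1 turn [-0.  0. -0.] shift after turn [-0.5  0.4 -3.4] before [-0.5  0.4 -3.4] op 43.0 F [ 0.3 -1.3 -0.7]
113 168 [0.6971 0.1972 0.054 ]
114 168 [0.6943 0.1972 0.054 ]
115 168 [0.6915 0.1971 0.054 ]
116 168 [0.6887 0.1971 0.054 ]
117 167 [0.686  0.1998 0.054 ]
118 167 [0.6832 0.1998 0.054 ]
119 167 [0.6804 0.1998 0.054 ]
120 167 [0.6776 0.1998 0.054 ]
121 167 [0.6748 0.1998 0.054 ]
122 167 [0.672  0.1997 0.054 ]
123 167 [0.6693 0.1997 0.054 ]
```

step_arm([
  {"tx": 0, "ty": 0, "tz": -6, "ax": 0, "ay": 0, "az": 0, "grip": 255},
  {"tx": 0, "ty": 0, "tz": -16, "ax": 0, "ay": 0, "az": 0, "grip": 255},
  {"tx": 0, "ty": 0, "tz": -18, "ax": 0, "ay": 0, "az": 0, "grip": 255},
  {"tx": -12, "ty": -6, "tz": 0, "ax": 0, "ay": 0, "az": 0, "grip": 255},
  {"tx": -28, "ty": -14, "tz": 0, "ax": 0, "ay": 0, "az": 0, "grip": 255},
  {"tx": -28, "ty": -14, "tz": 0, "ax": 0, "ay": 0, "az": 0, "grip": 255},
  {"tx": -28, "ty": -14, "tz": 0, "ax": 0, "ay": 0, "az": 0, "grip": 255},
  {"tx": -28, "ty": -14, "tz": 0, "ax": 0, "ay": 0, "az": 0, "grip": 255},
  {"tx": -28, "ty": -8, "tz": 0, "ax": 0, "ay": 0, "az": 0, "grip": 255},
  {"tx": -12, "ty": 0, "tz": 0, "ax": 0, "ay": 0, "az": 0, "grip": 255},
  {"tx": 0, "ty": 0, "tz": 0, "ax": 0, "ay": 0, "az": 0, "grip": 255},
])

```text
t: 6.95
tool_pos: [0.6036, -0.0667, 0.1023]
orientation: [2.264, 2.176, 0.001]
force: [-0.4, 0.3, 0.3]
opening: 0.043
```

step_arm([
  {"tx": 0, "ty": 0, "tz": 0, "ax": 0, "ay": 0, "az": 0.1, "grip": 255},
  {"tx": 0, "ty": 0, "tz": 0, "ax": 0, "ay": 0, "az": 0.145, "grip": 255},
  {"tx": 0, "ty": 0, "tz": 0, "ax": 0, "ay": 0, "az": 0.145, "grip": 255},
  {"tx": 0, "ty": 0, "tz": 0, "ax": 0, "ay": 0, "az": 0.145, "grip": 255},
  {"tx": 0, "ty": 0, "tz": 0, "ax": 0, "ay": 0, "az": 0.145, "grip": 255},
  {"tx": 0, "ty": 0, "tz": 0, "ax": 0, "ay": 0, "az": 0.145, "grip": 255},
  {"tx": 0, "ty": 0, "tz": 0, "ax": 0, "ay": 0, "az": 0.145, "grip": 255},
  {"tx": 0, "ty": 0, "tz": 0, "ax": 0, "ay": 0, "az": 0.145, "grip": 255},
  {"tx": 0, "ty": 0, "tz": 0, "ax": 0, "ay": 0, "az": 0.145, "grip": 255},
  {"tx": 0, "ty": 0, "tz": 0, "ax": 0, "ay": 0, "az": 0.145, "grip": 255},
  {"tx": 0, "ty": 0, "tz": 0, "ax": 0, "ay": 0, "az": 0.09, "grip": 255},
  {"tx": 0, "ty": 0, "tz": 0, "ax": 0, "ay": 0, "az": 0, "grip": 255},
])

```text
t: 8.15
tool_pos: [0.604, -0.0636, 0.1018]
orientation: [-3.141, -0.06, -0.001]
force: [0.4, -1.1, 0.3]
opening: 0.0429
```

```bash
python3 snap.py 3; python3 go.py 0.5969 -0.0751 0.060 -87.8;  python3 - <<'E'
import cv2
a=cv2.imread("pics/top3.png")[60:420,230:580];b=cv2.imread("pics/scene3.png")[150:510,300:650]
cv2.imwrite("pics/v3.png",cv2.hconcat([a,b]))
E
```

```text
t 8.25 pos [603.9 -63.9 101.7] jaw -87.6 turn [-0.    -0.     0.004] shift after turn [-7.4 10.9 41.7] before [-7.5 10.9 41.7] op 43.2 F [0.5 0.1 0.7]
```

View pics/v3.png

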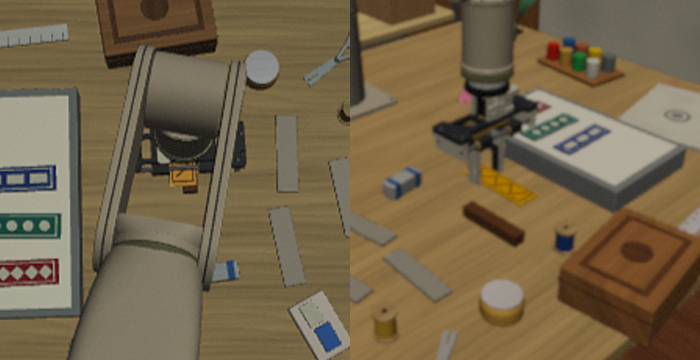

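step_arm([
  {"tx": -4, "ty": 6, "tz": 0, "ax": 0, "ay": 0, "az": 0, "grip": 255},
  {"tx": -3.5, "ty": 5, "tz": 8, "ax": 0, "ay": 0, "az": 0.004, "grip": 255},
  {"tx": 0, "ty": 0, "tz": 18, "ax": 0, "ay": 0, "az": 0, "grip": 255},
  {"tx": 0, "ty": 0, "tz": 18, "ax": 0, "ay": 0, "az": 0, "grip": 255},
  {"tx": 0, "ty": 0, "tz": 12, "ax": 0, "ay": 0, "az": 0, "grip": 255},
  {"tx": 0, "ty": 0, "tz": 0, "ax": 0, "ay": 0, "az": 0, "grip": 255},
  {"tx": 0, "ty": 0, "tz": 0, "ax": 0, "ay": 0, "az": 0, "grip": 255},
])

```text
t: 8.95
tool_pos: [0.5963, -0.0762, 0.0455]
orientation: [-3.141, -0.055, 0.001]
force: [-0.4, 0.6, 0.3]
opening: 0.0432
```

```bash
python3 snap.py 4; python3 go.py 0.5969 -0.0751 0.036 -87.8;  python3 - <<'E'
import cv2
a=cv2.imread("pics/top4.png")[60:420,230:580];b=cv2.imread("pics/scene4.png")[200:440,370:602]
cv2.imwrite("pics/v4.png",cv2.hconcat([a,cv2.resize(b,(348,360))]))
E
```

```text
t 9.05 pos [597.3 -76.3  46.7] jaw -88.0 turn [ 0.    -0.002 -0.004] shift after turn [-0.3 -1.2 10.7] before [-0.3 -1.2 10.7] op 43.1 F [-0.3 -0.3  0.8]
```

View pics/v4.png

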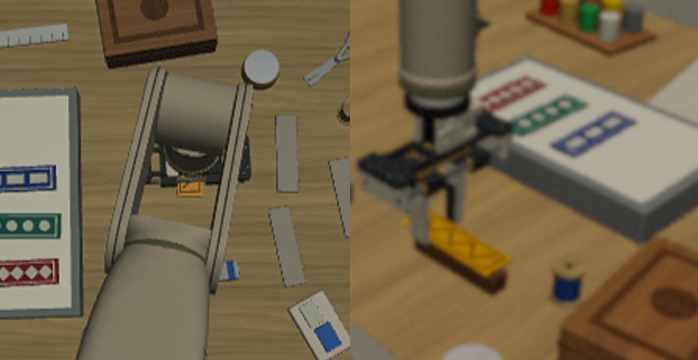

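step_arm([
  {"tx": 0, "ty": -1, "tz": 5, "ax": 0, "ay": 0, "az": 0, "grip": 255},
  {"tx": 0, "ty": 0, "tz": 3, "ax": 0, "ay": 0, "az": 0, "grip": 255},
  {"tx": 0, "ty": 0, "tz": 1.5, "ax": 0, "ay": 0, "az": 0, "grip": 255},
  {"tx": 0, "ty": 0, "tz": 0, "ax": 0, "ay": 0, "az": 0, "grip": 255},
  {"tx": 0, "ty": 0, "tz": 0, "ax": 0, "ay": 0, "az": 0, "grip": 255},
])

```text
t: 9.55
tool_pos: [0.5965, -0.075, 0.0361]
orientation: [-3.141, -0.055, 0.0]
force: [0.1, -0.0, -0.9]
opening: 0.0432
```

```bash
for i in 1 2 3; do python3 go.py 0.5969 -0.0751 0.036 -87.8; python3 -c "
from plant import robot; robot.read_camera('scene')"; done
```

```text
t 9.55 pos [596.5 -75.   36.1] jaw -88.0 turn [-0.     0.    -0.004] shift after turn [0.4 0.1 0.1] before [0.4 0.1 0.1] op 43.2 F [ 0.1 -0.  -0.9]
t 9.6 pos [596.6 -75.1  36.2] jaw -88.0 turn [ 0.    -0.    -0.004] shift after turn [0.3 0.1 0.2] before [0.3 0.1 0.2] op 42.4 F [-0.2  0.2 -0.8]
t 9.65 pos [596.6 -75.1  36.3] jaw -88.0 turn [ 0.    -0.    -0.004] shift after turn [0.3 0.  0.3] before [0.3 0.  0.3] op 42.7 F [-0.5 -0.5 -1.2]
```

step_arm([
  {"tx": 0, "ty": 0, "tz": 0.5, "ax": 0, "ay": 0, "az": 0, "grip": 255},
  {"tx": 0, "ty": 0, "tz": 0, "ax": 0, "ay": 0, "az": 0, "grip": 255},
  {"tx": 0, "ty": 0, "tz": 0, "ax": 0, "ay": 0, "az": 0, "grip": 100},
  {"tx": 0, "ty": 0, "tz": 0, "ax": 0, "ay": 0, "az": 0, "grip": 80},
  {"tx": 0, "ty": 0, "tz": 0, "ax": 0, "ay": 0, "az": 0, "grip": 80},
  {"tx": 0, "ty": 0, "tz": 0, "ax": 0, "ay": 0, "az": 0, "grip": 80},
  {"tx": 0, "ty": 0, "tz": -15, "ax": 0, "ay": 0, "az": 0, "grip": 80},
  {"tx": 0, "ty": 0, "tz": -25, "ax": 0, "ay": 0, "az": 0, "grip": 80},
  {"tx": 0, "ty": 0, "tz": -25, "ax": 0, "ay": 0, "az": 0, "grip": 80},
])

```text
t: 10.6
tool_pos: [0.5963, -0.075, 0.1021]
orientation: [-3.141, -0.055, 0.001]
force: [-0.5, 0.2, -0.2]
opening: 0.0637
```

```bash
python3 snap.py 5; python3 go.py 0.637 -0.252 0.1 -90;  python3 - <<'E'
import cv2
a=cv2.imread("pics/top5.png")[60:420,230:580];b=cv2.imread("pics/scene5.png")[200:440,370:602]
cv2.imwrite("pics/v5.png",cv2.hconcat([a,cv2.resize(b,(348,360))]))
E
```

```text
t 10.7 pos [599.8 -75.7 106.5] jaw -88.0 turn [ 0.002 -0.008  0.035] shift after turn [ 37.2 176.3   6.5] before [ 31.  177.4   7.1] op 63.6 F [-0.9  0.5  0.8]
```

View pics/v5.png

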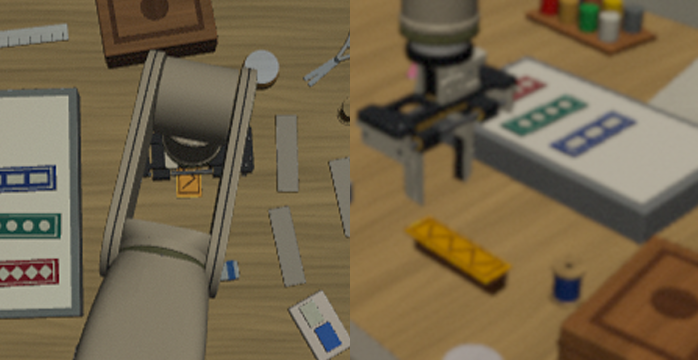

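step_arm([
  {"tx": 4, "ty": 22, "tz": 0, "ax": 0, "ay": 0, "az": 0, "grip": 80},
  {"tx": 6, "ty": 36, "tz": 0, "ax": 0, "ay": 0, "az": 0, "grip": 80},
  {"tx": 7, "ty": 40, "tz": 0, "ax": 0, "ay": 0, "az": 0, "grip": 80},
  {"tx": 7, "ty": 40, "tz": 0, "ax": 0, "ay": 0, "az": 0, "grip": 80},
  {"tx": 6, "ty": 28, "tz": 0, "ax": 0, "ay": 0, "az": 0, "grip": 80},
  {"tx": 1, "ty": 11, "tz": 0, "ax": 0, "ay": 0, "az": 0.038, "grip": 80},
  {"tx": 0, "ty": 0, "tz": 20, "ax": 0, "ay": 0, "az": 0, "grip": 80},
  {"tx": 0, "ty": 0, "tz": 25, "ax": 0, "ay": 0, "az": 0, "grip": 80},
  {"tx": 0, "ty": 0, "tz": 20, "ax": 0, "ay": 0, "az": 0, "grip": 80},
  {"tx": 0, "ty": 0, "tz": 8, "ax": 0, "ay": 0, "az": 0, "grip": 80},
  {"tx": 0, "ty": 0, "tz": 0, "ax": 0, "ay": 0, "az": 0, "grip": 80},
  {"tx": 0, "ty": 0, "tz": 0, "ax": 0, "ay": 0, "az": 0, "grip": 80},
])

```text
t: 11.9
tool_pos: [0.6342, -0.2506, 0.0287]
orientation: [3.141, -0.005, 0.001]
force: [-0.3, -0.5, 0.4]
opening: 0.0638
```

```bash
python3 snap.py 6; python3 go.py 0.6371 -0.2517 0.0152 -90.2;  python3 - <<'E'
from h import *
c=dict(np.load("top.npz"))
print(fit(c,masks(c)["yellow"]&win(c,(267,138),40),.028), np.sum(masks(c)["yellow"]&win(c,(267,138),40)))
a=cv2.imread("pics/top6.png")[60:420,230:580];b=cv2.imread("pics/scene6.png")[200:480,250:590]
cv2.imwrite("pics/v6.png",cv2.hconcat([a,cv2.resize(b,(437,360))]))
E
```

```text
t 12.0 pos [ 634.8 -251.1   29.5] jaw -90.2 turn [ 0.001 -0.002  0.   ] shift after turn [ 2.3  0.5 14.3] before [ 2.3  0.5 14.3] op 63.9 F [ 0.4  0.6 -0.2]
([625.5, -73.7], np.float64(0.7), [140.8, 45.0], [267.2, 139.3]) 821
```

View pics/v6.png

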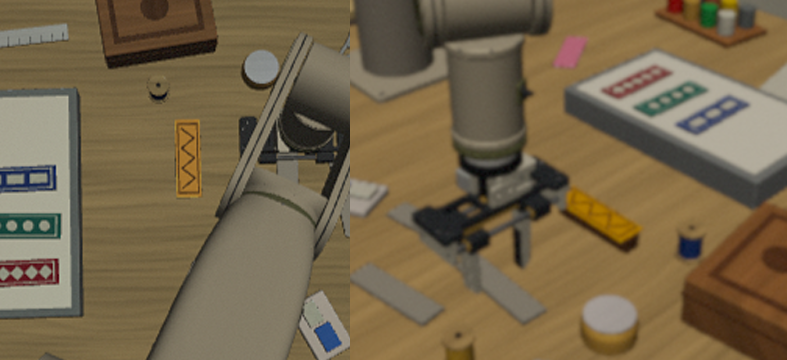

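```bash
python3 - <<'E'
from h import *
c=dict(np.load("scene0.npz"));p=proj(c,[.63,-.074,.024])[0];print(p)
H,S,V=hsv(c)
a=c["frame"][int(p[1])-30:int(p[1])+30,int(p[0])-35:int(p[0])+35];
d=dict(np.load("scene.npz"));b=d["frame"][int(p[1])-30:int(p[1])+30,int(p[0])-35:int(p[0])+35]
cv2.imwrite("pics/v6b.png",cv2.resize(cv2.hconcat([a,b]),None,fx=5.7,fy=5.7,interpolation=cv2.INTER_CUBIC))
print(fit(d,masks(d)["yellow"]&win(d,p,40),.028))
for t in (40,50,60,70): print(t,fit(c,(H<18)&(S>100)&(V<80)&(V>t-20)&win(c,p,40),.024))
y,x=int(p[1]),int(p[0]); print(V[y-8:y+12,x].tolist(),S[y-8:y+12,x].tolist())
E
```

```text
[282.51196096 234.37543481]
([639.3, -73.1], np.float64(-3.3), [134.9, 52.2], [285.3, 234.7])
40 ([648.7, -88.6], np.float64(0.8), [132.2, 35.5], [283.6, 239.7])
50 ([648.7, -88.6], np.float64(0.8), [132.2, 35.5], [283.6, 239.7])
60 ([648.7, -88.6], np.float64(0.8), [132.2, 35.5], [283.5, 239.6])
70 ([648.7, -88.6], np.float64(0.8), [132.2, 35.5], [283.2, 238.7])
[139, 138, 137, 133, 123, 107, 91, 80, 75, 73, 72, 70, 64, 56, 50, 46, 46, 55, 77, 106] [132, 131, 132, 132, 137, 145, 163, 169, 170, 171, 177, 178, 179, 173, 168, 172, 183, 172, 149, 140]
```

View pics/v6b.png

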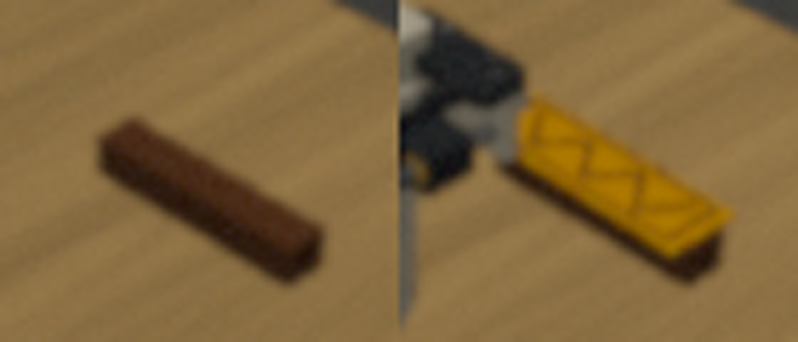

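```bash
python3 - <<'E'
from h import *
c=dict(np.load("scene0.npz"));o=np.array([282-35,234-30])
f=lambda p,z: ray(c,np.array(p)/5.7-.4+o,z).round(4)[0]
print("blk",[f(p,.024) for p in((133,118),(100,142),(323,237),(290,264))])
print("yel",[f(p,.028) for p in((332,213),(280,257),(140,97))])
E
```

```text
blk [array([ 0.5704, -0.0668,  0.024 ]), array([ 0.5747, -0.093 ,  0.024 ]), array([ 0.7022, -0.0668,  0.024 ]), array([ 0.7059, -0.0928,  0.024 ])]
yel [array([ 0.6959, -0.0542,  0.028 ]), array([ 0.7027, -0.0962,  0.028 ]), array([ 0.5633, -0.0554,  0.028 ])]
```

```bash
python3 - <<'E'
from h import *
c=dict(np.load("top0.npz"));H,S,V=hsv(c);V0=cv2.cvtColor(c["frame"],cv2.COLOR_BGR2HSV)[...,2].astype(int)
for r in list(range(108,122))+list(range(153,170)):
    off=int(round((r-138)*0.035)); print(r,V0[r,264+off:271+off].mean().round(0),S[r,267+off], H[r,267+off], ray(c,[267.2+off,r],.024).round(4)[0,:2])
d=dict(np.load("top.npz"));V1=cv2.cvtColor(d["frame"],cv2.COLOR_BGR2HSV);
for r in list(range(108,122))+list(range(155,172)): print(r,V1[r,262:272,1].mean().round(0),V1[r,262:272,2].mean().round(0),ray(d,[267.2,r],.028).round(4)[0,:2])
E
```

```text
108 116.0 109 20 [ 0.7153 -0.0727]
109 117.0 110 21 [ 0.7124 -0.0727]
110 120.0 108 20 [ 0.7095 -0.0726]
111 122.0 110 20 [ 0.7067 -0.0725]
112 120.0 108 21 [ 0.7038 -0.0725]
113 121.0 109 20 [ 0.701  -0.0724]
114 115.0 113 19 [ 0.6981 -0.0724]
115 83.0 123 16 [ 0.6953 -0.0723]
116 61.0 133 13 [ 0.6924 -0.0723]
117 63.0 134 13 [ 0.6896 -0.0722]
118 63.0 131 13 [ 0.6867 -0.0722]
119 63.0 131 13 [ 0.6839 -0.0721]
120 63.0 130 12 [ 0.681  -0.0721]
121 64.0 136 13 [ 0.6782 -0.072 ]
153 63.0 136 14 [ 0.5878 -0.0758]
154 63.0 130 13 [ 0.585  -0.0758]
155 63.0 130 13 [ 0.5822 -0.0757]
156 63.0 130 12 [ 0.5794 -0.0757]
157 62.0 132 13 [ 0.5766 -0.0756]
158 64.0 134 13 [ 0.5738 -0.0756]
159 65.0 142 13 [ 0.5711 -0.0755]
160 54.0 151 14 [ 0.5683 -0.0755]
161 26.0 128 18 [ 0.5655 -0.0754]
162 86.0 109 20 [ 0.5627 -0.0754]
163 131.0 111 20 [ 0.5599 -0.0753]
164 128.0 109 21 [ 0.5571 -0.0753]
165 128.0 110 20 [ 0.5543 -0.0752]
166 127.0 108 21 [ 0.5516 -0.0751]
167 127.0 108 20 [ 0.5488 -0.0751]
168 124.0 109 20 [ 0.546 -0.075]
169 121.0 107 21 [ 0.5432 -0.075 ]
108 109.0 116.0 [ 0.714  -0.0754]

[... 319 characters left out ...]
.0 [ 0.6856 -0.0749]
119 184.0 166.0 [ 0.6827 -0.0748]
120 182.0 156.0 [ 0.6799 -0.0747]
121 180.0 147.0 [ 0.6771 -0.0747]
155 178.0 143.0 [ 0.5815 -0.0729]
156 178.0 146.0 [ 0.5787 -0.0728]
157 179.0 150.0 [ 0.5759 -0.0728]
158 181.0 152.0 [ 0.5731 -0.0727]
159 182.0 160.0 [ 0.5704 -0.0727]
160 181.0 152.0 [ 0.5676 -0.0726]
161 173.0 104.0 [ 0.5648 -0.0726]
162 179.0 124.0 [ 0.562  -0.0725]
163 184.0 171.0 [ 0.5592 -0.0725]
164 164.0 154.0 [ 0.5565 -0.0724]
165 106.0 113.0 [ 0.5537 -0.0724]
166 107.0 127.0 [ 0.5509 -0.0723]
167 109.0 126.0 [ 0.5481 -0.0723]
168 107.0 125.0 [ 0.5454 -0.0722]
169 108.0 120.0 [ 0.5426 -0.0722]
170 109.0 120.0 [ 0.5398 -0.0721]
171 106.0 123.0 [ 0.5371 -0.0721]
```

step_arm([
  {"tx": 0, "ty": 0, "tz": -20, "ax": 0, "ay": 0, "az": 0, "grip": 80},
  {"tx": 0, "ty": 0, "tz": -25, "ax": 0, "ay": 0, "az": 0, "grip": 80},
  {"tx": 0, "ty": -20, "tz": -10, "ax": 0, "ay": 0, "az": -0.016, "grip": 80},
  {"tx": 0, "ty": -38, "tz": 0, "ax": 0, "ay": 0, "az": 0, "grip": 80},
  {"tx": 0, "ty": -40, "tz": 0, "ax": 0, "ay": 0, "az": 0, "grip": 80},
  {"tx": 0, "ty": -40, "tz": 0, "ax": 0, "ay": 0, "az": 0, "grip": 80},
  {"tx": 0, "ty": -28, "tz": 0, "ax": 0, "ay": 0, "az": 0, "grip": 80},
  {"tx": 0, "ty": -10, "tz": 0, "ax": 0, "ay": 0, "az": 0, "grip": 80},
  {"tx": 0, "ty": 0, "tz": 10, "ax": 0, "ay": 0, "az": 0, "grip": 80},
  {"tx": 0, "ty": 0, "tz": 15, "ax": 0, "ay": 0, "az": 0, "grip": 80},
  {"tx": 0, "ty": 0, "tz": 5, "ax": 0, "ay": 0, "az": 0, "grip": 80},
  {"tx": 0, "ty": 0, "tz": 0, "ax": 0, "ay": 0, "az": 0, "grip": 80},
])

```text
t: 13.2
tool_pos: [0.63, -0.0759, 0.05]
orientation: [-3.141, -0.018, 0.006]
force: [-0.2, -0.7, -0.4]
opening: 0.064
```

```bash
python3 go.py 0.629 -0.0741 0.0358 -89.3
```

```text
t 13.2 pos [630.  -75.9  50. ] jaw -89.4 turn [-0.001  0.004 -0.001] shift after turn [-0.9 -1.8 14.2] before [-0.9 -1.8 14.2] op 64.0 F [-0.2 -0.7 -0.4]
```

step_arm([
  {"tx": 0, "ty": -2, "tz": 8, "ax": 0, "ay": 0, "az": 0, "grip": 80},
  {"tx": 0, "ty": 0, "tz": 5.5, "ax": 0, "ay": 0, "az": 0, "grip": 80},
  {"tx": 0, "ty": 0, "tz": 0, "ax": 0, "ay": 0, "az": 0, "grip": 80},
  {"tx": 0, "ty": 0, "tz": 0, "ax": 0, "ay": 0, "az": 0, "grip": 80},
])

```text
t: 13.6
tool_pos: [0.6316, -0.073, 0.039]
orientation: [-3.141, -0.02, 0.0]
force: [0.6, 0.5, 0.1]
opening: 0.0637
```

```bash
python3 go.py 0.629 -0.0741 0.0358 -89.3
```

```text
t 13.6 pos [631.6 -73.   39. ] jaw -89.3 turn [-0.  0.  0.] shift after turn [-2.6  1.1  3.2] before [-2.6  1.1  3.2] op 63.7 F [0.6 0.5 0.1]
```

step_arm([
  {"tx": -1, "ty": 1, "tz": 3, "ax": 0, "ay": 0, "az": 0, "grip": 80},
  {"tx": 0, "ty": 0, "tz": 0, "ax": 0, "ay": 0, "az": 0, "grip": 80},
  {"tx": 0, "ty": 0, "tz": 0, "ax": 0, "ay": 0, "az": 0, "grip": 255},
  {"tx": 0, "ty": 0, "tz": 0, "ax": 0, "ay": 0, "az": 0, "grip": 255},
  {"tx": 0, "ty": 0, "tz": 0, "ax": 0, "ay": 0, "az": 0, "grip": 255},
  {"tx": 0, "ty": 0, "tz": 0, "ax": 0, "ay": 0, "az": 0, "grip": 255},
], squeeze=20)

```text
t: 14.2
tool_pos: [0.6308, -0.0739, 0.0363]
orientation: [3.141, 0.02, 0.0]
force: [-0.6, -0.1, 1.5]
opening: 0.0436
```

```bash
python3 go.py 0.636 -0.074 0.0358 -87.8
```

```text
t 14.2 pos [630.8 -73.9  36.3] jaw -89.3 turn [ 0.    -0.    -0.026] shift after turn [5.2 0.3 0.5] before [5.2 0.2 0.5] op 43.6 F [-0.6 -0.1  1.5]
```

step_arm([
  {"tx": 0, "ty": 0, "tz": -2, "ax": 0, "ay": 0, "az": 0, "grip": 255},
  {"tx": 3, "ty": 0, "tz": 0, "ax": 0, "ay": 0, "az": -0.013, "grip": 255},
  {"tx": 2.5, "ty": 0, "tz": 0, "ax": 0, "ay": 0, "az": -0.013, "grip": 255},
  {"tx": 0, "ty": 0, "tz": 0, "ax": 0, "ay": 0, "az": 0, "grip": 255},
  {"tx": 0, "ty": 0, "tz": 2, "ax": 0, "ay": 0, "az": 0, "grip": 255},
  {"tx": 0, "ty": 0, "tz": 0, "ax": 0, "ay": 0, "az": 0, "grip": 255},
  {"tx": 0, "ty": 0, "tz": 0, "ax": 0, "ay": 0, "az": 0, "grip": 255},
  {"tx": 0, "ty": 0, "tz": 0, "ax": 0, "ay": 0, "az": 0, "grip": 100},
  {"tx": 0, "ty": 0, "tz": 0, "ax": 0, "ay": 0, "az": 0, "grip": 80},
  {"tx": 0, "ty": 0, "tz": 0, "ax": 0, "ay": 0, "az": 0, "grip": 80},
  {"tx": 0, "ty": 0, "tz": 0, "ax": 0, "ay": 0, "az": 0, "grip": 80},
])

```text
t: 15.3
tool_pos: [0.636, -0.0738, 0.0359]
orientation: [-3.141, -0.061, 0.001]
force: [0.4, 0.2, 0.7]
opening: 0.0634
```

```bash
python3 go.py 0.637 -0.2517 0.0358 -90.2
```

```text
t 15.3 pos [636.  -73.8  35.9] jaw -87.8 turn [-0.     0.     0.042] shift after turn [1.600e+00 1.779e+02 1.000e-01] before [-5.900e+00  1.778e+02  1.000e-01] op 63.4 F [0.4 0.2 0.7]
```

step_arm([
  {"tx": 0, "ty": 0, "tz": -15, "ax": 0, "ay": 0, "az": 0, "grip": 80},
  {"tx": 0, "ty": 0, "tz": -20, "ax": 0, "ay": 0, "az": 0, "grip": 80},
  {"tx": 0, "ty": 10, "tz": -10, "ax": 0, "ay": 0, "az": 0, "grip": 80},
  {"tx": -1, "ty": 28, "tz": 0, "ax": 0, "ay": 0, "az": 0, "grip": 80},
  {"tx": -2, "ty": 40, "tz": 0, "ax": 0, "ay": 0, "az": 0, "grip": 80},
  {"tx": -2, "ty": 40, "tz": 0, "ax": 0, "ay": 0, "az": 0, "grip": 80},
  {"tx": -1, "ty": 40, "tz": 0, "ax": 0, "ay": 0, "az": 0, "grip": 80},
  {"tx": 0, "ty": 20, "tz": 0, "ax": 0, "ay": 0, "az": 0.042, "grip": 80},
  {"tx": 0, "ty": 0, "tz": 15, "ax": 0, "ay": 0, "az": 0, "grip": 80},
  {"tx": 0, "ty": 0, "tz": 20, "ax": 0, "ay": 0, "az": 0, "grip": 80},
  {"tx": 0, "ty": 0, "tz": 15, "ax": 0, "ay": 0, "az": 0, "grip": 80},
  {"tx": 0, "ty": 0, "tz": 8, "ax": 0, "ay": 0, "az": 0, "grip": 80},
  {"tx": 0, "ty": 0, "tz": 0, "ax": 0, "ay": 0, "az": 0, "grip": 80},
  {"tx": 0, "ty": 0, "tz": 0, "ax": 0, "ay": 0, "az": 0, "grip": 80},
])

```text
t: 16.7
tool_pos: [0.6374, -0.2513, 0.0234]
orientation: [3.142, -0.004, 0.0]
force: [0.0, -0.8, -0.2]
opening: 0.0638
```

```bash
python3 snap.py 7; python3 go.py 0.6371 -0.2517 0.0152 -90.2;  cat >> h.py <<'E'
def prof(c,ch,x0,x1,y,z,w=8):
    """half-level edges of channel ch (1=S,2=V) along world x from x0 to x1 at y on plane z"""
    im=cv2.cvtColor(c["frame"],cv2.COLOR_BGR2HSV)[...,ch].astype(np.float32)
    xs=np.arange(x0,x1,.0005);out=np.zeros(len(xs))
    for dy in np.linspace(-.008,.008,w):
        p=proj(c,np.c_[xs,np.full(len(xs),y+dy),np.full(len(xs),z)]).astype(np.float32)
        out+=cv2.remap(im,p[:,:1].copy(),p[:,1:].copy(),cv2.INTER_LINEAR)[:,0]/w
    return xs,out
def edges(xs,o,level):
    k=np.nonzero(np.diff(o>level))[0]; return xs[k].round(4)
E
python3 - <<'E'
from h import *
c0=dict(np.load("top0.npz"));c=dict(np.load("top.npz"))
xs,o=prof(c0,2,.54,.73,-.074,.024);print("blk",edges(xs,o,92))
xs,o=prof(c,1,.54,.73,-.074,.028);print("yel",edges(xs,o,146))
print(fit(c,masks(c)["yellow"]&win(c,(267,138),40),.028))
s=cv2.imread("pics/scene7.png")[280:430,380:540];cv2.imwrite("pics/v7.png",cv2.resize(s,None,fx=4.5,fy=4,interpolation=cv2.INTER_CUBIC))
E
```

```text
t 16.8 pos [ 638.  -251.9   24.4] jaw -90.2 turn [ 0.001 -0.002  0.001] shift after turn [-0.9 -0.2  9.2] before [-0.9 -0.2  9.2] op 63.6 F [-0.1  0.1  0.3]
blk [0.562 0.696]
yel [0.561  0.7015]
([630.8, -72.8], np.float64(2.2), [141.4, 45.1], [266.8, 137.4])
```

View pics/v7.png

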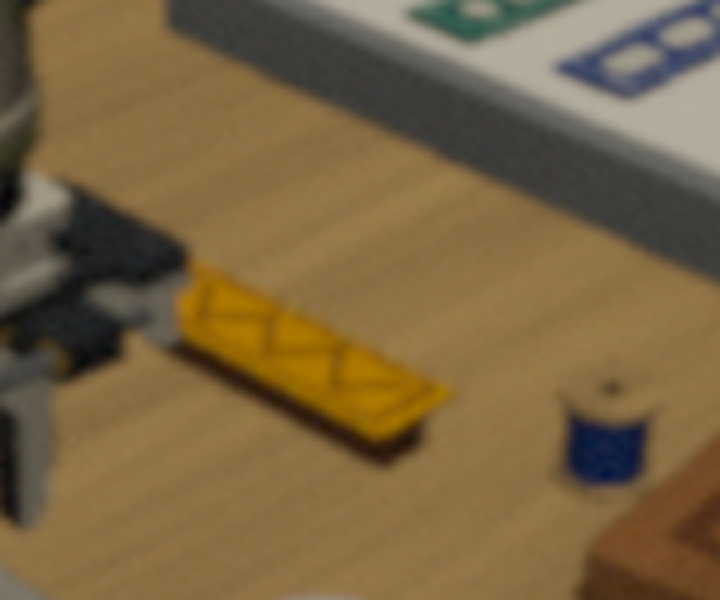

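step_arm([
  {"tx": -1, "ty": 0, "tz": 6, "ax": 0, "ay": 0, "az": 0, "grip": 80},
  {"tx": 0, "ty": 0, "tz": 3, "ax": 0, "ay": 0, "az": 0, "grip": 80},
  {"tx": 0, "ty": 0, "tz": 0, "ax": 0, "ay": 0, "az": 0, "grip": 80},
  {"tx": 0, "ty": 0, "tz": 0, "ax": 0, "ay": 0, "az": 0, "grip": 80},
])

```text
t: 17.2
tool_pos: [0.6362, -0.252, 0.0144]
orientation: [3.141, -0.005, 0.0]
force: [-0.2, 0.2, 2.8]
opening: 0.0638
```

```bash
python3 go.py 0.6371 -0.2517 0.0152 -90.2
```

```text
t 17.2 pos [ 636.2 -252.    14.4] jaw -90.2 turn [ 0. -0.  0.] shift after turn [ 0.9 -0.3 -0.8] before [ 0.9 -0.3 -0.8] op 63.8 F [-0.2  0.2  2.8]
```

step_arm([
  {"tx": 0, "ty": 0, "tz": -1, "ax": 0, "ay": 0, "az": 0, "grip": 80},
  {"tx": 0, "ty": 0, "tz": 0, "ax": 0, "ay": 0, "az": 0, "grip": 255},
  {"tx": 0, "ty": 0, "tz": 0, "ax": 0, "ay": 0, "az": 0, "grip": 255},
  {"tx": 0, "ty": 0, "tz": 0, "ax": 0, "ay": 0, "az": 0, "grip": 255},
  {"tx": 0, "ty": 0, "tz": 0, "ax": 0, "ay": 0, "az": 0, "grip": 255},
  {"tx": 0, "ty": 0, "tz": 0, "ax": 0, "ay": 0, "az": 0, "grip": 255},
], squeeze=30)

```text
t: 17.8
tool_pos: [0.636, -0.2518, 0.015]
orientation: [-3.142, 0.005, 0.0]
force: [-0.0, 0.3, 0.0]
opening: 0.0374
```

```bash
python3 go.py 0.6312 -0.0739 0.1 -87.8
```

```text
t 17.8 pos [ 636.  -251.8   15. ] jaw -90.2 turn [-0.     0.    -0.042] shift after turn [   2. -178.  -85.] before [  -5.4 -177.9  -85. ] op 37.4 F [-0.   0.3  0. ]
```

step_arm([
  {"tx": 0, "ty": 0, "tz": -8, "ax": 0, "ay": 0, "az": 0, "grip": 255},
  {"tx": 0, "ty": 0, "tz": -20, "ax": 0, "ay": 0, "az": 0, "grip": 255},
  {"tx": 0, "ty": -10, "tz": -22, "ax": 0, "ay": 0, "az": 0, "grip": 255},
  {"tx": -1, "ty": -30, "tz": 0, "ax": 0, "ay": 0, "az": 0, "grip": 255},
  {"tx": -2, "ty": -40, "tz": 0, "ax": 0, "ay": 0, "az": 0, "grip": 255},
  {"tx": -2, "ty": -40, "tz": 0, "ax": 0, "ay": 0, "az": 0, "grip": 255},
  {"tx": -1, "ty": -38, "tz": 0, "ax": 0, "ay": 0, "az": -0.021, "grip": 255},
  {"tx": 0, "ty": -20, "tz": 0, "ax": 0, "ay": 0, "az": -0.021, "grip": 255},
  {"tx": 0, "ty": 0, "tz": 0, "ax": 0, "ay": 0, "az": 0, "grip": 255},
  {"tx": 0, "ty": 0, "tz": 0, "ax": 0, "ay": 0, "az": 0, "grip": 255},
])

```text
t: 18.8
tool_pos: [0.6305, -0.0738, 0.0658]
orientation: [3.14, 0.062, 0.001]
force: [0.9, -0.8, -0.6]
opening: 0.0374
```

```bash
python3 go.py 0.6305 -0.0734 0.0435 -87.8
```

```text
t 18.8 pos [630.5 -73.8  65.8] jaw -87.7 turn [ 0.001 -0.001  0.001] shift after turn [-0.  -0.4 22.3] before [-0.  -0.5 22.3] op 37.4 F [ 0.9 -0.8 -0.6]
```

step_arm([
  {"tx": 0, "ty": -0.5, "tz": 10, "ax": 0, "ay": 0, "az": 0, "grip": 255},
  {"tx": 0, "ty": 0, "tz": 7, "ax": 0, "ay": 0, "az": 0, "grip": 255},
  {"tx": 0, "ty": 0, "tz": 3, "ax": 0, "ay": 0, "az": 0, "grip": 255},
  {"tx": 0, "ty": 0, "tz": 1, "ax": 0, "ay": 0, "az": 0, "grip": 255},
  {"tx": 0, "ty": 0, "tz": 0, "ax": 0, "ay": 0, "az": 0, "grip": 255},
  {"tx": 0, "ty": 0, "tz": 0, "ax": 0, "ay": 0, "az": 0, "grip": 255},
])

```text
t: 19.4
tool_pos: [0.6303, -0.0736, 0.0442]
orientation: [3.141, 0.061, 0.0]
force: [-0.8, 0.5, -0.3]
opening: 0.0371
```

```bash
python3 go.py 0.6305 -0.0734 0.0435 -87.8
```

```text
t 19.4 pos [630.3 -73.6  44.2] jaw -87.8 turn [ 0. -0.  0.] shift after turn [ 0.2 -0.2  0.7] before [ 0.2 -0.2  0.7] op 37.1 F [-0.8  0.5 -0.3]
```

Lower the last bit, release, rise, and head towards the blue template.

step_arm([
  {"tx": 0, "ty": 0, "tz": 0.8, "ax": 0, "ay": 0, "az": 0, "grip": 255},
  {"tx": 0, "ty": 0, "tz": 0, "ax": 0, "ay": 0, "az": 0, "grip": 255},
  {"tx": 0, "ty": 0, "tz": 0, "ax": 0, "ay": 0, "az": 0, "grip": 110},
  {"tx": 0, "ty": 0, "tz": 0, "ax": 0, "ay": 0, "az": 0, "grip": 90},
  {"tx": 0, "ty": 0, "tz": 0, "ax": 0, "ay": 0, "az": 0, "grip": 90},
  {"tx": 0, "ty": 0, "tz": 0, "ax": 0, "ay": 0, "az": 0, "grip": 90},
  {"tx": 0, "ty": 0, "tz": -15, "ax": 0, "ay": 0, "az": 0, "grip": 90},
  {"tx": 0, "ty": 0, "tz": -30, "ax": 0, "ay": 0, "az": 0, "grip": 90},
  {"tx": 0, "ty": 0, "tz": -25, "ax": 0, "ay": 0, "az": 0, "grip": 90},
  {"tx": 0, "ty": 0, "tz": 0, "ax": 0, "ay": 0, "az": 0, "grip": 90},
])

```text
t: 20.4
tool_pos: [0.6336, -0.074, 0.1197]
orientation: [3.139, 0.061, 0.014]
force: [0.3, 0.4, 0.5]
opening: 0.06
```

```bash
python3 go.py 0.588 0.194 0.1 1.8
```

```text
t 20.4 pos [633.6 -74.  119.7] jaw -87.8 turn [ 0.008 -0.005 -1.563] shift after turn [269.3 -37.1  19.7] before [ -35.3 -269.6   18.8] op 60.0 F [0.3 0.4 0.5]
```

step_arm([
  {"tx": -3, "ty": -25, "tz": 0, "ax": 0, "ay": 0, "az": 0, "grip": 90},
  {"tx": -5, "ty": -40, "tz": 0, "ax": 0, "ay": 0, "az": 0, "grip": 90},
  {"tx": -6, "ty": -45, "tz": 0, "ax": 0, "ay": 0, "az": 0, "grip": 90},
  {"tx": -6, "ty": -45, "tz": 0, "ax": 0, "ay": 0, "az": 0, "grip": 90},
  {"tx": -6, "ty": -45, "tz": 0, "ax": 0, "ay": 0, "az": 0, "grip": 90},
  {"tx": -6, "ty": -45, "tz": 0, "ax": 0, "ay": 0, "az": 0, "grip": 90},
  {"tx": -3, "ty": -24, "tz": 0, "ax": 0, "ay": 0, "az": -0.1, "grip": 90},
  {"tx": 0, "ty": 0, "tz": 0, "ax": 0, "ay": 0, "az": -0.145, "grip": 90},
  {"tx": 0, "ty": 0, "tz": 0, "ax": 0, "ay": 0, "az": -0.145, "grip": 90},
  {"tx": 0, "ty": 0, "tz": 0, "ax": 0, "ay": 0, "az": -0.145, "grip": 90},
  {"tx": 0, "ty": 0, "tz": 0, "ax": 0, "ay": 0, "az": -0.145, "grip": 90},
  {"tx": 0, "ty": 0, "tz": 0, "ax": 0, "ay": 0, "az": -0.145, "grip": 90},
  {"tx": 0, "ty": 0, "tz": 0, "ax": 0, "ay": 0, "az": -0.145, "grip": 90},
  {"tx": 0, "ty": 0, "tz": 0, "ax": 0, "ay": 0, "az": -0.145, "grip": 90},
  {"tx": 0, "ty": 0, "tz": 0, "ax": 0, "ay": 0, "az": -0.145, "grip": 90},
  {"tx": 0, "ty": 0, "tz": 0, "ax": 0, "ay": 0, "az": -0.145, "grip": 90},
  {"tx": 0, "ty": 0, "tz": 0, "ax": 0, "ay": 0, "az": -0.145, "grip": 90},
  {"tx": 0, "ty": 0, "tz": 0, "ax": 0, "ay": 0, "az": 0, "grip": 90},
  {"tx": 0, "ty": 0, "tz": 0, "ax": 0, "ay": 0, "az": 0, "grip": 90},
])

```text
t: 22.3
tool_pos: [0.5847, 0.194, 0.1132]
orientation: [-2.206, -2.236, 0.0]
force: [-0.6, -0.1, 0.7]
opening: 0.0601
```

```bash
python3 snap.py 8; python3 go.py 0.5884 0.193 0.0655 1.8; python3 - <<'E'
from h import *
c=dict(np.load("top.npz"));M=masks(c)
print("card",fit(c,M["card"]&win(c,(267,138),40),.033)); 
for n in("cb","cc","wt"): print(n,see(c)[n])
s=cv2.imread("pics/scene8.png")[280:430,380:540];t=cv2.imread("pics/top8.png")[60:420,130:480]
cv2.imwrite("pics/v8.png",cv2.hconcat([cv2.resize(s,(400,380),interpolation=cv2.INTER_CUBIC),cv2.resize(t,(370,380))]))
E
```

```text
t 22.4 pos [584.7 194.1 113.3] jaw 0.8 turn [-0.     0.    -0.017] shift after turn [-1.2  3.6 47.8] before [-1.1  3.7 47.8] op 60.0 F [ 0.5  0.3 -0.3]
card ([631.3, -72.1], np.float64(1.7), [138.1, 32.7], [266.6, 136.8])
cb ([555.5, -356.4], np.float64(10.1), [138.8, 36.8], [369.2, 164.1])
cc ([469.1, -245.9], np.float64(10.6), [138.8, 36.8], [330.5, 195.7])
wt ([424.0, -117.7], np.float64(-83.1), [80.7, 33.8], [284.9, 211.9])
```

View pics/v8.png

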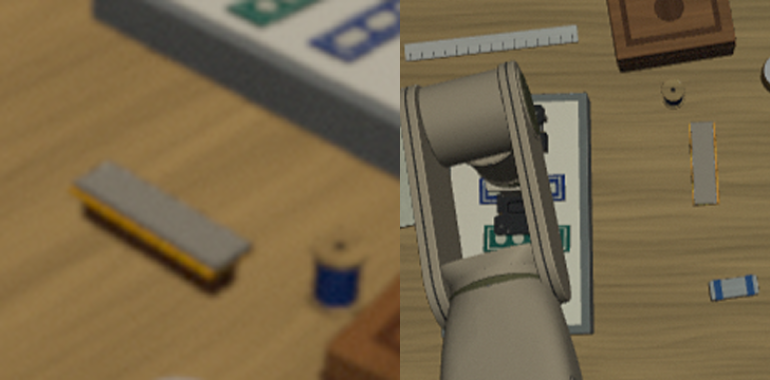

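step_arm([
  {"tx": -1, "ty": 4, "tz": 12, "ax": 0, "ay": 0, "az": -0.017, "grip": 90},
  {"tx": 0, "ty": 0, "tz": 16, "ax": 0, "ay": 0, "az": 0, "grip": 90},
  {"tx": 0, "ty": 0, "tz": 12, "ax": 0, "ay": 0, "az": 0, "grip": 90},
  {"tx": 0, "ty": 0, "tz": 4, "ax": 0, "ay": 0, "az": 0, "grip": 90},
  {"tx": 0, "ty": 0, "tz": 0, "ax": 0, "ay": 0, "az": 0, "grip": 90},
  {"tx": 0, "ty": 0, "tz": 0, "ax": 0, "ay": 0, "az": 0, "grip": 90},
  {"tx": 0, "ty": 0, "tz": 0, "ax": 0, "ay": 0, "az": 0, "grip": 90},
])

```text
t: 23.1
tool_pos: [0.5894, 0.1933, 0.0701]
orientation: [2.182, 2.259, 0.002]
force: [-0.3, 0.3, -0.1]
opening: 0.0603
```

```bash
python3 go.py 0.5884 0.193 0.0653 1.8
```

```text
t 23.1 pos [589.4 193.3  70.1] jaw 2.0 turn [ 0.001 -0.     0.004] shift after turn [-0.3 -1.   4.8] before [-0.3 -1.   4.8] op 60.3 F [-0.3  0.3 -0.1]
```

step_arm([
  {"tx": 0, "ty": -1, "tz": 3, "ax": 0, "ay": 0, "az": 0, "grip": 90},
  {"tx": 0, "ty": 0, "tz": 1.5, "ax": 0, "ay": 0, "az": 0, "grip": 90},
  {"tx": 0, "ty": 0, "tz": 0, "ax": 0, "ay": 0, "az": 0, "grip": 90},
  {"tx": 0, "ty": 0, "tz": 0, "ax": 0, "ay": 0, "az": 0, "grip": 90},
], squeeze=12)

```text
t: 23.5
tool_pos: [0.5878, 0.1931, 0.0648]
orientation: [-2.182, -2.26, 0.0]
force: [-0.4, -0.0, 0.3]
opening: 0.06
```

```bash
python3 go.py 0.5884 0.193 0.065 1.8
```

```text
t 23.5 pos [587.8 193.1  64.8] jaw 2.0 turn [-0.     0.     0.004] shift after turn [-0.1  0.6 -0.2] before [-0.1  0.6 -0.2] op 60.0 F [-0.4 -0.   0.3]
```

step_arm([
  {"tx": 0, "ty": 0, "tz": 0, "ax": 0, "ay": 0, "az": 0, "grip": 255},
  {"tx": 0, "ty": 0, "tz": 0, "ax": 0, "ay": 0, "az": 0, "grip": 255},
  {"tx": 0, "ty": 0, "tz": 0, "ax": 0, "ay": 0, "az": 0, "grip": 255},
  {"tx": 0, "ty": 0, "tz": 0, "ax": 0, "ay": 0, "az": 0, "grip": 255},
  {"tx": -8, "ty": 0, "tz": 0, "ax": 0, "ay": 0, "az": 0, "grip": 255},
  {"tx": -14, "ty": 0, "tz": 0, "ax": 0, "ay": 0, "az": 0, "grip": 255},
  {"tx": -14, "ty": 0, "tz": 0, "ax": 0, "ay": 0, "az": 0, "grip": 255},
  {"tx": -14, "ty": 0, "tz": 0, "ax": 0, "ay": 0, "az": 0, "grip": 255},
  {"tx": -14, "ty": 0, "tz": 0, "ax": 0, "ay": 0, "az": 0, "grip": 255},
  {"tx": -14, "ty": 0, "tz": 0, "ax": 0, "ay": 0, "az": 0, "grip": 255},
  {"tx": -12, "ty": 0, "tz": 0, "ax": 0, "ay": 0, "az": 0, "grip": 255},
  {"tx": -7, "ty": 0, "tz": 0, "ax": 0, "ay": 0, "az": 0, "grip": 255},
  {"tx": 0, "ty": 0, "tz": 0, "ax": 0, "ay": 0, "az": 0, "grip": 255},
  {"tx": 0, "ty": 0, "tz": 0, "ax": 0, "ay": 0, "az": 0, "grip": 255},
])

```text
t: 24.9
tool_pos: [0.5912, 0.0961, 0.0648]
orientation: [-2.183, -2.26, 0.0]
force: [0.6, 0.0, 0.3]
opening: 0.0435
```

```bash
python3 go.py 0.5884 0.096 0.065 1.8; python3 snap.py 9; python3 - <<'E'
import cv2
a=cv2.imread("pics/top9.png")[60:420,130:480];b=cv2.imread("pics/scene9.png")[150:510,400:750]
cv2.imwrite("pics/v9.png",cv2.hconcat([a,b]))
E
```

```text
t 24.9 pos [591.2  96.1  64.8] jaw 2.0 turn [-0.    -0.     0.003] shift after turn [ 0.  -2.8 -0.2] before [ 0.  -2.8 -0.2] op 43.5 F [0.6 0.  0.3]
```

View pics/v9.png

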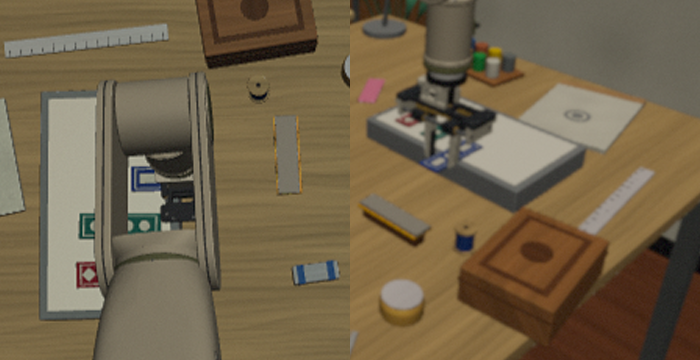

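step_arm([
  {"tx": 0, "ty": 0, "tz": 0, "ax": 0, "ay": 0, "az": 0, "grip": 115},
  {"tx": 0, "ty": 0, "tz": 0, "ax": 0, "ay": 0, "az": 0, "grip": 115},
  {"tx": 0, "ty": 0, "tz": 3, "ax": 0, "ay": 0, "az": 0, "grip": 115},
  {"tx": 0, "ty": 0, "tz": 0, "ax": 0, "ay": 0, "az": 0, "grip": 115},
  {"tx": 0, "ty": 0, "tz": 0, "ax": 0, "ay": 0, "az": 0, "grip": 255},
  {"tx": 0, "ty": 0, "tz": 0, "ax": 0, "ay": 0, "az": 0, "grip": 255},
  {"tx": 0, "ty": 0, "tz": 0, "ax": 0, "ay": 0, "az": 0, "grip": 255},
  {"tx": 0, "ty": 0, "tz": 0, "ax": 0, "ay": 0, "az": 0, "grip": 255},
], squeeze=40)

```text
t: 25.8
tool_pos: [0.5912, 0.0962, 0.0619]
orientation: [2.182, 2.26, 0.0]
force: [-0.3, -0.3, -1.1]
opening: 0.043
```

```bash
python3 go.py 0.5884 0.096 0.065 1.8; cat >> h.py <<'E'
def farend(c,x,y0=.14,y1=.225,z=.054,ch=2,w=.012):
    """+y end: profile of V along world y (white beyond)"""
    im=cv2.cvtColor(c["frame"],cv2.COLOR_BGR2HSV)[...,ch].astype(np.float32)
    ys=np.arange(y0,y1,.0005);o=np.zeros(len(ys))
    for dx in np.linspace(-w,w,9):
        p=proj(c,np.c_[np.full(len(ys),x+dx),ys,np.full(len(ys),z)]).astype(np.float32)
        o+=cv2.remap(im,p[:,:1].copy(),p[:,1:].copy(),cv2.INTER_LINEAR)[:,0]/9
    return ys,o
E
python3 - <<'E'
from h import *
from plant import robot
c=robot.read_camera("top")
ys,o=farend(c,.5875); print(np.c_[ys,o.round()][::6][6:].tolist()); print(edges(ys,o,115))
E
```

```text
t 25.8 pos [591.2  96.2  61.9] jaw 2.0 turn [ 0.    -0.     0.004] shift after turn [-0.1 -2.8 -3.1] before [-0.1 -2.8 -3.1] op 43.0 F [-0.3 -0.3 -1.1]
[[0.15800000000000003, 116.0], [0.16100000000000003, 120.0], [0.16400000000000003, 119.0], [0.16700000000000004, 120.0], [0.17000000000000004, 123.0], [0.17300000000000004, 123.0], [0.17600000000000005, 123.0], [0.17900000000000005, 123.0], [0.18200000000000005, 115.0], [0.18500000000000005, 94.0], [0.18800000000000006, 89.0], [0.19100000000000006, 135.0], [0.19400000000000006, 97.0], [0.19700000000000006, 83.0], [0.20000000000000007, 139.0], [0.20300000000000007, 139.0], [0.20600000000000007, 63.0], [0.20900000000000007, 67.0], [0.21200000000000008, 68.0], [0.21500000000000008, 68.0], [0.21800000000000008, 67.0], [0.22100000000000009, 68.0], [0.2240000000000001, 68.0]]
[0.153  0.155  0.1575 0.182  0.19   0.193  0.1985 0.2035]
```

step_arm([
  {"tx": 0, "ty": 0, "tz": -6, "ax": 0, "ay": 0, "az": 0, "grip": 255},
  {"tx": 0, "ty": 0, "tz": -16, "ax": 0, "ay": 0, "az": 0, "grip": 255},
  {"tx": 0, "ty": 0, "tz": -18, "ax": 0, "ay": 0, "az": 0, "grip": 255},
  {"tx": -15, "ty": 0, "tz": 0, "ax": 0, "ay": 0, "az": 0, "grip": 255},
  {"tx": -30, "ty": 1, "tz": 0, "ax": 0, "ay": 0, "az": 0, "grip": 255},
  {"tx": -30, "ty": 1, "tz": 0, "ax": 0, "ay": 0, "az": 0, "grip": 255},
  {"tx": -30, "ty": 1, "tz": 0, "ax": 0, "ay": 0, "az": 0, "grip": 255},
  {"tx": -30, "ty": 1, "tz": 0, "ax": 0, "ay": 0, "az": 0, "grip": 255},
  {"tx": -25, "ty": 0, "tz": 0, "ax": 0, "ay": 0, "az": 0, "grip": 255},
  {"tx": -11, "ty": 0, "tz": 0, "ax": 0, "ay": 0, "az": 0, "grip": 255},
  {"tx": 0, "ty": 0, "tz": 0, "ax": 0, "ay": 0, "az": 0, "grip": 255},
])

```text
t: 26.95
tool_pos: [0.601, -0.0764, 0.1019]
orientation: [2.185, 2.257, -0.0]
force: [0.2, 0.2, 0.2]
opening: 0.0429
```

step_arm([
  {"tx": 0, "ty": 0, "tz": 0, "ax": 0, "ay": 0, "az": 0.1, "grip": 255},
  {"tx": 0, "ty": 0, "tz": 0, "ax": 0, "ay": 0, "az": 0.145, "grip": 255},
  {"tx": 0, "ty": 0, "tz": 0, "ax": 0, "ay": 0, "az": 0.145, "grip": 255},
  {"tx": 0, "ty": 0, "tz": 0, "ax": 0, "ay": 0, "az": 0.145, "grip": 255},
  {"tx": 0, "ty": 0, "tz": 0, "ax": 0, "ay": 0, "az": 0.145, "grip": 255},
  {"tx": 0, "ty": 0, "tz": 0, "ax": 0, "ay": 0, "az": 0.145, "grip": 255},
  {"tx": 0, "ty": 0, "tz": 0, "ax": 0, "ay": 0, "az": 0.145, "grip": 255},
  {"tx": 0, "ty": 0, "tz": 0, "ax": 0, "ay": 0, "az": 0.145, "grip": 255},
  {"tx": 0, "ty": 0, "tz": 0, "ax": 0, "ay": 0, "az": 0.145, "grip": 255},
  {"tx": 0, "ty": 0, "tz": 0, "ax": 0, "ay": 0, "az": 0.145, "grip": 255},
  {"tx": 0, "ty": 0, "tz": 0, "ax": 0, "ay": 0, "az": 0.145, "grip": 255},
  {"tx": 0, "ty": 0, "tz": 0, "ax": 0, "ay": 0, "az": 0.012, "grip": 255},
  {"tx": 0, "ty": 0, "tz": 0, "ax": 0, "ay": 0, "az": 0, "grip": 255},
])

```text
t: 28.25
tool_pos: [0.6012, -0.0737, 0.1018]
orientation: [-3.14, -0.076, 0.0]
force: [0.5, -0.1, 0.0]
opening: 0.0433
```

```bash
python3 go.py 0.6015 -0.075 0.0455 -87.5
```

```text
t 28.25 pos [601.2 -73.7 101.8] jaw -87.2 turn [-0.     0.     0.005] shift after turn [ 0.3  1.3 56.3] before [ 0.3  1.3 56.3] op 43.3 F [ 0.5 -0.1  0. ]
```

step_arm([
  {"tx": 0, "ty": 1, "tz": 10, "ax": 0, "ay": 0, "az": 0.005, "grip": 255},
  {"tx": 0, "ty": 0, "tz": 18, "ax": 0, "ay": 0, "az": 0, "grip": 255},
  {"tx": 0, "ty": 0, "tz": 16, "ax": 0, "ay": 0, "az": 0, "grip": 255},
  {"tx": 0, "ty": 0, "tz": 8, "ax": 0, "ay": 0, "az": 0, "grip": 255},
  {"tx": 0, "ty": 0, "tz": 2, "ax": 0, "ay": 0, "az": 0, "grip": 255},
  {"tx": 0, "ty": 0, "tz": 0, "ax": 0, "ay": 0, "az": 0, "grip": 255},
  {"tx": 0, "ty": 0, "tz": 0, "ax": 0, "ay": 0, "az": 0, "grip": 255},
  {"tx": 0, "ty": 0, "tz": 0, "ax": 0, "ay": 0, "az": 0, "grip": 255},
])

```text
t: 29.05
tool_pos: [0.602, -0.0757, 0.0488]
orientation: [3.141, 0.061, 0.002]
force: [-0.3, -0.5, -0.3]
opening: 0.0428
```

```bash
python3 snap.py 10; python3 go.py 0.6015 -0.075 0.0455 -87.5;  python3 - <<'E'
import cv2
b=cv2.imread("pics/scene10.png")[200:440,370:602]
cv2.imwrite("pics/v10.png",cv2.resize(b,(580,600)))
E
```

```text
t 29.15 pos [601.8 -75.7  48.6] jaw -87.8 turn [ 0.    -0.001 -0.005] shift after turn [-0.3 -0.7  3.1] before [-0.3 -0.7  3.1] op 43.2 F [ 0.4  0.4 -0. ]
```

View pics/v10.png

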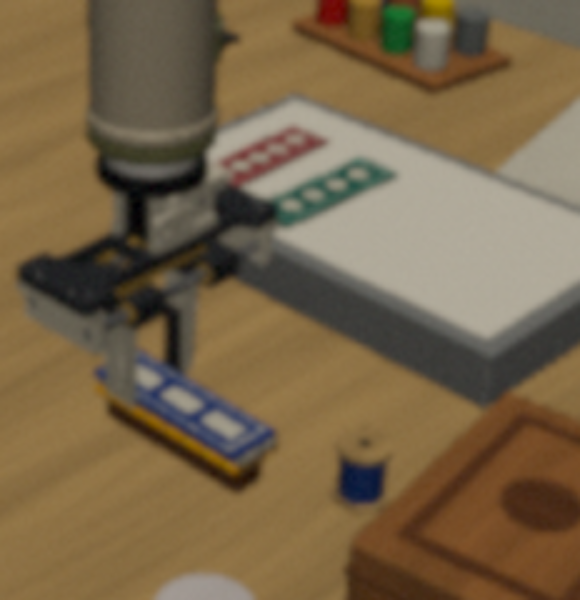

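step_arm([
  {"tx": 0, "ty": -0.7, "tz": 2, "ax": 0, "ay": 0, "az": -0.005, "grip": 255},
  {"tx": 0, "ty": 0, "tz": 1, "ax": 0, "ay": 0, "az": 0, "grip": 255},
  {"tx": 0, "ty": 0, "tz": 0.5, "ax": 0, "ay": 0, "az": 0, "grip": 255},
  {"tx": 0, "ty": 0, "tz": 0, "ax": 0, "ay": 0, "az": 0, "grip": 255},
  {"tx": 0, "ty": 0, "tz": 0, "ax": 0, "ay": 0, "az": 0, "grip": 255},
])

```text
t: 29.65
tool_pos: [0.6012, -0.0748, 0.0446]
orientation: [-3.141, -0.069, 0.0]
force: [-1.9, 0.1, 4.7]
opening: 0.043
```

```bash
python3 go.py 0.6015 -0.075 0.0450 -87.5
```

```text
t 29.65 pos [601.2 -74.8  44.6] jaw -87.5 turn [-0.  0.  0.] shift after turn [ 0.3  0.2 -0.4] before [ 0.3  0.2 -0.4] op 43.0 F [-1.9  0.1  4.7]
```

step_arm([
  {"tx": 0, "ty": 0, "tz": -0.3, "ax": 0, "ay": 0, "az": 0, "grip": 110},
  {"tx": 0, "ty": 0, "tz": 0, "ax": 0, "ay": 0, "az": 0, "grip": 80},
  {"tx": 0, "ty": 0, "tz": 0, "ax": 0, "ay": 0, "az": 0, "grip": 80},
  {"tx": 0, "ty": 0, "tz": 0, "ax": 0, "ay": 0, "az": 0, "grip": 80},
  {"tx": 0, "ty": 0, "tz": -15, "ax": 0, "ay": 0, "az": 0, "grip": 80},
  {"tx": 0, "ty": 0, "tz": -25, "ax": 0, "ay": 0, "az": 0, "grip": 80},
  {"tx": 0, "ty": 0, "tz": -15, "ax": 0, "ay": 0, "az": 0, "grip": 80},
  {"tx": 0, "ty": 0, "tz": 0, "ax": 0, "ay": 0, "az": 0, "grip": 80},
  {"tx": 0, "ty": 0, "tz": 0, "ax": 0, "ay": 0, "az": 0, "grip": 80},
], squeeze=30)

```text
t: 30.55
tool_pos: [0.6016, -0.075, 0.1001]
orientation: [3.141, 0.069, 0.002]
force: [-0.9, -0.1, -0.6]
opening: 0.064
```

```bash
python3 go.py 0.5555 -0.3564 0.0152 -79.9
```

```text
t 30.55 pos [601.6 -75.  100.1] jaw -87.5 turn [ 0.    -0.001 -0.133] shift after turn [-94.7 269.   84.9] before [-58.4 279.1  85. ] op 64.0 F [-0.9 -0.1 -0.6]
```

step_arm([
  {"tx": -5, "ty": 25, "tz": 0, "ax": 0, "ay": 0, "az": 0, "grip": 80},
  {"tx": -8, "ty": 40, "tz": 0, "ax": 0, "ay": 0, "az": 0, "grip": 80},
  {"tx": -9, "ty": 44, "tz": 0, "ax": 0, "ay": 0, "az": 0, "grip": 80},
  {"tx": -9, "ty": 44, "tz": 0, "ax": 0, "ay": 0, "az": 0, "grip": 80},
  {"tx": -9, "ty": 44, "tz": 0, "ax": 0, "ay": 0, "az": 0, "grip": 80},
  {"tx": -9, "ty": 44, "tz": 0, "ax": 0, "ay": 0, "az": 0, "grip": 80},
  {"tx": -9, "ty": 38, "tz": 0, "ax": 0, "ay": 0, "az": 0, "grip": 80},
  {"tx": 0, "ty": 0, "tz": 0, "ax": 0, "ay": 0, "az": -0.133, "grip": 80},
  {"tx": 0, "ty": 0, "tz": 20, "ax": 0, "ay": 0, "az": 0, "grip": 80},
  {"tx": 0, "ty": 0, "tz": 25, "ax": 0, "ay": 0, "az": 0, "grip": 80},
  {"tx": 0, "ty": 0, "tz": 20, "ax": 0, "ay": 0, "az": 0, "grip": 80},
  {"tx": 0, "ty": 0, "tz": 8, "ax": 0, "ay": 0, "az": 0, "grip": 80},
  {"tx": 0, "ty": 0, "tz": 0, "ax": 0, "ay": 0, "az": 0, "grip": 80},
  {"tx": 0, "ty": 0, "tz": 0, "ax": 0, "ay": 0, "az": 0, "grip": 80},
  {"tx": 0, "ty": 0, "tz": 0, "ax": 0, "ay": 0, "az": 0, "grip": 80},
])

```text
t: 32.05
tool_pos: [0.5564, -0.3568, 0.0281]
orientation: [3.128, 0.277, 0.003]
force: [-0.1, -0.4, -0.2]
opening: 0.0635
```

```bash
python3 snap.py 11; python3 go.py 0.5555 -0.3564 0.0152 -79.9; python3 - <<'E'
from h import *
c=dict(np.load("top.npz"));M=masks(c)
print("blue",fit(c,M["blue"]&win(c,(267,138),35),.037)); print("yel",fit(c,M["yellow"]&win(c,(267,138),35),.028)); 
s=cv2.imread("pics/scene11.png")[280:430,380:540];t=cv2.imread("pics/top11.png")[60:420,230:580]
cv2.imwrite("pics/v11.png",cv2.hconcat([cv2.resize(s,(400,380),interpolation=cv2.INTER_CUBIC),cv2.resize(t,(370,380))]))
E
```

```text
t 32.15 pos [ 556.3 -356.7   28.1] jaw -79.9 turn [ 0.002 -0.002  0.001] shift after turn [-0.8 -0.5 12.9] before [-0.8 -0.5 12.9] op 63.8 F [-0.2  0.   0.4]
blue ([628.3, -73.6], np.float64(1.2), [132.4, 38.1], [267.3, 138.1])
yel None
```

View pics/v11.png

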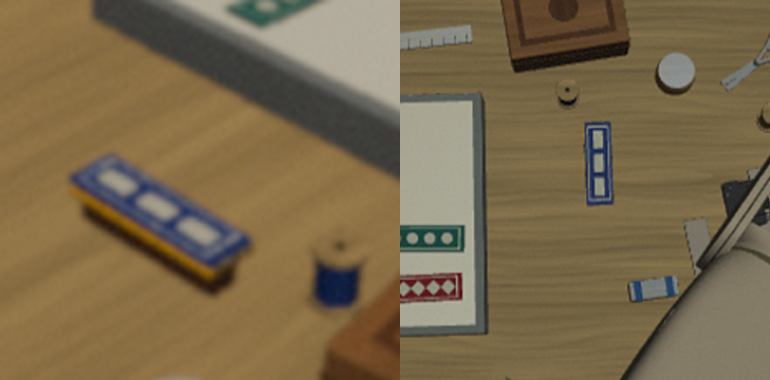

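```bash
cat >> h.py <<'E'
def piledge(c,z,ch,y=-.0735):
    im=c["frame"][...,ch].astype(np.float32); xs=np.arange(.54,.725,.0005);o=np.zeros(len(xs))
    for dy in np.linspace(-.012,.012,9):
        p=proj(c,np.c_[xs,np.full(len(xs),y+dy)+(xs-.631)*.035,np.full(len(xs),z)]).astype(np.float32)
        o+=cv2.remap(im,p[:,:1].copy(),p[:,1:].copy(),cv2.INTER_LINEAR)[:,0]/9
    return xs,o
E
python3 - <<'E'
from h import *
c=dict(np.load("top.npz"))
xs,o=piledge(c,.037,2); print(np.c_[xs*1000,o.round()][20:70:4].tolist()); print(np.c_[xs*1000,o.round()][-70::4].tolist());print(edges(xs,o,80))
E
```

```text
[[549.999999999999, 127.0], [551.9999999999987, 129.0], [553.9999999999985, 130.0], [555.9999999999983, 128.0], [557.9999999999981, 118.0], [559.9999999999978, 81.0], [561.9999999999976, 45.0], [563.9999999999974, 38.0], [565.9999999999972, 67.0], [567.9999999999969, 99.0], [569.9999999999967, 90.0], [571.9999999999965, 63.0], [573.9999999999962, 40.0]]
[[689.9999999999835, 71.0], [691.9999999999833, 128.0], [693.9999999999831, 102.0], [695.9999999999828, 57.0], [697.9999999999826, 37.0], [699.9999999999824, 74.0], [701.9999999999822, 103.0], [703.9999999999819, 119.0], [705.9999999999818, 123.0], [707.9999999999816, 119.0], [709.9999999999814, 118.0], [711.9999999999811, 118.0], [713.9999999999809, 119.0], [715.9999999999807, 119.0], [717.9999999999804, 119.0], [719.9999999999802, 119.0], [721.99999999998, 120.0], [723.9999999999798, 119.0]]
[0.56   0.5665 0.5705 0.576  0.6045 0.6155 0.6445 0.6565 0.6845 0.69
 0.695  0.7   ]
```

step_arm([
  {"tx": -1, "ty": 0, "tz": 8, "ax": 0, "ay": 0, "az": 0, "grip": 80},
  {"tx": 0, "ty": 0, "tz": 4, "ax": 0, "ay": 0, "az": 0, "grip": 80},
  {"tx": 0, "ty": 0, "tz": 0, "ax": 0, "ay": 0, "az": 0, "grip": 80},
  {"tx": 0, "ty": 0, "tz": 0, "ax": 0, "ay": 0, "az": 0, "grip": 80},
  {"tx": 0, "ty": 0, "tz": 0, "ax": 0, "ay": 0, "az": 0, "grip": 80},
])

```text
t: 32.65
tool_pos: [0.5543, -0.3563, 0.0144]
orientation: [-3.129, -0.277, 0.0]
force: [-0.1, -0.5, 0.5]
opening: 0.064
```

```bash
python3 go.py 0.5555 -0.3564 0.0152 -79.9
```

```text
t 32.65 pos [ 554.3 -356.3   14.4] jaw -79.9 turn [-0.  0.  0.] shift after turn [ 1.1  0.3 -0.8] before [ 1.1  0.3 -0.8] op 64.0 F [-0.1 -0.5  0.5]
```

step_arm([
  {"tx": 1, "ty": 0, "tz": -0.8, "ax": 0, "ay": 0, "az": 0, "grip": 80},
  {"tx": 0, "ty": 0, "tz": 0, "ax": 0, "ay": 0, "az": 0, "grip": 255},
  {"tx": 0, "ty": 0, "tz": 0, "ax": 0, "ay": 0, "az": 0, "grip": 255},
  {"tx": 0, "ty": 0, "tz": 0, "ax": 0, "ay": 0, "az": 0, "grip": 255},
  {"tx": 0, "ty": 0, "tz": 0, "ax": 0, "ay": 0, "az": 0, "grip": 255},
  {"tx": 0, "ty": 0, "tz": 0, "ax": 0, "ay": 0, "az": 0, "grip": 255},
  {"tx": 0, "ty": 0, "tz": -8, "ax": 0, "ay": 0, "az": 0, "grip": 255},
  {"tx": 0, "ty": 0, "tz": -22, "ax": 0, "ay": 0, "az": 0, "grip": 255},
  {"tx": 0, "ty": 0, "tz": -30, "ax": 0, "ay": 0, "az": 0, "grip": 255},
  {"tx": 0, "ty": 0, "tz": 0, "ax": 0, "ay": 0, "az": 0.133, "grip": 255},
  {"tx": 0, "ty": 0, "tz": 0, "ax": 0, "ay": 0, "az": 0, "grip": 255},
], squeeze=30)

```text
t: 33.75
tool_pos: [0.5565, -0.3569, 0.0777]
orientation: [3.139, 0.065, 0.004]
force: [-0.2, 1.2, 0.2]
opening: 0.0374
```

```bash
python3 go.py 0.6315 -0.0737 0.0524 -87.8
```

```text
t 33.75 pos [ 556.5 -356.9   77.7] jaw -87.6 turn [ 0.002 -0.003  0.003] shift after turn [  85.8 -280.1   25.3] before [  86.6 -279.9   25. ] op 37.4 F [-0.2  1.2  0.2]
```

step_arm([
  {"tx": 8, "ty": -25, "tz": 0, "ax": 0, "ay": 0, "az": 0, "grip": 255},
  {"tx": 12, "ty": -40, "tz": 0, "ax": 0, "ay": 0, "az": 0, "grip": 255},
  {"tx": 14, "ty": -45, "tz": 0, "ax": 0, "ay": 0, "az": 0, "grip": 255},
  {"tx": 14, "ty": -45, "tz": 0, "ax": 0, "ay": 0, "az": 0, "grip": 255},
  {"tx": 14, "ty": -45, "tz": 0, "ax": 0, "ay": 0, "az": 0, "grip": 255},
  {"tx": 12, "ty": -40, "tz": 0, "ax": 0, "ay": 0, "az": 0.003, "grip": 255},
  {"tx": 8, "ty": -25, "tz": 0, "ax": 0, "ay": 0, "az": 0, "grip": 255},
  {"tx": 4, "ty": -15, "tz": 0, "ax": 0, "ay": 0, "az": 0, "grip": 255},
  {"tx": 0, "ty": 0, "tz": 0, "ax": 0, "ay": 0, "az": 0, "grip": 255},
  {"tx": 0, "ty": 0, "tz": 0, "ax": 0, "ay": 0, "az": 0, "grip": 255},
  {"tx": 0, "ty": 0, "tz": 0, "ax": 0, "ay": 0, "az": 0, "grip": 255},
])

```text
t: 34.85
tool_pos: [0.6289, -0.0743, 0.0752]
orientation: [3.141, 0.063, -0.001]
force: [0.3, -0.4, -0.1]
opening: 0.0372
```

```bash
python3 go.py 0.6315 -0.0737 0.0530 -87.8
```

```text
t 34.85 pos [628.9 -74.3  75.2] jaw -87.7 turn [0.    0.    0.002] shift after turn [ 2.7 -0.5 22.2] before [ 2.7 -0.5 22.2] op 37.2 F [ 0.3 -0.4 -0.1]
```

step_arm([
  {"tx": 1.5, "ty": -0.5, "tz": 10, "ax": 0, "ay": 0, "az": 0, "grip": 255},
  {"tx": 1, "ty": 0, "tz": 7, "ax": 0, "ay": 0, "az": 0, "grip": 255},
  {"tx": 0, "ty": 0, "tz": 3, "ax": 0, "ay": 0, "az": 0, "grip": 255},
  {"tx": 0, "ty": 0, "tz": 1, "ax": 0, "ay": 0, "az": 0, "grip": 255},
  {"tx": 0, "ty": 0, "tz": 0, "ax": 0, "ay": 0, "az": 0, "grip": 255},
  {"tx": 0, "ty": 0, "tz": 0, "ax": 0, "ay": 0, "az": 0, "grip": 255},
])

```text
t: 35.45
tool_pos: [0.6319, -0.0721, 0.0547]
orientation: [3.141, 0.064, 0.001]
force: [0.0, 0.4, 0.6]
opening: 0.0372
```

```bash
python3 go.py 0.6315 -0.0737 0.0522 -87.8
```

```text
t 35.45 pos [631.9 -72.1  54.7] jaw -87.7 turn [ 0.    -0.     0.002] shift after turn [-0.5  1.5  2.5] before [-0.5  1.5  2.5] op 37.2 F [0.  0.4 0.6]
```

step_arm([
  {"tx": -0.5, "ty": 1.5, "tz": 1, "ax": 0, "ay": 0, "az": 0, "grip": 255},
  {"tx": 0, "ty": 0, "tz": 1, "ax": 0, "ay": 0, "az": 0, "grip": 255},
  {"tx": 0, "ty": 0, "tz": 0.3, "ax": 0, "ay": 0, "az": 0, "grip": 255},
  {"tx": 0, "ty": 0, "tz": 0, "ax": 0, "ay": 0, "az": 0, "grip": 255},
  {"tx": 0, "ty": 0, "tz": 0, "ax": 0, "ay": 0, "az": 0, "grip": 255},
])

```text
t: 35.95
tool_pos: [0.6314, -0.0737, 0.0523]
orientation: [3.141, 0.064, 0.0]
force: [-1.2, 0.1, 1.2]
opening: 0.0373
```

```bash
python3 go.py 0.6315 -0.0737 0.0522 -87.8
```

```text
t 35.95 pos [631.4 -73.7  52.3] jaw -87.7 turn [ 0.    -0.     0.002] shift after turn [0.1 0.  0.1] before [0.1 0.  0.1] op 37.3 F [-1.2  0.1  1.2]
```

Released next, then on to the green template: grip point (506,185), jaw −0.5°.

step_arm([
  {"tx": 0, "ty": 0, "tz": 0, "ax": 0, "ay": 0, "az": 0, "grip": 110},
  {"tx": 0, "ty": 0, "tz": 0, "ax": 0, "ay": 0, "az": 0, "grip": 90},
  {"tx": 0, "ty": 0, "tz": 0, "ax": 0, "ay": 0, "az": 0, "grip": 90},
  {"tx": 0, "ty": 0, "tz": 0, "ax": 0, "ay": 0, "az": 0, "grip": 90},
  {"tx": 0, "ty": 0, "tz": -15, "ax": 0, "ay": 0, "az": 0, "grip": 90},
  {"tx": 0, "ty": 0, "tz": -25, "ax": 0, "ay": 0, "az": 0, "grip": 90},
  {"tx": 0, "ty": 0, "tz": -15, "ax": 0, "ay": 0, "az": 0, "grip": 90},
  {"tx": 0, "ty": 0, "tz": 0, "ax": 0, "ay": 0, "az": 0, "grip": 90},
  {"tx": 0, "ty": 0, "tz": 0, "ax": 0, "ay": 0, "az": 0, "grip": 90},
])

```text
t: 36.85
tool_pos: [0.6317, -0.0737, 0.1077]
orientation: [3.141, 0.064, 0.002]
force: [0.7, 0.5, -1.4]
opening: 0.0602
```

```bash
python3 go.py 0.506 0.185 0.1 -0.5
```

```text
t 36.85 pos [631.7 -73.7 107.7] jaw -87.7 turn [ 1.000e-03 -1.000e-03 -1.521e+00] shift after turn [ 257.6 -127.9    7.7] before [-115.  -263.6    7.5] op 60.2 F [ 0.7  0.5 -1.4]
```

step_arm([
  {"tx": -10, "ty": -23, "tz": 0, "ax": 0, "ay": 0, "az": 0, "grip": 90},
  {"tx": -17, "ty": -38, "tz": 0, "ax": 0, "ay": 0, "az": 0, "grip": 90},
  {"tx": -18, "ty": -42, "tz": 0, "ax": 0, "ay": 0, "az": 0, "grip": 90},
  {"tx": -18, "ty": -42, "tz": 0, "ax": 0, "ay": 0, "az": 0, "grip": 90},
  {"tx": -18, "ty": -42, "tz": 0, "ax": 0, "ay": 0, "az": 0, "grip": 90},
  {"tx": -18, "ty": -42, "tz": 0, "ax": 0, "ay": 0, "az": 0, "grip": 90},
  {"tx": -16, "ty": -35, "tz": 0, "ax": 0, "ay": 0, "az": -0.1, "grip": 90},
  {"tx": 0, "ty": 0, "tz": 0, "ax": 0, "ay": 0, "az": -0.142, "grip": 90},
  {"tx": 0, "ty": 0, "tz": 0, "ax": 0, "ay": 0, "az": -0.142, "grip": 90},
  {"tx": 0, "ty": 0, "tz": 0, "ax": 0, "ay": 0, "az": -0.142, "grip": 90},
  {"tx": 0, "ty": 0, "tz": 0, "ax": 0, "ay": 0, "az": -0.142, "grip": 90},
  {"tx": 0, "ty": 0, "tz": 0, "ax": 0, "ay": 0, "az": -0.142, "grip": 90},
  {"tx": 0, "ty": 0, "tz": 0, "ax": 0, "ay": 0, "az": -0.142, "grip": 90},
  {"tx": 0, "ty": 0, "tz": 0, "ax": 0, "ay": 0, "az": -0.142, "grip": 90},
  {"tx": 0, "ty": 0, "tz": 0, "ax": 0, "ay": 0, "az": -0.142, "grip": 90},
  {"tx": 0, "ty": 0, "tz": 0, "ax": 0, "ay": 0, "az": -0.142, "grip": 90},
  {"tx": 0, "ty": 0, "tz": 0, "ax": 0, "ay": 0, "az": -0.142, "grip": 90},
  {"tx": 0, "ty": 0, "tz": 0, "ax": 0, "ay": 0, "az": 0, "grip": 90},
  {"tx": 0, "ty": 0, "tz": 0, "ax": 0, "ay": 0, "az": 0, "grip": 90},
])

```text
t: 38.75
tool_pos: [0.505, 0.1853, 0.1061]
orientation: [-2.237, -2.205, 0.002]
force: [0.4, -0.4, 0.7]
opening: 0.0599
```

```bash
python3 snap.py 12; python3 go.py 0.506 0.185 0.0655 -0.5; python3 - <<'E'
from h import *
c=dict(np.load("top.npz"));M=masks(c)
print("card",fit(c,M["card"]&win(c,(267,138),40),.042)); 
for n in("cc","wt"): print(n,see(c)[n])
s=cv2.imread("pics/scene12.png")[280:430,380:540];t=cv2.imread("pics/top12.png")[60:420,130:480]
cv2.imwrite("pics/v12.png",cv2.hconcat([cv2.resize(s,(400,380),interpolation=cv2.INTER_CUBIC),cv2.resize(t,(370,380))]))
E
```

```text
t 38.85 pos [505.3 185.4 106.6] jaw -0.8 turn [-0.001  0.    -0.005] shift after turn [-0.4  0.7 41.1] before [-0.4  0.8 41.1] op 60.1 F [ 0.6 -0.2  0.1]
card ([631.3, -72.7], np.float64(2.1), [135.7, 36.9], [266.9, 136.1])
cc ([468.9, -245.9], np.float64(10.4), [139.1, 36.9], [330.5, 195.8])
wt ([420.4, -150.9], np.float64(-82.2), [61.5, 33.6], [297.3, 213.1])
```

View pics/v12.png

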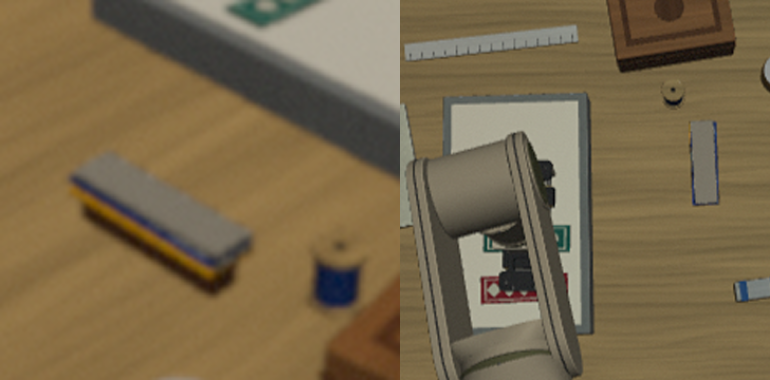

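step_arm([
  {"tx": 0, "ty": 1, "tz": 10, "ax": 0, "ay": 0, "az": -0.005, "grip": 90},
  {"tx": 0, "ty": 0, "tz": 14, "ax": 0, "ay": 0, "az": 0, "grip": 90},
  {"tx": 0, "ty": 0, "tz": 10, "ax": 0, "ay": 0, "az": 0, "grip": 90},
  {"tx": 0, "ty": 0, "tz": 4, "ax": 0, "ay": 0, "az": 0, "grip": 90},
  {"tx": 0, "ty": 0, "tz": 0, "ax": 0, "ay": 0, "az": 0, "grip": 90},
  {"tx": 0, "ty": 0, "tz": 0, "ax": 0, "ay": 0, "az": 0, "grip": 90},
  {"tx": 0, "ty": 0, "tz": 0, "ax": 0, "ay": 0, "az": 0, "grip": 90},
], squeeze=12)

```text
t: 39.55
tool_pos: [0.5071, 0.1856, 0.0697]
orientation: [2.227, 2.215, 0.001]
force: [-0.5, 0.3, -0.2]
opening: 0.06
```

```bash
python3 go.py 0.506 0.185 0.065 -0.5
```

```text
t 39.55 pos [507.1 185.6  69.7] jaw -0.3 turn [ 0.001 -0.     0.004] shift after turn [-0.6 -1.1  4.7] before [-0.6 -1.1  4.7] op 60.0 F [-0.5  0.3 -0.2]
```

step_arm([
  {"tx": 0, "ty": -1, "tz": 3, "ax": 0, "ay": 0, "az": 0, "grip": 90},
  {"tx": 0, "ty": 0, "tz": 1.5, "ax": 0, "ay": 0, "az": 0, "grip": 90},
  {"tx": 0, "ty": 0, "tz": 0, "ax": 0, "ay": 0, "az": 0, "grip": 90},
  {"tx": 0, "ty": 0, "tz": 0, "ax": 0, "ay": 0, "az": 0, "grip": 90},
])

```text
t: 39.95
tool_pos: [0.5056, 0.1855, 0.0646]
orientation: [-2.227, -2.216, 0.0]
force: [-0.0, 0.1, 0.9]
opening: 0.0605
```

```bash
python3 go.py 0.506 0.185 0.065 -0.5
```

```text
t 39.95 pos [505.6 185.5  64.6] jaw -0.3 turn [-0.    -0.     0.004] shift after turn [-0.5  0.4 -0.4] before [-0.5  0.4 -0.4] op 60.5 F [-0.   0.1  0.9]
```

step_arm([
  {"tx": 0, "ty": 0, "tz": -0.4, "ax": 0, "ay": 0, "az": 0, "grip": 255},
  {"tx": 0, "ty": 0, "tz": 0, "ax": 0, "ay": 0, "az": 0, "grip": 255},
  {"tx": 0, "ty": 0, "tz": 0, "ax": 0, "ay": 0, "az": 0, "grip": 255},
  {"tx": 0, "ty": 0, "tz": 0, "ax": 0, "ay": 0, "az": 0, "grip": 255},
  {"tx": -8, "ty": 0, "tz": 0, "ax": 0, "ay": 0, "az": 0, "grip": 255},
  {"tx": -14, "ty": 0, "tz": 0, "ax": 0, "ay": 0, "az": 0, "grip": 255},
  {"tx": -14, "ty": 0, "tz": 0, "ax": 0, "ay": 0, "az": 0, "grip": 255},
  {"tx": -14, "ty": 0, "tz": 0, "ax": 0, "ay": 0, "az": 0, "grip": 255},
  {"tx": -14, "ty": 0, "tz": 0, "ax": 0, "ay": 0, "az": 0, "grip": 255},
  {"tx": -12, "ty": 0, "tz": 0, "ax": 0, "ay": 0, "az": 0, "grip": 255},
  {"tx": -10, "ty": 0, "tz": 0, "ax": 0, "ay": 0, "az": 0, "grip": 255},
  {"tx": -5, "ty": 0, "tz": 0, "ax": 0, "ay": 0, "az": 0, "grip": 255},
  {"tx": 0, "ty": 0, "tz": 0, "ax": 0, "ay": 0, "az": 0, "grip": 255},
  {"tx": 0, "ty": 0, "tz": 0, "ax": 0, "ay": 0, "az": 0, "grip": 255},
])

```text
t: 41.35
tool_pos: [0.5051, 0.0944, 0.0649]
orientation: [-2.227, -2.216, 0.0]
force: [-0.1, -0.6, 1.7]
opening: 0.0436
```

```bash
python3 go.py 0.506 0.0945 0.065 -0.5; python3 snap.py 13; python3 - <<'E'
from h import *
c=dict(np.load("top.npz"))
ys,o=farend(c,.506); print(np.c_[ys*1000,o.round()][60::5].tolist())
a=cv2.imread("pics/top13.png")[60:420,130:480];b=cv2.imread("pics/scene13.png")[150:510,400:750]
cv2.imwrite("pics/v13.png",cv2.hconcat([a,b]))
E
```

```text
t 41.35 pos [505.1  94.4  64.9] jaw -0.3 turn [-0.     0.     0.003] shift after turn [ 0.2  0.9 -0.1] before [ 0.1  0.9 -0.1] op 43.6 F [-0.1 -0.6  1.7]
[[170.00000000000003, 98.0], [172.50000000000003, 96.0], [175.00000000000006, 86.0], [177.50000000000006, 66.0], [180.00000000000006, 58.0], [182.50000000000006, 57.0], [185.00000000000006, 61.0], [187.50000000000006, 86.0], [190.00000000000006, 86.0], [192.50000000000006, 60.0], [195.00000000000006, 66.0], [197.50000000000006, 94.0], [200.00000000000006, 109.0], [202.50000000000006, 65.0], [205.00000000000006, 56.0], [207.50000000000009, 61.0], [210.00000000000009, 62.0], [212.50000000000009, 66.0], [215.00000000000009, 68.0], [217.50000000000009, 68.0], [220.00000000000009, 68.0], [222.50000000000009, 68.0]]
```

View pics/v13.png

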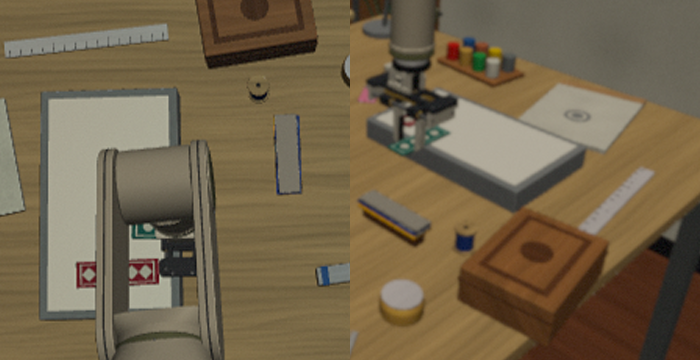

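step_arm([
  {"tx": 0, "ty": 0, "tz": 0, "ax": 0, "ay": 0, "az": 0, "grip": 115},
  {"tx": 0, "ty": 0, "tz": 0, "ax": 0, "ay": 0, "az": 0, "grip": 115},
  {"tx": 0, "ty": 0, "tz": 3, "ax": 0, "ay": 0, "az": 0, "grip": 115},
  {"tx": 0, "ty": 0, "tz": 0, "ax": 0, "ay": 0, "az": 0, "grip": 115},
  {"tx": 0, "ty": 0, "tz": 0, "ax": 0, "ay": 0, "az": 0, "grip": 255},
  {"tx": 0, "ty": 0, "tz": 0, "ax": 0, "ay": 0, "az": 0, "grip": 255},
  {"tx": 0, "ty": 0, "tz": 0, "ax": 0, "ay": 0, "az": 0, "grip": 255},
  {"tx": 0, "ty": 0, "tz": 0, "ax": 0, "ay": 0, "az": 0, "grip": 255},
], squeeze=40)

```text
t: 42.25
tool_pos: [0.5052, 0.0945, 0.062]
orientation: [2.227, 2.216, -0.0]
force: [-1.4, -0.1, -0.5]
opening: 0.043
```

```bash
python3 go.py 0.6020 -0.0750 0.1 -87.5
```

```text
t 42.25 pos [505.2  94.5  62. ] jaw -0.3 turn [0.    0.    1.522] shift after turn [ 89.3 173.5 -38. ] before [-169.    97.7  -38. ] op 43.0 F [-1.4 -0.1 -0.5]
```

step_arm([
  {"tx": 0, "ty": 0, "tz": -6, "ax": 0, "ay": 0, "az": 0, "grip": 255},
  {"tx": 0, "ty": 0, "tz": -16, "ax": 0, "ay": 0, "az": 0, "grip": 255},
  {"tx": 0, "ty": 0, "tz": -18, "ax": 0, "ay": 0, "az": 0, "grip": 255},
  {"tx": -15, "ty": 8, "tz": 0, "ax": 0, "ay": 0, "az": 0, "grip": 255},
  {"tx": -30, "ty": 18, "tz": 0, "ax": 0, "ay": 0, "az": 0, "grip": 255},
  {"tx": -30, "ty": 18, "tz": 0, "ax": 0, "ay": 0, "az": 0, "grip": 255},
  {"tx": -30, "ty": 18, "tz": 0, "ax": 0, "ay": 0, "az": 0, "grip": 255},
  {"tx": -30, "ty": 18, "tz": 0, "ax": 0, "ay": 0, "az": 0, "grip": 255},
  {"tx": -24, "ty": 13, "tz": 0, "ax": 0, "ay": 0, "az": 0, "grip": 255},
  {"tx": -10, "ty": 5, "tz": 0, "ax": 0, "ay": 0, "az": 0, "grip": 255},
  {"tx": 0, "ty": 0, "tz": 0, "ax": 0, "ay": 0, "az": 0, "grip": 255},
])

```text
t: 43.35
tool_pos: [0.6026, -0.0761, 0.1022]
orientation: [2.229, 2.214, 0.0]
force: [0.0, 0.5, -0.4]
opening: 0.0432
```

step_arm([
  {"tx": 0, "ty": 0, "tz": 0, "ax": 0, "ay": 0, "az": 0.1, "grip": 255},
  {"tx": 0, "ty": 0, "tz": 0, "ax": 0, "ay": 0, "az": 0.142, "grip": 255},
  {"tx": 0, "ty": 0, "tz": 0, "ax": 0, "ay": 0, "az": 0.142, "grip": 255},
  {"tx": 0, "ty": 0, "tz": 0, "ax": 0, "ay": 0, "az": 0.142, "grip": 255},
  {"tx": 0, "ty": 0, "tz": 0, "ax": 0, "ay": 0, "az": 0.142, "grip": 255},
  {"tx": 0, "ty": 0, "tz": 0, "ax": 0, "ay": 0, "az": 0.142, "grip": 255},
  {"tx": 0, "ty": 0, "tz": 0, "ax": 0, "ay": 0, "az": 0.142, "grip": 255},
  {"tx": 0, "ty": 0, "tz": 0, "ax": 0, "ay": 0, "az": 0.142, "grip": 255},
  {"tx": 0, "ty": 0, "tz": 0, "ax": 0, "ay": 0, "az": 0.142, "grip": 255},
  {"tx": 0, "ty": 0, "tz": 0, "ax": 0, "ay": 0, "az": 0.142, "grip": 255},
  {"tx": 0, "ty": 0, "tz": 0, "ax": 0, "ay": 0, "az": 0.142, "grip": 255},
  {"tx": 0, "ty": 0, "tz": 0, "ax": 0, "ay": 0, "az": 0, "grip": 255},
  {"tx": 0, "ty": 0, "tz": 0, "ax": 0, "ay": 0, "az": 0, "grip": 255},
])

```text
t: 44.65
tool_pos: [0.6019, -0.0739, 0.1021]
orientation: [-3.14, -0.08, 0.0]
force: [0.3, -0.1, 0.0]
opening: 0.043
```

```bash
python3 go.py 0.6020 -0.075 0.0545 -87.5
```

```text
t 44.65 pos [601.9 -73.9 102.1] jaw -87.1 turn [-0.     0.     0.008] shift after turn [ 0.   1.1 47.6] before [ 0.   1.1 47.6] op 43.0 F [ 0.3 -0.1  0. ]
```

step_arm([
  {"tx": 0, "ty": 1, "tz": 8, "ax": 0, "ay": 0, "az": 0.008, "grip": 255},
  {"tx": 0, "ty": 0, "tz": 16, "ax": 0, "ay": 0, "az": 0, "grip": 255},
  {"tx": 0, "ty": 0, "tz": 12, "ax": 0, "ay": 0, "az": 0, "grip": 255},
  {"tx": 0, "ty": 0, "tz": 6, "ax": 0, "ay": 0, "az": 0, "grip": 255},
  {"tx": 0, "ty": 0, "tz": 2, "ax": 0, "ay": 0, "az": 0, "grip": 255},
  {"tx": 0, "ty": 0, "tz": 0, "ax": 0, "ay": 0, "az": 0, "grip": 255},
  {"tx": 0, "ty": 0, "tz": 0, "ax": 0, "ay": 0, "az": 0, "grip": 255},
  {"tx": 0, "ty": 0, "tz": 0, "ax": 0, "ay": 0, "az": 0, "grip": 255},
])

```text
t: 45.45
tool_pos: [0.6029, -0.0762, 0.0588]
orientation: [3.141, 0.059, 0.002]
force: [0.5, -0.1, -1.1]
opening: 0.0432
```

```bash
python3 snap.py 14; python3 go.py 0.6020 -0.075 0.0543 -87.5;  python3 - <<'E'
import cv2
b=cv2.imread("pics/scene14.png")[200:440,370:602]
cv2.imwrite("pics/v14.png",cv2.resize(b,(580,600)))
E
```

```text
t 45.55 pos [602.8 -76.1  58.7] jaw -87.8 turn [ 0.    -0.001 -0.006] shift after turn [-0.8 -1.2  4.4] before [-0.8 -1.2  4.3] op 42.7 F [ 0.2 -0.4 -0.8]
```

View pics/v14.png

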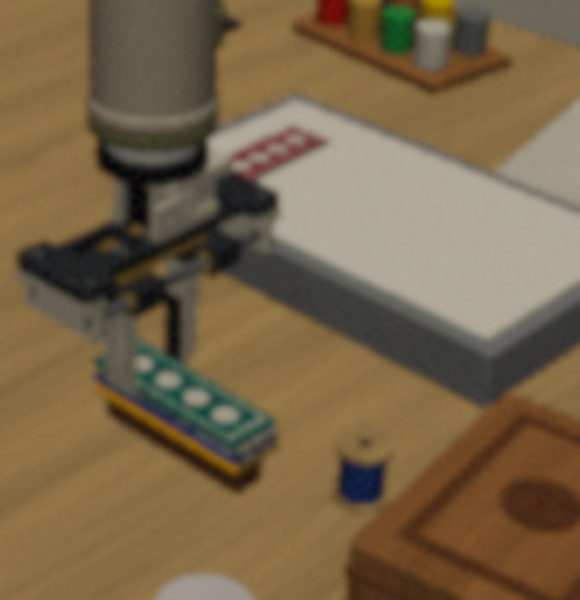

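step_arm([
  {"tx": 0, "ty": -1.2, "tz": 2, "ax": 0, "ay": 0, "az": -0.006, "grip": 255},
  {"tx": 0, "ty": 0, "tz": 1.5, "ax": 0, "ay": 0, "az": 0, "grip": 255},
  {"tx": 0, "ty": 0, "tz": 0.5, "ax": 0, "ay": 0, "az": 0, "grip": 255},
  {"tx": 0, "ty": 0, "tz": 0, "ax": 0, "ay": 0, "az": 0, "grip": 255},
  {"tx": 0, "ty": 0, "tz": 0, "ax": 0, "ay": 0, "az": 0, "grip": 255},
])

```text
t: 46.05
tool_pos: [0.6023, -0.0748, 0.054]
orientation: [3.141, 0.069, -0.0]
force: [0.1, -0.1, 0.5]
opening: 0.0429
```

```bash
python3 go.py 0.6020 -0.075 0.054 -87.5
```

```text
t 46.05 pos [602.3 -74.8  54. ] jaw -87.5 turn [0. 0. 0.] shift after turn [-0.3  0.2 -0. ] before [-0.3  0.2 -0. ] op 42.9 F [ 0.1 -0.1  0.5]
```

step_arm([
  {"tx": 0, "ty": 0, "tz": 0, "ax": 0, "ay": 0, "az": 0, "grip": 110},
  {"tx": 0, "ty": 0, "tz": 0, "ax": 0, "ay": 0, "az": 0, "grip": 80},
  {"tx": 0, "ty": 0, "tz": 0, "ax": 0, "ay": 0, "az": 0, "grip": 80},
  {"tx": 0, "ty": 0, "tz": 0, "ax": 0, "ay": 0, "az": 0, "grip": 80},
  {"tx": 0, "ty": 0, "tz": -15, "ax": 0, "ay": 0, "az": 0, "grip": 80},
  {"tx": 0, "ty": 0, "tz": -25, "ax": 0, "ay": 0, "az": 0, "grip": 80},
  {"tx": 0, "ty": 0, "tz": -10, "ax": 0, "ay": 0, "az": 0, "grip": 80},
  {"tx": 0, "ty": 0, "tz": 0, "ax": 0, "ay": 0, "az": 0, "grip": 80},
  {"tx": 0, "ty": 0, "tz": 0, "ax": 0, "ay": 0, "az": 0, "grip": 80},
], squeeze=30)

```text
t: 46.95
tool_pos: [0.6024, -0.0748, 0.1041]
orientation: [3.141, 0.069, 0.001]
force: [0.0, 0.7, 0.3]
opening: 0.0638
```

```bash
python3 go.py 0.4689 -0.2459 0.0152 -79.5
```

```text
t 46.95 pos [602.4 -74.8 104.1] jaw -87.5 turn [ 0.    -0.    -0.139] shift after turn [-162.4  143.9   88.9] before [-140.9  165.1   88.9] op 63.8 F [0.  0.7 0.3]
```

step_arm([
  {"tx": -16, "ty": 19, "tz": 0, "ax": 0, "ay": 0, "az": 0, "grip": 80},
  {"tx": -28, "ty": 33, "tz": 0, "ax": 0, "ay": 0, "az": 0, "grip": 80},
  {"tx": -29, "ty": 34, "tz": 0, "ax": 0, "ay": 0, "az": 0, "grip": 80},
  {"tx": -29, "ty": 34, "tz": 0, "ax": 0, "ay": 0, "az": 0, "grip": 80},
  {"tx": -25, "ty": 29, "tz": 0, "ax": 0, "ay": 0, "az": 0, "grip": 80},
  {"tx": -14, "ty": 16, "tz": 0, "ax": 0, "ay": 0, "az": 0, "grip": 80},
  {"tx": 0, "ty": 0, "tz": 0, "ax": 0, "ay": 0, "az": -0.139, "grip": 80},
  {"tx": 0, "ty": 0, "tz": 20, "ax": 0, "ay": 0, "az": 0, "grip": 80},
  {"tx": 0, "ty": 0, "tz": 25, "ax": 0, "ay": 0, "az": 0, "grip": 80},
  {"tx": 0, "ty": 0, "tz": 20, "ax": 0, "ay": 0, "az": 0, "grip": 80},
  {"tx": 0, "ty": 0, "tz": 10, "ax": 0, "ay": 0, "az": 0, "grip": 80},
  {"tx": 0, "ty": 0, "tz": 0, "ax": 0, "ay": 0, "az": 0, "grip": 80},
  {"tx": 0, "ty": 0, "tz": 0, "ax": 0, "ay": 0, "az": 0, "grip": 80},
  {"tx": 0, "ty": 0, "tz": 0, "ax": 0, "ay": 0, "az": 0, "grip": 80},
])

```text
t: 48.35
tool_pos: [0.4695, -0.2463, 0.0302]
orientation: [3.127, 0.287, 0.002]
force: [0.9, -0.8, 0.0]
opening: 0.0637
```

```bash
python3 snap.py 15; python3 go.py 0.4689 -0.2459 0.0152 -79.5; python3 - <<'E'
from h import *
c=dict(np.load("top.npz"));M=masks(c)
print("green",fit(c,M["green"]&win(c,(267,138),35),.046))
xs,o=piledge(c,.046,2); print(edges(xs,o,75))
s=cv2.imread("pics/scene15.png")[280:430,380:540];t=cv2.imread("pics/top15.png")[60:420,230:580]
cv2.imwrite("pics/v15.png",cv2.hconcat([cv2.resize(s,(400,380),interpolation=cv2.INTER_CUBIC),cv2.resize(t,(370,380))]))
E
```

```text
t 48.45 pos [ 469.6 -246.4   30.3] jaw -79.5 turn [ 0.001 -0.002 -0.   ] shift after turn [-0.6 -0.6 15.1] before [-0.6 -0.6 15.1] op 63.8 F [ 0.5 -0.3  0.5]
green ([627.6, -73.4], np.float64(0.2), [133.9, 39.8], [267.3, 136.8])
[0.5585 0.5655 0.5705 0.581  0.5955 0.6095 0.623  0.6375 0.651  0.6655
 0.679  0.69   0.695  0.6995]
```

View pics/v15.png

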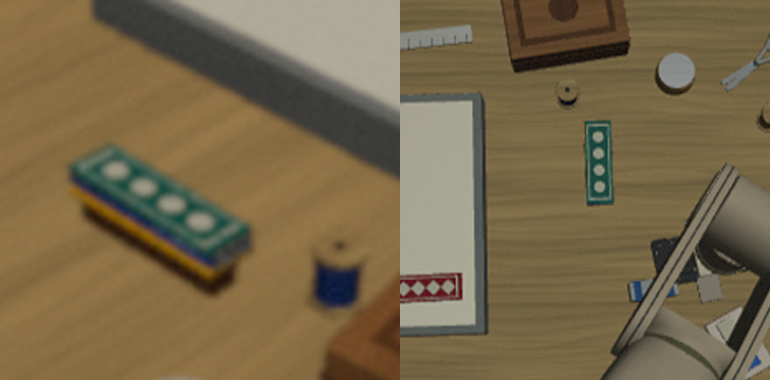

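step_arm([
  {"tx": -0.5, "ty": -0.5, "tz": 9, "ax": 0, "ay": 0, "az": 0, "grip": 80},
  {"tx": 0, "ty": 0, "tz": 4, "ax": 0, "ay": 0, "az": 0, "grip": 80},
  {"tx": 0, "ty": 0, "tz": 1, "ax": 0, "ay": 0, "az": 0, "grip": 80},
  {"tx": 0, "ty": 0, "tz": 0, "ax": 0, "ay": 0, "az": 0, "grip": 80},
  {"tx": 0, "ty": 0, "tz": 0, "ax": 0, "ay": 0, "az": 0, "grip": 80},
])

```text
t: 48.95
tool_pos: [0.4681, -0.2454, 0.015]
orientation: [-3.128, -0.287, 0.0]
force: [0.9, 0.0, 0.4]
opening: 0.0637
```

```bash
python3 go.py 0.4689 -0.2459 0.0152 -79.5
```

```text
t 48.95 pos [ 468.1 -245.4   15. ] jaw -79.5 turn [-0.  0. -0.] shift after turn [ 0.7  0.6 -0.2] before [ 0.7  0.6 -0.2] op 63.7 F [0.9 0.  0.4]
```

step_arm([
  {"tx": 0.7, "ty": 0.5, "tz": -0.2, "ax": 0, "ay": 0, "az": 0, "grip": 80},
  {"tx": 0, "ty": 0, "tz": 0, "ax": 0, "ay": 0, "az": 0, "grip": 255},
  {"tx": 0, "ty": 0, "tz": 0, "ax": 0, "ay": 0, "az": 0, "grip": 255},
  {"tx": 0, "ty": 0, "tz": 0, "ax": 0, "ay": 0, "az": 0, "grip": 255},
  {"tx": 0, "ty": 0, "tz": 0, "ax": 0, "ay": 0, "az": 0, "grip": 255},
  {"tx": 0, "ty": 0, "tz": 0, "ax": 0, "ay": 0, "az": 0, "grip": 255},
  {"tx": 0, "ty": 0, "tz": -8, "ax": 0, "ay": 0, "az": 0, "grip": 255},
  {"tx": 0, "ty": 0, "tz": -22, "ax": 0, "ay": 0, "az": 0, "grip": 255},
  {"tx": 0, "ty": 0, "tz": -30, "ax": 0, "ay": 0, "az": 0, "grip": 255},
  {"tx": 0, "ty": 0, "tz": -8, "ax": 0, "ay": 0, "az": 0.145, "grip": 255},
  {"tx": 0, "ty": 0, "tz": 0, "ax": 0, "ay": 0, "az": 0, "grip": 255},
  {"tx": 0, "ty": 0, "tz": 0, "ax": 0, "ay": 0, "az": 0, "grip": 255},
], squeeze=30)

```text
t: 50.15
tool_pos: [0.4688, -0.2457, 0.0832]
orientation: [3.141, 0.065, 0.0]
force: [-0.2, -0.6, -0.7]
opening: 0.0372
```

```bash
python3 go.py 0.6315 -0.0737 0.0614 -87.8
```

```text
t 50.15 pos [ 468.8 -245.7   83.2] jaw -87.6 turn [ 0.    -0.     0.003] shift after turn [ 169.2 -165.7   21.8] before [ 169.7 -165.1   21.8] op 37.2 F [-0.2 -0.6 -0.7]
```

step_arm([
  {"tx": 15, "ty": -15, "tz": 0, "ax": 0, "ay": 0, "az": 0, "grip": 255},
  {"tx": 28, "ty": -28, "tz": 0, "ax": 0, "ay": 0, "az": 0, "grip": 255},
  {"tx": 30, "ty": -29, "tz": 0, "ax": 0, "ay": 0, "az": 0, "grip": 255},
  {"tx": 30, "ty": -29, "tz": 0, "ax": 0, "ay": 0, "az": 0, "grip": 255},
  {"tx": 30, "ty": -29, "tz": 0, "ax": 0, "ay": 0, "az": 0.003, "grip": 255},
  {"tx": 24, "ty": -23, "tz": 0, "ax": 0, "ay": 0, "az": 0, "grip": 255},
  {"tx": 12, "ty": -12, "tz": 0, "ax": 0, "ay": 0, "az": 0, "grip": 255},
  {"tx": 0, "ty": 0, "tz": 0, "ax": 0, "ay": 0, "az": 0, "grip": 255},
  {"tx": 0, "ty": 0, "tz": 0, "ax": 0, "ay": 0, "az": 0, "grip": 255},
  {"tx": 0, "ty": 0, "tz": 0, "ax": 0, "ay": 0, "az": 0, "grip": 255},
])

```text
t: 51.15
tool_pos: [0.6305, -0.0754, 0.0823]
orientation: [-3.141, -0.055, 0.003]
force: [-0.9, -0.1, 0.9]
opening: 0.0374
```

```bash
python3 go.py 0.6315 -0.0737 0.0614 -87.8
```

```text
t 51.15 pos [630.5 -75.4  82.3] jaw -88.0 turn [-0.     0.002 -0.003] shift after turn [ 1.1 -1.6 20.9] before [ 1.1 -1.6 20.9] op 37.4 F [-0.9 -0.1  0.9]
```

step_arm([
  {"tx": 0.5, "ty": -0.5, "tz": 10, "ax": 0, "ay": 0, "az": 0, "grip": 255},
  {"tx": 0, "ty": 0, "tz": 6, "ax": 0, "ay": 0, "az": 0, "grip": 255},
  {"tx": 0, "ty": 0, "tz": 2, "ax": 0, "ay": 0, "az": 0, "grip": 255},
  {"tx": 0, "ty": 0, "tz": 0, "ax": 0, "ay": 0, "az": 0, "grip": 255},
  {"tx": 0, "ty": 0, "tz": 0, "ax": 0, "ay": 0, "az": 0, "grip": 255},
  {"tx": 0, "ty": 0, "tz": 0, "ax": 0, "ay": 0, "az": 0, "grip": 255},
])

```text
t: 51.75
tool_pos: [0.6324, -0.0742, 0.0657]
orientation: [3.141, 0.055, 0.001]
force: [0.8, -0.2, 0.0]
opening: 0.0371
```

```bash
python3 go.py 0.6315 -0.0737 0.0614 -87.8
```

```text
t 51.75 pos [632.4 -74.2  65.7] jaw -88.0 turn [ 0.    -0.001 -0.004] shift after turn [-0.9 -0.5  4.3] before [-0.9 -0.5  4.3] op 37.1 F [ 0.8 -0.2  0. ]
```

step_arm([
  {"tx": -0.5, "ty": -0.5, "tz": 2, "ax": 0, "ay": 0, "az": -0.004, "grip": 255},
  {"tx": 0, "ty": 0, "tz": 1.5, "ax": 0, "ay": 0, "az": 0, "grip": 255},
  {"tx": 0, "ty": 0, "tz": 0.5, "ax": 0, "ay": 0, "az": 0, "grip": 255},
  {"tx": 0, "ty": 0, "tz": 0, "ax": 0, "ay": 0, "az": 0, "grip": 255},
  {"tx": 0, "ty": 0, "tz": 0, "ax": 0, "ay": 0, "az": 0, "grip": 255},
])

```text
t: 52.25
tool_pos: [0.6316, -0.0736, 0.0613]
orientation: [-3.141, -0.061, 0.0]
force: [-0.7, 1.1, 1.4]
opening: 0.0372
```

```bash
python3 go.py 0.6315 -0.0737 0.0612 -87.8
```

```text
t 52.25 pos [631.6 -73.6  61.3] jaw -87.8 turn [-0.  0.  0.] shift after turn [-0.1  0.1  0.1] before [-0.1  0.1  0.1] op 37.2 F [-0.7  1.1  1.4]
```

step_arm([
  {"tx": 0, "ty": 0, "tz": 0, "ax": 0, "ay": 0, "az": 0, "grip": 110},
  {"tx": 0, "ty": 0, "tz": 0, "ax": 0, "ay": 0, "az": 0, "grip": 90},
  {"tx": 0, "ty": 0, "tz": 0, "ax": 0, "ay": 0, "az": 0, "grip": 90},
  {"tx": 0, "ty": 0, "tz": 0, "ax": 0, "ay": 0, "az": 0, "grip": 90},
  {"tx": 0, "ty": 0, "tz": -15, "ax": 0, "ay": 0, "az": 0, "grip": 90},
  {"tx": 0, "ty": 0, "tz": -20, "ax": 0, "ay": 0, "az": 0, "grip": 90},
  {"tx": 0, "ty": 0, "tz": -10, "ax": 0, "ay": 0, "az": 0, "grip": 90},
  {"tx": 0, "ty": 0, "tz": 0, "ax": 0, "ay": 0, "az": 0, "grip": 90},
  {"tx": 0, "ty": 0, "tz": 0, "ax": 0, "ay": 0, "az": 0, "grip": 90},
])

```text
t: 53.15
tool_pos: [0.6318, -0.0737, 0.1065]
orientation: [3.141, 0.061, 0.001]
force: [-0.8, 0.5, -0.0]
opening: 0.0598
```

```bash
python3 go.py 0.4272 0.1879 0.1 2.1
```

```text
t 53.15 pos [631.8 -73.7 106.5] jaw -87.8 turn [ 1.000e-03 -0.000e+00 -1.569e+00] shift after turn [ 268.9 -194.8    6.5] before [-194.3 -269.3    6.3] op 59.8 F [-0.8  0.5 -0. ]
```

step_arm([
  {"tx": -14, "ty": -19, "tz": 0, "ax": 0, "ay": 0, "az": 0, "grip": 90},
  {"tx": -24, "ty": -33, "tz": 0, "ax": 0, "ay": 0, "az": 0, "grip": 90},
  {"tx": -28, "ty": -39, "tz": 0, "ax": 0, "ay": 0, "az": 0, "grip": 90},
  {"tx": -28, "ty": -39, "tz": 0, "ax": 0, "ay": 0, "az": 0, "grip": 90},
  {"tx": -28, "ty": -39, "tz": 0, "ax": 0, "ay": 0, "az": 0, "grip": 90},
  {"tx": -28, "ty": -39, "tz": 0, "ax": 0, "ay": 0, "az": 0, "grip": 90},
  {"tx": -26, "ty": -36, "tz": 0, "ax": 0, "ay": 0, "az": 0, "grip": 90},
  {"tx": -18, "ty": -25, "tz": 0, "ax": 0, "ay": 0, "az": -0.129, "grip": 90},
  {"tx": 0, "ty": 0, "tz": 0, "ax": 0, "ay": 0, "az": -0.144, "grip": 90},
  {"tx": 0, "ty": 0, "tz": 0, "ax": 0, "ay": 0, "az": -0.144, "grip": 90},
  {"tx": 0, "ty": 0, "tz": 0, "ax": 0, "ay": 0, "az": -0.144, "grip": 90},
  {"tx": 0, "ty": 0, "tz": 0, "ax": 0, "ay": 0, "az": -0.144, "grip": 90},
  {"tx": 0, "ty": 0, "tz": 0, "ax": 0, "ay": 0, "az": -0.144, "grip": 90},
  {"tx": 0, "ty": 0, "tz": 0, "ax": 0, "ay": 0, "az": -0.144, "grip": 90},
  {"tx": 0, "ty": 0, "tz": 0, "ax": 0, "ay": 0, "az": -0.144, "grip": 90},
  {"tx": 0, "ty": 0, "tz": 0, "ax": 0, "ay": 0, "az": -0.144, "grip": 90},
  {"tx": 0, "ty": 0, "tz": 0, "ax": 0, "ay": 0, "az": -0.144, "grip": 90},
  {"tx": 0, "ty": 0, "tz": 0, "ax": 0, "ay": 0, "az": -0.144, "grip": 90},
  {"tx": 0, "ty": 0, "tz": 0, "ax": 0, "ay": 0, "az": 0, "grip": 90},
  {"tx": 0, "ty": 0, "tz": 0, "ax": 0, "ay": 0, "az": 0, "grip": 90},
])

```text
t: 55.15
tool_pos: [0.4268, 0.1875, 0.1055]
orientation: [-2.184, -2.257, 0.002]
force: [-0.6, -0.5, 0.2]
opening: 0.06
```

```bash
python3 snap.py 16; python3 go.py 0.4272 0.1879 0.0655 2.1; python3 - <<'E'
from h import *
c=dict(np.load("top.npz"));M=masks(c)
print("card",fit(c,M["card"]&win(c,(267,138),40),.051)); 
print("wt",fit(c,M["wt"]&win(c,(303,212),28),.032)); print(tmpl(c,(.426,.2204)))
s=cv2.imread("pics/scene16.png")[280:430,380:540];t=cv2.imread("pics/top16.png")[60:420,130:480]
cv2.imwrite("pics/v16.png",cv2.hconcat([cv2.resize(s,(400,380),interpolation=cv2.INTER_CUBIC),cv2.resize(t,(370,380))]))
E
```

```text
t 55.25 pos [427.  187.6 105.9] jaw 1.9 turn [-0.001  0.    -0.003] shift after turn [ 0.3  0.2 40.4] before [ 0.3  0.2 40.4] op 60.4 F [1.  0.1 0.8]
card ([632.6, -72.5], np.float64(2.2), [136.2, 36.8], [266.9, 134.9])
wt ([421.4, -160.2], np.float64(-82.7), [79.1, 33.7], [300.8, 212.6])
([427.0, 228.8], np.float64(87.7), [151.7, 67.4], [154.8, 212.3])
```

View pics/v16.png

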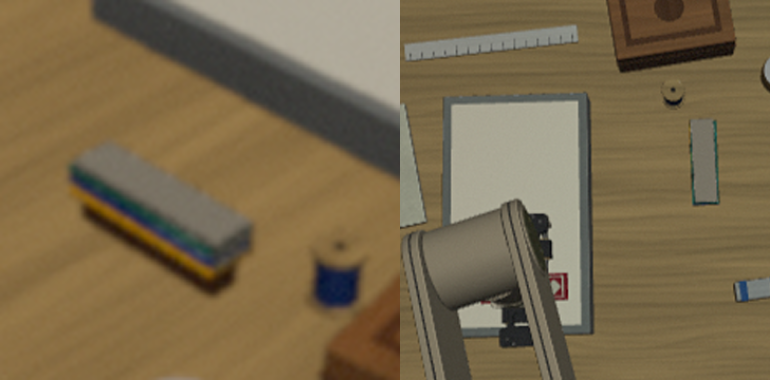

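step_arm([
  {"tx": 0, "ty": 0, "tz": 10, "ax": 0, "ay": 0, "az": -0.003, "grip": 90},
  {"tx": 0, "ty": 0, "tz": 14, "ax": 0, "ay": 0, "az": 0, "grip": 90},
  {"tx": 0, "ty": 0, "tz": 10, "ax": 0, "ay": 0, "az": 0, "grip": 90},
  {"tx": 0, "ty": 0, "tz": 3, "ax": 0, "ay": 0, "az": 0, "grip": 90},
  {"tx": 0, "ty": 0, "tz": 0, "ax": 0, "ay": 0, "az": 0, "grip": 90},
  {"tx": 0, "ty": 0, "tz": 0, "ax": 0, "ay": 0, "az": 0, "grip": 90},
  {"tx": 0, "ty": 0, "tz": 0, "ax": 0, "ay": 0, "az": 0, "grip": 90},
], squeeze=12)

```text
t: 55.95
tool_pos: [0.4277, 0.1878, 0.0697]
orientation: [2.176, 2.265, 0.001]
force: [-0.4, -0.8, -0.3]
opening: 0.06
```

```bash
python3 go.py 0.4272 0.1879 0.065 2.1
```

```text
t 55.95 pos [427.7 187.8  69.7] jaw 2.3 turn [ 0.001 -0.     0.003] shift after turn [ 0.1 -0.5  4.7] before [ 0.1 -0.5  4.7] op 60.0 F [-0.4 -0.8 -0.3]
```

step_arm([
  {"tx": 0, "ty": -0.5, "tz": 3, "ax": 0, "ay": 0, "az": 0, "grip": 90},
  {"tx": 0, "ty": 0, "tz": 1.3, "ax": 0, "ay": 0, "az": 0, "grip": 90},
  {"tx": 0, "ty": 0, "tz": 0, "ax": 0, "ay": 0, "az": 0, "grip": 90},
  {"tx": 0, "ty": 0, "tz": 0, "ax": 0, "ay": 0, "az": 0, "grip": 90},
])

```text
t: 56.35
tool_pos: [0.4268, 0.1876, 0.0649]
orientation: [-2.177, -2.265, 0.0]
force: [-0.8, 0.4, -0.3]
opening: 0.0601
```

```bash
python3 go.py 0.4272 0.094 0.065 2.1
```

```text
t 56.35 pos [426.8 187.6  64.9] jaw 2.3 turn [-0.     0.     0.003] shift after turn [-93.6  -3.   -0.1] before [-93.6  -3.4  -0.1] op 60.1 F [-0.8  0.4 -0.3]
```

step_arm([
  {"tx": 0, "ty": 0, "tz": 0, "ax": 0, "ay": 0, "az": 0, "grip": 255},
  {"tx": 0, "ty": 0, "tz": 0, "ax": 0, "ay": 0, "az": 0, "grip": 255},
  {"tx": 0, "ty": 0, "tz": 0, "ax": 0, "ay": 0, "az": 0, "grip": 255},
  {"tx": 0, "ty": 0, "tz": 0, "ax": 0, "ay": 0, "az": 0, "grip": 255},
  {"tx": -8, "ty": 0, "tz": 0, "ax": 0, "ay": 0, "az": 0, "grip": 255},
  {"tx": -14, "ty": 0, "tz": 0, "ax": 0, "ay": 0, "az": 0, "grip": 255},
  {"tx": -14, "ty": 0, "tz": 0, "ax": 0, "ay": 0, "az": 0, "grip": 255},
  {"tx": -14, "ty": 0, "tz": 0, "ax": 0, "ay": 0, "az": 0, "grip": 255},
  {"tx": -14, "ty": 0, "tz": 0, "ax": 0, "ay": 0, "az": 0, "grip": 255},
  {"tx": -14, "ty": 0, "tz": 0, "ax": 0, "ay": 0, "az": 0, "grip": 255},
  {"tx": -11, "ty": 0, "tz": 0, "ax": 0, "ay": 0, "az": 0, "grip": 255},
  {"tx": -5, "ty": 0, "tz": 0, "ax": 0, "ay": 0, "az": 0, "grip": 255},
  {"tx": 0, "ty": 0, "tz": 0, "ax": 0, "ay": 0, "az": 0, "grip": 255},
  {"tx": 0, "ty": 0, "tz": 0, "ax": 0, "ay": 0, "az": 0, "grip": 255},
])

```text
t: 57.75
tool_pos: [0.4306, 0.0936, 0.0649]
orientation: [-2.177, -2.265, 0.0]
force: [1.0, -0.2, 0.2]
opening: 0.0437
```

```bash
python3 go.py 0.4272 0.094 0.065 2.1; python3 snap.py 17; python3 - <<'E'
from h import *
a=cv2.imread("pics/top17.png")[60:420,130:480];b=cv2.imread("pics/scene17.png")[150:510,400:750]
cv2.imwrite("pics/v17.png",cv2.hconcat([a,b]))
E
```

```text
t 57.75 pos [430.6  93.6  64.9] jaw 2.3 turn [-0.     0.     0.003] shift after turn [ 0.5 -3.4 -0.1] before [ 0.5 -3.4 -0.1] op 43.7 F [ 1.  -0.2  0.2]
```

View pics/v17.png

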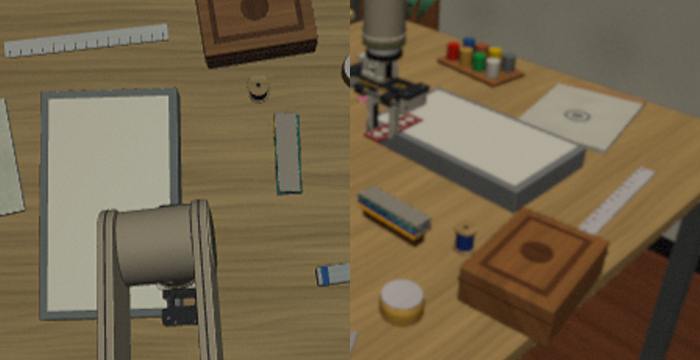

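step_arm([
  {"tx": 0, "ty": 0, "tz": 0, "ax": 0, "ay": 0, "az": 0, "grip": 115},
  {"tx": 0, "ty": 0, "tz": 0, "ax": 0, "ay": 0, "az": 0, "grip": 115},
  {"tx": 0, "ty": 0, "tz": 3, "ax": 0, "ay": 0, "az": 0, "grip": 115},
  {"tx": 0, "ty": 0, "tz": 0, "ax": 0, "ay": 0, "az": 0, "grip": 115},
  {"tx": 0, "ty": 0, "tz": 0, "ax": 0, "ay": 0, "az": 0, "grip": 255},
  {"tx": 0, "ty": 0, "tz": 0, "ax": 0, "ay": 0, "az": 0, "grip": 255},
  {"tx": 0, "ty": 0, "tz": 0, "ax": 0, "ay": 0, "az": 0, "grip": 255},
  {"tx": 0, "ty": 0, "tz": 0, "ax": 0, "ay": 0, "az": 0, "grip": 255},
], squeeze=40)

```text
t: 58.65
tool_pos: [0.4306, 0.0937, 0.062]
orientation: [-2.177, -2.265, -0.0]
force: [-0.9, -0.6, -0.1]
opening: 0.0432
```

```bash
python3 go.py 0.6025 -0.0748 0.11 -87
```

```text
t 58.65 pos [430.6  93.7  62. ] jaw 2.3 turn [-0.    -0.     1.558] shift after turn [162.9 177.3 -48. ] before [-175.2  165.   -48. ] op 43.2 F [-0.9 -0.6 -0.1]
```

step_arm([
  {"tx": 0, "ty": 0, "tz": -6, "ax": 0, "ay": 0, "az": 0, "grip": 255},
  {"tx": 0, "ty": 0, "tz": -18, "ax": 0, "ay": 0, "az": 0, "grip": 255},
  {"tx": 0, "ty": 0, "tz": -22, "ax": 0, "ay": 0, "az": 0, "grip": 255},
  {"tx": -14, "ty": 13, "tz": 0, "ax": 0, "ay": 0, "az": 0, "grip": 255},
  {"tx": -26, "ty": 25, "tz": 0, "ax": 0, "ay": 0, "az": 0, "grip": 255},
  {"tx": -28, "ty": 26, "tz": 0, "ax": 0, "ay": 0, "az": 0, "grip": 255},
  {"tx": -28, "ty": 26, "tz": 0, "ax": 0, "ay": 0, "az": 0, "grip": 255},
  {"tx": -28, "ty": 26, "tz": 0, "ax": 0, "ay": 0, "az": 0, "grip": 255},
  {"tx": -27, "ty": 26, "tz": 0, "ax": 0, "ay": 0, "az": 0, "grip": 255},
  {"tx": -16, "ty": 15, "tz": 0, "ax": 0, "ay": 0, "az": 0, "grip": 255},
  {"tx": -8, "ty": 8, "tz": 0, "ax": 0, "ay": 0, "az": 0, "grip": 255},
  {"tx": 0, "ty": 0, "tz": 0, "ax": 0, "ay": 0, "az": 0, "grip": 255},
])

```text
t: 59.85
tool_pos: [0.6029, -0.0753, 0.1081]
orientation: [2.178, 2.264, 0.0]
force: [0.3, -0.3, -0.5]
opening: 0.0432
```

step_arm([
  {"tx": 0, "ty": 0, "tz": 0, "ax": 0, "ay": 0, "az": 0.1, "grip": 255},
  {"tx": 0, "ty": 0, "tz": 0, "ax": 0, "ay": 0, "az": 0.145, "grip": 255},
  {"tx": 0, "ty": 0, "tz": 0, "ax": 0, "ay": 0, "az": 0.145, "grip": 255},
  {"tx": 0, "ty": 0, "tz": 0, "ax": 0, "ay": 0, "az": 0.145, "grip": 255},
  {"tx": 0, "ty": 0, "tz": 0, "ax": 0, "ay": 0, "az": 0.145, "grip": 255},
  {"tx": 0, "ty": 0, "tz": 0, "ax": 0, "ay": 0, "az": 0.145, "grip": 255},
  {"tx": 0, "ty": 0, "tz": 0, "ax": 0, "ay": 0, "az": 0.145, "grip": 255},
  {"tx": 0, "ty": 0, "tz": 0, "ax": 0, "ay": 0, "az": 0.145, "grip": 255},
  {"tx": 0, "ty": 0, "tz": 0, "ax": 0, "ay": 0, "az": 0.145, "grip": 255},
  {"tx": 0, "ty": 0, "tz": 0, "ax": 0, "ay": 0, "az": 0.145, "grip": 255},
  {"tx": 0, "ty": 0, "tz": 0, "ax": 0, "ay": 0, "az": 0.145, "grip": 255},
  {"tx": 0, "ty": 0, "tz": 0, "ax": 0, "ay": 0, "az": 0.01, "grip": 255},
  {"tx": 0, "ty": 0, "tz": 0, "ax": 0, "ay": 0, "az": 0, "grip": 255},
])

```text
t: 61.15
tool_pos: [0.6019, -0.0736, 0.1081]
orientation: [-3.14, -0.087, 0.0]
force: [-0.4, 0.4, -1.8]
opening: 0.0426
```

```bash
python3 go.py 0.6030 -0.0748 0.0632 -87
```

```text
t 61.15 pos [601.9 -73.6 108.1] jaw -86.8 turn [-0.     0.     0.003] shift after turn [ 1.   1.2 44.9] before [ 1.   1.2 44.9] op 42.6 F [-0.4  0.4 -1.8]
```

Contact is expected at TCP z ≈ 63, with the pile top at 51.

step_arm([
  {"tx": 0.5, "ty": 0, "tz": 8, "ax": 0, "ay": 0, "az": 0, "grip": 255},
  {"tx": 0, "ty": 0, "tz": 15, "ax": 0, "ay": 0, "az": 0, "grip": 255},
  {"tx": 0, "ty": 0, "tz": 12, "ax": 0, "ay": 0, "az": 0, "grip": 255},
  {"tx": 0, "ty": 0, "tz": 5, "ax": 0, "ay": 0, "az": 0, "grip": 255},
  {"tx": 0, "ty": 0, "tz": 1, "ax": 0, "ay": 0, "az": 0, "grip": 255},
  {"tx": 0, "ty": 0, "tz": 0, "ax": 0, "ay": 0, "az": 0, "grip": 255},
  {"tx": 0, "ty": 0, "tz": 0, "ax": 0, "ay": 0, "az": 0, "grip": 255},
  {"tx": 0, "ty": 0, "tz": 0, "ax": 0, "ay": 0, "az": 0, "grip": 255},
])

```text
t: 61.95
tool_pos: [0.6035, -0.0747, 0.0677]
orientation: [3.14, 0.08, 0.002]
force: [-0.2, -0.2, -0.4]
opening: 0.0429
```

```bash
python3 snap.py 18; python3 go.py 0.6030 -0.0748 0.0632 -87;  python3 - <<'E'
import cv2
b=cv2.imread("pics/scene18.png")[200:440,370:602]
cv2.imwrite("pics/v18.png",cv2.resize(b,(580,600)))
E
```

```text
t 62.05 pos [603.3 -74.6  67.5] jaw -87.1 turn [ 0.    -0.001 -0.002] shift after turn [-0.3  0.1  4.3] before [-0.3  0.1  4.3] op 43.0 F [-0.5  0.1 -0.2]
```

View pics/v18.png

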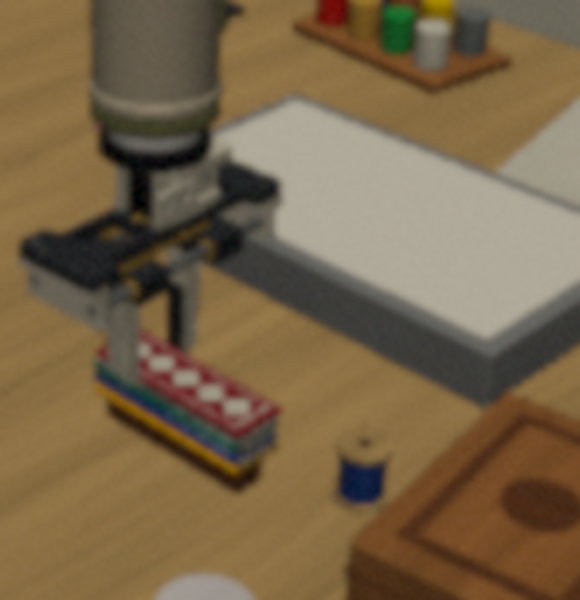

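step_arm([
  {"tx": -0.3, "ty": 0, "tz": 2, "ax": 0, "ay": 0, "az": 0, "grip": 255},
  {"tx": 0, "ty": 0, "tz": 1.5, "ax": 0, "ay": 0, "az": 0, "grip": 255},
  {"tx": 0, "ty": 0, "tz": 0.7, "ax": 0, "ay": 0, "az": 0, "grip": 255},
  {"tx": 0, "ty": 0, "tz": 0, "ax": 0, "ay": 0, "az": 0, "grip": 255},
  {"tx": 0, "ty": 0, "tz": 0, "ax": 0, "ay": 0, "az": 0, "grip": 255},
])

```text
t: 62.55
tool_pos: [0.6026, -0.0745, 0.0628]
orientation: [-3.141, -0.08, 0.0]
force: [-1.4, 0.9, 2.0]
opening: 0.0429
```

```bash
python3 go.py 0.6030 -0.0748 0.063 -87
```

```text
t 62.55 pos [602.6 -74.5  62.8] jaw -87.1 turn [-0.     0.    -0.002] shift after turn [ 0.4  0.3 -0.2] before [ 0.4  0.3 -0.2] op 42.9 F [-1.4  0.9  2. ]
```

step_arm([
  {"tx": 0, "ty": 0, "tz": 0, "ax": 0, "ay": 0, "az": 0, "grip": 110},
  {"tx": 0, "ty": 0, "tz": 0, "ax": 0, "ay": 0, "az": 0, "grip": 80},
  {"tx": 0, "ty": 0, "tz": 0, "ax": 0, "ay": 0, "az": 0, "grip": 80},
  {"tx": 0, "ty": 0, "tz": 0, "ax": 0, "ay": 0, "az": 0, "grip": 80},
  {"tx": 0, "ty": 0, "tz": -15, "ax": 0, "ay": 0, "az": 0, "grip": 80},
  {"tx": 0, "ty": 0, "tz": -20, "ax": 0, "ay": 0, "az": 0, "grip": 80},
  {"tx": 0, "ty": 0, "tz": -12, "ax": 0, "ay": 0, "az": 0, "grip": 80},
  {"tx": 0, "ty": 0, "tz": 0, "ax": 0, "ay": 0, "az": 0, "grip": 80},
  {"tx": 0, "ty": 0, "tz": 0, "ax": 0, "ay": 0, "az": 0, "grip": 80},
])

```text
t: 63.45
tool_pos: [0.6029, -0.0746, 0.1102]
orientation: [3.14, 0.08, 0.002]
force: [0.4, 0.3, -0.2]
opening: 0.0639
```

```bash
python3 go.py 0.4214 -0.1602 0.02 7.3
```

```text
t 63.45 pos [602.9 -74.6 110.2] jaw -87.1 turn [ 1.000e-03 -1.000e-03 -1.647e+00] shift after turn [ -61.8 -190.9   90.2] before [-185.7   76.2   90. ] op 63.9 F [ 0.4  0.3 -0.2]
```

step_arm([
  {"tx": -19, "ty": 8, "tz": 0, "ax": 0, "ay": 0, "az": 0, "grip": 80},
  {"tx": -33, "ty": 14, "tz": 0, "ax": 0, "ay": 0, "az": 0, "grip": 80},
  {"tx": -36, "ty": 15, "tz": 0, "ax": 0, "ay": 0, "az": 0, "grip": 80},
  {"tx": -36, "ty": 15, "tz": 0, "ax": 0, "ay": 0, "az": 0, "grip": 80},
  {"tx": -34, "ty": 14, "tz": 0, "ax": 0, "ay": 0, "az": 0, "grip": 80},
  {"tx": -27, "ty": 10, "tz": 0, "ax": 0, "ay": 0, "az": -0.12, "grip": 80},
  {"tx": 0, "ty": 0, "tz": 0, "ax": 0, "ay": 0, "az": -0.145, "grip": 80},
  {"tx": 0, "ty": 0, "tz": 0, "ax": 0, "ay": 0, "az": -0.145, "grip": 80},
  {"tx": 0, "ty": 0, "tz": 0, "ax": 0, "ay": 0, "az": -0.145, "grip": 80},
  {"tx": 0, "ty": 0, "tz": 0, "ax": 0, "ay": 0, "az": -0.145, "grip": 80},
  {"tx": 0, "ty": 0, "tz": 0, "ax": 0, "ay": 0, "az": -0.145, "grip": 80},
  {"tx": 0, "ty": 0, "tz": 0, "ax": 0, "ay": 0, "az": -0.145, "grip": 80},
  {"tx": 0, "ty": 0, "tz": 0, "ax": 0, "ay": 0, "az": -0.145, "grip": 80},
  {"tx": 0, "ty": 0, "tz": 0, "ax": 0, "ay": 0, "az": -0.145, "grip": 80},
  {"tx": 0, "ty": 0, "tz": 0, "ax": 0, "ay": 0, "az": -0.145, "grip": 80},
  {"tx": 0, "ty": 0, "tz": 0, "ax": 0, "ay": 0, "az": -0.145, "grip": 80},
  {"tx": 0, "ty": 0, "tz": 0, "ax": 0, "ay": 0, "az": -0.077, "grip": 80},
  {"tx": 0, "ty": 0, "tz": 0, "ax": 0, "ay": 0, "az": 0, "grip": 80},
  {"tx": 0, "ty": 0, "tz": 0, "ax": 0, "ay": 0, "az": 0, "grip": 80},
])

```text
t: 65.35
tool_pos: [0.4212, -0.1596, 0.109]
orientation: [-2.078, -2.354, 0.0]
force: [-0.4, -0.6, -0.1]
opening: 0.0636
```

```bash
python3 snap.py 19; python3 go.py 0.4214 -0.1602 0.02 7.3; python3 - <<'E'
from h import *
c=dict(np.load("top.npz"));M=masks(c)
print("red",fit(c,M["red"]&win(c,(267,135),35),.055))
xs,o=piledge(c,.055,1); print(edges(xs,o,55))
s=cv2.imread("pics/scene19.png")[270:430,380:540];t=cv2.imread("pics/top19.png")[60:420,230:580]
cv2.imwrite("pics/v19.png",cv2.hconcat([cv2.resize(s,(400,400),interpolation=cv2.INTER_CUBIC),cv2.resize(t,(390,400))]))
E
```

```text
t 65.45 pos [ 421.5 -159.7  109.3] jaw 7.2 turn [-0.001 -0.    -0.002] shift after turn [-0.5 -0.1 89.3] before [-0.5 -0.1 89.3] op 63.7 F [ 0.4 -0.3 -0.1]
red ([603.4, -84.6], np.float64(4.2), [55.3, 9.0], [271.6, 145.0])
[0.5585 0.5665 0.594  0.599  0.6175 0.6235 0.6415 0.647  0.6655 0.671
 0.6975 0.701 ]
```

View pics/v19.png

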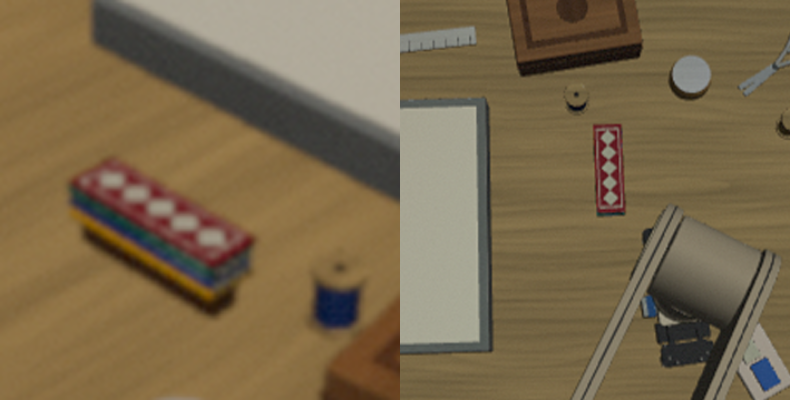

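step_arm([
  {"tx": 0, "ty": 0, "tz": 20, "ax": 0, "ay": 0, "az": 0, "grip": 80},
  {"tx": 0, "ty": 0, "tz": 25, "ax": 0, "ay": 0, "az": 0, "grip": 80},
  {"tx": 0, "ty": 0, "tz": 20, "ax": 0, "ay": 0, "az": 0, "grip": 80},
  {"tx": 0, "ty": 0, "tz": 10, "ax": 0, "ay": 0, "az": 0, "grip": 80},
  {"tx": 0, "ty": 0, "tz": 5, "ax": 0, "ay": 0, "az": 0, "grip": 80},
  {"tx": 0, "ty": 0, "tz": 0, "ax": 0, "ay": 0, "az": 0, "grip": 80},
  {"tx": 0, "ty": 0, "tz": 0, "ax": 0, "ay": 0, "az": 0, "grip": 80},
  {"tx": 0, "ty": 0, "tz": 0, "ax": 0, "ay": 0, "az": 0, "grip": 80},
], squeeze=35)

```text
t: 66.25
tool_pos: [0.4226, -0.1603, 0.0308]
orientation: [2.075, 2.356, 0.001]
force: [0.2, 0.5, 0.2]
opening: 0.0641
```

```bash
python3 go.py 0.4214 -0.1602 0.02 7.3
```

```text
t 66.25 pos [ 422.6 -160.3   30.8] jaw 7.3 turn [ 0.002  0.001 -0.001] shift after turn [ 0.2 -1.1 10.8] before [ 0.2 -1.2 10.8] op 64.1 F [0.2 0.5 0.2]
```

step_arm([
  {"tx": 0, "ty": -1, "tz": 6, "ax": 0, "ay": 0, "az": 0, "grip": 80},
  {"tx": 0, "ty": 0, "tz": 4, "ax": 0, "ay": 0, "az": 0, "grip": 80},
  {"tx": 0, "ty": 0, "tz": 0, "ax": 0, "ay": 0, "az": 0, "grip": 80},
  {"tx": 0, "ty": 0, "tz": 0, "ax": 0, "ay": 0, "az": 0, "grip": 80},
])

```text
t: 66.65
tool_pos: [0.4205, -0.1599, 0.0195]
orientation: [-2.076, -2.357, 0.0]
force: [-0.6, 0.6, 0.2]
opening: 0.0637
```

```bash
python3 go.py 0.4214 -0.1602 0.02 7.3
```

```text
t 66.65 pos [ 420.5 -159.9   19.5] jaw 7.3 turn [-0.001 -0.    -0.   ] shift after turn [-0.5  0.9 -0.5] before [-0.5  0.9 -0.5] op 63.7 F [-0.6  0.6  0.2]
```

step_arm([
  {"tx": 0, "ty": 0, "tz": 0, "ax": 0, "ay": 0, "az": 0, "grip": 255},
  {"tx": 0, "ty": 0, "tz": 0, "ax": 0, "ay": 0, "az": 0, "grip": 255},
  {"tx": 0, "ty": 0, "tz": 0, "ax": 0, "ay": 0, "az": 0, "grip": 255},
  {"tx": 0, "ty": 0, "tz": 0, "ax": 0, "ay": 0, "az": 0, "grip": 255},
  {"tx": 0, "ty": 0, "tz": 0, "ax": 0, "ay": 0, "az": 0, "grip": 255},
  {"tx": 0, "ty": 0, "tz": 0, "ax": 0, "ay": 0, "az": 0, "grip": 255},
  {"tx": 0, "ty": 0, "tz": -8, "ax": 0, "ay": 0, "az": 0, "grip": 255},
  {"tx": 0, "ty": 0, "tz": -25, "ax": 0, "ay": 0, "az": 0, "grip": 255},
  {"tx": 0, "ty": 0, "tz": -35, "ax": 0, "ay": 0, "az": 0, "grip": 255},
  {"tx": 0, "ty": 0, "tz": -25, "ax": 0, "ay": 0, "az": 0, "grip": 255},
  {"tx": 0, "ty": 0, "tz": 0, "ax": 0, "ay": 0, "az": 0, "grip": 255},
  {"tx": 0, "ty": 0, "tz": 0, "ax": 0, "ay": 0, "az": 0, "grip": 255},
])

```text
t: 67.85
tool_pos: [0.4205, -0.1599, 0.1123]
orientation: [2.076, 2.358, -0.0]
force: [-0.5, -0.3, -5.5]
opening: 0.0317
```

```bash
python3 go.py 0.6315 -0.0735 0.0745 -87.8
```

```text
t 67.85 pos [ 420.5 -159.9  112.3] jaw 7.3 turn [0.    0.    1.659] shift after turn [214.1 -78.3  37.8] before [ 59.  220.2  37.8] op 31.7 F [-0.5 -0.3 -5.5]
```

step_arm([
  {"tx": 0, "ty": 0, "tz": 0, "ax": 0, "ay": 0, "az": 0.1, "grip": 255},
  {"tx": 0, "ty": 0, "tz": 0, "ax": 0, "ay": 0, "az": 0.14, "grip": 255},
  {"tx": 0, "ty": 0, "tz": 0, "ax": 0, "ay": 0, "az": 0.14, "grip": 255},
  {"tx": 0, "ty": 0, "tz": 0, "ax": 0, "ay": 0, "az": 0.14, "grip": 255},
  {"tx": 0, "ty": 0, "tz": 0, "ax": 0, "ay": 0, "az": 0.14, "grip": 255},
  {"tx": 0, "ty": 0, "tz": 0, "ax": 0, "ay": 0, "az": 0.14, "grip": 255},
  {"tx": 0, "ty": 0, "tz": 0, "ax": 0, "ay": 0, "az": 0.14, "grip": 255},
  {"tx": 0, "ty": 0, "tz": 0, "ax": 0, "ay": 0, "az": 0.14, "grip": 255},
  {"tx": 0, "ty": 0, "tz": 0, "ax": 0, "ay": 0, "az": 0.14, "grip": 255},
  {"tx": 0, "ty": 0, "tz": 0, "ax": 0, "ay": 0, "az": 0.14, "grip": 255},
  {"tx": 0, "ty": 0, "tz": 0, "ax": 0, "ay": 0, "az": 0.14, "grip": 255},
  {"tx": 0, "ty": 0, "tz": 0, "ax": 0, "ay": 0, "az": 0.1, "grip": 255},
  {"tx": 0, "ty": 0, "tz": 0, "ax": 0, "ay": 0, "az": 0.05, "grip": 255},
  {"tx": 0, "ty": 0, "tz": 0, "ax": 0, "ay": 0, "az": 0, "grip": 255},
])

```text
t: 69.25
tool_pos: [0.4191, -0.1592, 0.1101]
orientation: [-3.139, -0.074, 0.006]
force: [0.0, 0.4, -5.2]
opening: 0.0316
```

step_arm([
  {"tx": 12, "ty": -4, "tz": 0, "ax": 0, "ay": 0, "az": 0, "grip": 255},
  {"tx": 28, "ty": -10, "tz": 0, "ax": 0, "ay": 0, "az": 0, "grip": 255},
  {"tx": 32, "ty": -12, "tz": 0, "ax": 0, "ay": 0, "az": 0, "grip": 255},
  {"tx": 32, "ty": -12, "tz": 0, "ax": 0, "ay": 0, "az": 0, "grip": 255},
  {"tx": 32, "ty": -12, "tz": 0, "ax": 0, "ay": 0, "az": 0, "grip": 255},
  {"tx": 32, "ty": -12, "tz": 0, "ax": 0, "ay": 0, "az": 0, "grip": 255},
  {"tx": 26, "ty": -10, "tz": 0, "ax": 0, "ay": 0, "az": 0, "grip": 255},
  {"tx": 16, "ty": -5, "tz": 0, "ax": 0, "ay": 0, "az": 0, "grip": 255},
  {"tx": 4, "ty": -1, "tz": 0, "ax": 0, "ay": 0, "az": 0, "grip": 255},
  {"tx": 0, "ty": 0, "tz": 0, "ax": 0, "ay": 0, "az": 0, "grip": 255},
  {"tx": 0, "ty": 0, "tz": 0, "ax": 0, "ay": 0, "az": 0, "grip": 255},
])

```text
t: 70.35
tool_pos: [0.6299, -0.0719, 0.1118]
orientation: [-3.14, -0.076, 0.003]
force: [-0.5, 0.8, -5.1]
opening: 0.0319
```

```bash
python3 go.py 0.6315 -0.0735 0.0755 -87.8
```

```text
t 70.35 pos [629.9 -71.9 111.8] jaw -87.2 turn [-0.     0.002  0.01 ] shift after turn [ 1.5  1.7 36.3] before [ 1.6  1.7 36.3] op 31.9 F [-0.5  0.8 -5.1]
```

step_arm([
  {"tx": 1, "ty": 1, "tz": 8, "ax": 0, "ay": 0, "az": 0.01, "grip": 255},
  {"tx": 0, "ty": 0, "tz": 14, "ax": 0, "ay": 0, "az": 0, "grip": 255},
  {"tx": 0, "ty": 0, "tz": 8, "ax": 0, "ay": 0, "az": 0, "grip": 255},
  {"tx": 0, "ty": 0, "tz": 3, "ax": 0, "ay": 0, "az": 0, "grip": 255},
  {"tx": 0, "ty": 0, "tz": 0, "ax": 0, "ay": 0, "az": 0, "grip": 255},
  {"tx": 0, "ty": 0, "tz": 0, "ax": 0, "ay": 0, "az": 0, "grip": 255},
  {"tx": 0, "ty": 0, "tz": 0, "ax": 0, "ay": 0, "az": 0, "grip": 255},
])

```text
t: 71.05
tool_pos: [0.6323, -0.0729, 0.0804]
orientation: [3.141, 0.059, 0.002]
force: [0.9, 0.5, -4.3]
opening: 0.0316
```

```bash
python3 snap.py 20; python3 go.py 0.6315 -0.0735 0.0746 -87.8;  python3 - <<'E'
import cv2
b=cv2.imread("pics/scene20.png")[200:440,370:602]
cv2.imwrite("pics/v20.png",cv2.resize(b,(580,600)))
E
```

```text
t 71.15 pos [632.3 -72.8  80.4] jaw -87.8 turn [ 0.    -0.001 -0.   ] shift after turn [-0.8  0.6  5.8] before [-0.8  0.6  5.8] op 31.6 F [ 1.   1.4 -4.8]
```

View pics/v20.png

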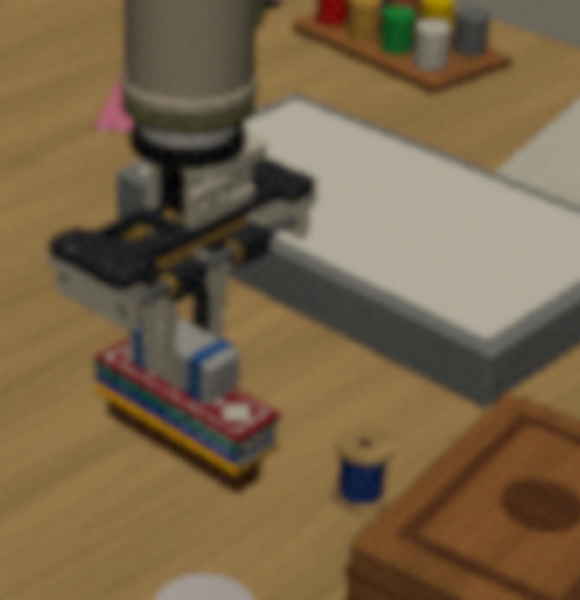

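step_arm([
  {"tx": 0, "ty": 0.5, "tz": 2, "ax": 0, "ay": 0, "az": 0, "grip": 255},
  {"tx": 0, "ty": 0, "tz": 2, "ax": 0, "ay": 0, "az": 0, "grip": 255},
  {"tx": 0, "ty": 0, "tz": 1, "ax": 0, "ay": 0, "az": 0, "grip": 255},
  {"tx": 0, "ty": 0, "tz": 0, "ax": 0, "ay": 0, "az": 0, "grip": 255},
  {"tx": 0, "ty": 0, "tz": 0, "ax": 0, "ay": 0, "az": 0, "grip": 255},
])

```text
t: 71.65
tool_pos: [0.6319, -0.0733, 0.0749]
orientation: [3.141, 0.059, 0.0]
force: [-0.9, -0.3, -0.6]
opening: 0.0319
```

```bash
python3 go.py 0.6315 -0.0735 0.0746 -87.8
```

```text
t 71.65 pos [631.9 -73.3  74.9] jaw -87.8 turn [ 0.    -0.    -0.001] shift after turn [-0.4  0.2  0.3] before [-0.4  0.2  0.3] op 31.9 F [-0.9 -0.3 -0.6]
```

step_arm([
  {"tx": 0, "ty": 0, "tz": 0.2, "ax": 0, "ay": 0, "az": 0, "grip": 255},
  {"tx": 0, "ty": 0, "tz": 0, "ax": 0, "ay": 0, "az": 0, "grip": 130},
  {"tx": 0, "ty": 0, "tz": 0, "ax": 0, "ay": 0, "az": 0, "grip": 110},
  {"tx": 0, "ty": 0, "tz": 0, "ax": 0, "ay": 0, "az": 0, "grip": 110},
  {"tx": 0, "ty": 0, "tz": 0, "ax": 0, "ay": 0, "az": 0, "grip": 110},
  {"tx": 0, "ty": 0, "tz": -10, "ax": 0, "ay": 0, "az": 0, "grip": 110},
  {"tx": 0, "ty": 0, "tz": -25, "ax": 0, "ay": 0, "az": 0, "grip": 110},
  {"tx": 0, "ty": 0, "tz": -25, "ax": 0, "ay": 0, "az": 0, "grip": 110},
  {"tx": 0, "ty": 0, "tz": -25, "ax": 0, "ay": 0, "az": 0, "grip": 110},
  {"tx": -20, "ty": -20, "tz": 0, "ax": 0, "ay": 0, "az": 0, "grip": 110},
  {"tx": -28, "ty": -32, "tz": 0, "ax": 0, "ay": 0, "az": 0, "grip": 110},
  {"tx": -28, "ty": -32, "tz": 0, "ax": 0, "ay": 0, "az": 0, "grip": 110},
  {"tx": -28, "ty": -32, "tz": 0, "ax": 0, "ay": 0, "az": 0, "grip": 110},
  {"tx": -28, "ty": -32, "tz": 0, "ax": 0, "ay": 0, "az": 0, "grip": 110},
  {"tx": -20, "ty": -30, "tz": 0, "ax": 0, "ay": 0, "az": 0, "grip": 110},
  {"tx": 0, "ty": 0, "tz": 0, "ax": 0, "ay": 0, "az": 0, "grip": 110},
])

```text
t: 73.25
tool_pos: [0.4712, 0.1017, 0.1603]
orientation: [-3.14, -0.064, -0.0]
force: [0.5, 0.1, -0.4]
opening: 0.0527
```

```bash
python3 snap.py 21; python3 - <<'E'
from h import *
c=dict(np.load("top.npz"));M=masks(c)
q=proj(c,[.6315,-.0735,.087])[0]; H,S,V=hsv(c)
red=((H<10)|(H>168))&(S>110)
print("red px y-range", [ray(c,[np.nonzero(red[r,250:285])[0].min()+250-.5,r],.055)[0].round(4).tolist()+ray(c,[np.nonzero(red[r,250:285])[0].max()+250.5,r],.055)[0].round(4).tolist() for r in (116,118,120,152,154,156) if red[r,250:285].any()])
print("bands",fit(c,M["bands"]&win(c,q+[0,-12],8),.087),fit(c,M["bands"]&win(c,q+[0,12],8),.087))
s=cv2.imread("pics/scene21.png")[250:430,360:560];t=cv2.imread("pics/top21.png")[120:300,340:540]
cv2.imwrite("pics/v21.png",cv2.hconcat([cv2.resize(s,(400,360),interpolation=cv2.INTER_CUBIC),cv2.resize(t,(400,360))]))
E
```

```text
red px y-range [[0.6842, -0.0507, 0.055, 0.6835, -0.086, 0.055], [0.6786, -0.0479, 0.055, 0.6778, -0.094, 0.055], [0.673, -0.0505, 0.055, 0.6723, -0.0939, 0.055], [0.5848, -0.0518, 0.055, 0.584, -0.0948, 0.055], [0.5793, -0.0517, 0.055, 0.5786, -0.0893, 0.055], [0.5738, -0.0516, 0.055, 0.5732, -0.0865, 0.055]]
bands ([653.9, -70.8], np.float64(-88.3), [31.5, 12.1], [266.3, 123.7]) ([602.0, -73.0], np.float64(-88.6), [30.9, 13.0], [267.5, 143.0])
```

View pics/v21.png

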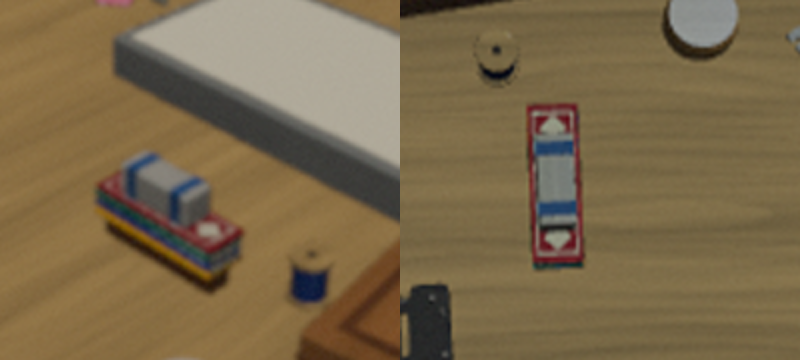

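View pics/scene21.png

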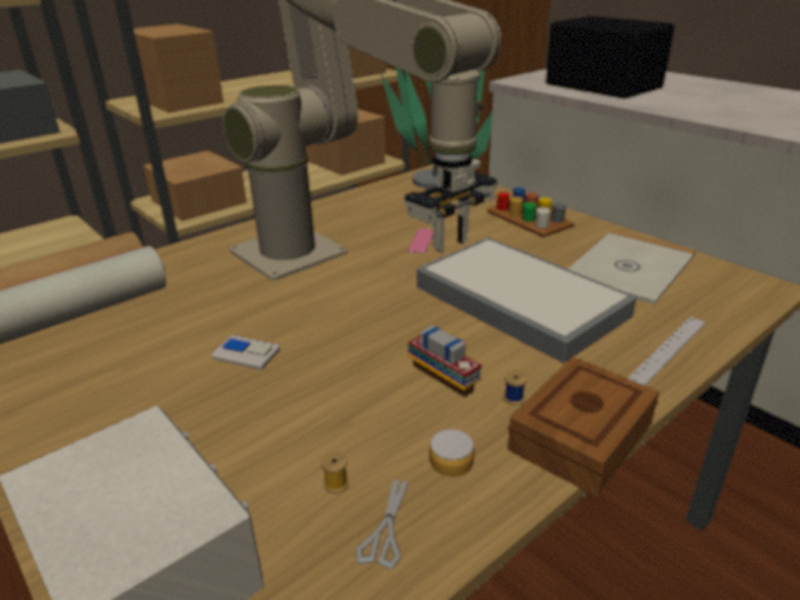

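```bash
python3 - <<'E'
from h import *
c0=dict(np.load("scene0.npz"));c=dict(np.load("scene.npz"))
print("cam",(-c["R"].T@c["t"]).round(3))
d=np.array([np.cos(.038),np.sin(.038)]);nrm=np.array([-d[1],d[0]]);B=np.array([.6317,-.0737])
def line(c,off,z):
    s=np.arange(-.095,.0951,.0025); P=B+np.outer(s,d)-nrm*off
    p=proj(c,np.c_[P,np.full(len(s),z)]).astype(np.float32)
    lab=cv2.cvtColor(c["frame"],cv2.COLOR_BGR2LAB).astype(np.float32)
    v=cv2.remap(lab,p[:,:1].copy(),p[:,1:].copy(),cv2.INTER_LINEAR)[:,0]
    bg=(v[:6].mean(0),v[-6:].mean(0)); 
    D=np.minimum(np.linalg.norm(v-bg[0],axis=1),np.linalg.norm(v-bg[1],axis=1)); return s,D
for n,cc,off,z in (("block0",c0,.013,.012),("block0top",c0,0,.024),("yellow",c,.022,.026),("blue",c,.022,.035),("green",c,.022,.044),("red",c,.022,.053),("blk now",c,.013,.010)):
    s,D=line(cc,off,z); m=np.median(D[abs(s)<.04]); k=np.nonzero(D>m/2)[0]
    lo,hi=k.min(),k.max()
    f=lambda i,j:s[i]+(m/2-D[i])/(D[j]-D[i])*(s[j]-s[i])
    a,b=f(lo-1,lo)*1000,f(hi,hi+1)*1000
    print(n,round(a,1),round(b,1),"mid",round((a+b)/2,1),"len",round(b-a,1))
E
```

```text
cam [ 1.28  -0.717  0.695]
block0 -62.3 73.6 mid 5.6 len 135.8
block0top -61.1 74.6 mid 6.7 len 135.7
yellow -66.6 86.7 mid 10.0 len 153.3
blue -71.0 94.1 mid 11.5 len 165.1
green -68.1 88.3 mid 10.1 len 156.4Traceback (most recent call last):
  File "<stdin>", line 16, in <module>
  File "<stdin>", line 15, in <lambda>
IndexError: index 77 is out of bounds for axis 0 with size 77
```

Both cameras put every layer within about 4 mm of the block's centre. The arm is clear, so I'm handing in.

```bash
python3 -c "
from plant import robot
print(robot.read_state()['t']); print(robot.close_job())"
```

```text
73.35
the job is handed in; nothing more can be done
None
```

The pile is finished and handed in at 73 s. From the bottom up it is yellow, card, blue, card, green, card, red, with the steel bar on top.

Each template was slid out past the box's -y edge, gripped again on the overhanging end and carried to the block. All three cards were needed, so none is spare.

**Mended along the way:**
- Yellow first landed about 5 mm short along the block, so I re-gripped it and shifted it.
- The weight was knocked about 40 mm aside during the run. I measured it again before picking it up.

**Last checks:**
- **Templates, top camera:** they lie about 0.5 to 2.5 mm from the block's centre along its length, and within about 1.5 mm across it. Green and blue are turned up to 1 to 2° from the block's direction.
- **Weight:** about 4 mm from the centre and lying along the pile.
- **Surroundings:** nothing else looks disturbed, and the gripper is clear of the pile.

**Where the checks disagreed:** the scene camera differed from the top camera by up to about 3 mm along the block, and put blue about 3.7 mm short. Both readings are inside the 8 mm limit. My automatic edge check in the scene camera failed for red's layer. Its other readings could only be used at one end of the pile, so red's position rests on the top camera.

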